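Open the drive guard with a screwdriver

ROBOT

A 7-joint arm with a two-finger parallel gripper is mounted at the origin on the work surface; the furniture and walls round the work are solid. World frame = base frame: x ahead of the robot, y to its left, z up, the work surface at z = 0. Lengths are in m, angles in rad, forces in N, time in s.
With the tool pointing down it reaches from about 0.4 to 0.85 m from the base axis. Payload 4.5 kg.
Tool frame: the origin (TCP) lies midway between the tips of the shut fingers; the grasp point (between the pads) lies 19 mm behind it; z points along the fingers, y is the direction in which the jaws open and shut (so a half turn about z gives the same grasp; the last joint's range is limited). The gripper opens to 88 mm and grips with 3 to 60 N. Pads are 18 mm wide; open, the fingers measure 123 mm over their backs; the gripper's body (75 mm by 187 mm) begins 45 mm behind the grasp point.
Start: joints at [1.218, 0.689, -0.195, 1.565, 0.157, 0.902, -0.215], TCP at [0.236, -0.579, 0.239] pointing down, gripper open.
Joint ranges: [-3.01, 3.01], [-0.46, 2.08], [-1.47, 1.51], [0.13, 2.56], [-1, 4.14], [0.04, 2.09], [-2.66, 2.66]. Speed limits (rad/s): [2.57, 2.57, 3.14, 3.14, 3.14, 3.14, 3.14].

INTERFACE

Orientations are given as a unit quaternion [x, y, z, w].
In Python, from plant import get_state, snapshot, finish_job, regions_of gives the robot as it stands.
- The arm moves only by the tool send_rows, never from a script. Its argument "series" is a list of rows, each an object of numbers: "grip": the opening, from 0 (shut) to 1 (fully open); "dx", "dy", "dz": the shift along the tool's x, y, z in mm; "turn": the turn about the tool's z in rad. A call has 1 to 20 rows; each row shifts and turns the commanded pose from where the row before left it, along the tool's axes as they then stand; what a row does not reach is not made up. A row lasts 1/10 s, in which the tool goes at most 50 mm and 8.59 degrees, less where a joint would pass 70% of its speed; a pose out of reach is approached as far as the arm can. A call is refused whole if a number of a shift passes 50 or a number of a turn 0.15, either way. A call with a gripper value outside its range is refused whole. The fingers move at their own pace and stop on an object; "force" is the grip in N (left out, the last holds). Time passes only in rows, so rows that do not move let the fingers close. It gives the time, the measured TCP pose, the force and the opening at its end, in the units of the state.
- get_state(): the state, without advancing time (a new reading comes with each control period).
- snapshot(name): name is "scene" or "top"; returns a dict with "img" (384x512x3 uint8, red, green, blue), "depth" (384x512 float32, m along the optical axis (not along the pixel's ray), 0 where there is no reading), "fov_y" (degrees; the focal length in pixels is half the picture's height over the tangent of half this angle, whatever the lens; pixels are square), "cx", "cy" (the principal point, pixels), "k1" (the pictures are not rectified: a ray, as slopes to the right and down, at radius r is drawn at 1 + k1 r^2 times it, then the intrinsics apply), "R" (3x3) and "t" (3): a world point X has camera coordinates R X + t. Camera axes: x right, y down, z forward; pixel columns grow to the right and rows downward; lengths in m; the calibration is good to about 2 mm. A picture is of the moment at which its call begins.
- finish_job(): hands the job in, once; it reports no verdict.
Trained networks look in a picture, given as the dict that the camera call returned (one of the last four; its "shot" number tells which), for a name from the list of things; names that differ only in an ending like _2 or _b are one class to them, and where a whole thing is asked for, a point or a joint stands for the part that bears it (a point fixed in the world has none). Each returns a list of dicts, best first, with "score" (0 to 1); they miss things now and then, are a little off and sometimes report something else, mostly with a low value. They report only what shows in the picture. A call takes as long as a camera call. They do not tell look-alikes from the thing itself.
- regions_of(picture, target): "pixels" (384x512 bool, what is visible of it) and "extent" ([left, top, right, bottom] in pixels, round what is visible of it).
The state is a dict: "clock": time; "q": joint angles; "qd": joint speeds; "joint_torque": joint torques, N m; "tool_pos": TCP position; "eef_rot": TCP orientation; "contact_force": force on the tool from outside, world axes, zero at the start; "moment": the same for the moment, N m; "opening": opening from 0.0 (shut) to 1.0 (fully open).
Only numpy, scipy, OpenCV 4.12 (cv2) and the standard library are available. Lean on these libraries where they do the work, as an engineer would, in place of code of your own. Each camera call takes 0.05 s, during which the arm holds its last target.

TASK

Open the drive guard on the bench. The screwdriver lies flat, so first lay it in the sloping tool rest with its blade down and let go; then take it up again, upright this time, and use its blade to turn both slotted fasteners of the guard a full quarter turn counter-clockwise. Put the screwdriver back in the rest the same way, and only then lift off the freed yellow panel by its handle and lay it flat, handle up, square in the middle of the black rubber mat; do not press on the guard or its fasteners with the fingers, and leave the jar, the two mandrels and the nut by the guard where they stand.

Things in the scene. Friction and masses are not known exactly. Their poses are not given: they have to be found in the camera images.
- screwdriver: Loose flat-blade screwdriver, 175 mm, 0.12 kg; lies flat at the start, axis 12 mm up. Green square handle 24 x 24 x 90 mm, black cap at the free end. Origin at the handle's middle on its axis; +x points to the tip (handle x = -45..45 mm, then bare 8 mm shaft, tip at x = 130). Blade 16 mm wide along y, 2.8 mm thick along z; handle faces look along y and z
- screwdriver_tip (a point): Middle of the blade's tip edge (screwdriver axes)
- tool_rest: Fixed steel rest, base plate 130 x 70 x 6 mm, 130 mm high. Origin on the bench under it, z up. Its bed slopes 45 degrees down to +x between low lips 30 mm apart; two stops at its foot pass the shaft and hold the handle's shoulder. A screwdriver laid in has its x along (0.707, 0, -0.707), its y along the rest's y, and slides home by itself; the upper 40 mm of the handle is free all round
- rest_seat (a point): Point in the rest (rest axes), at (-31.8, 0, 116.8) mm in its frame: the middle of the handle (screwdriver origin) is here when the screwdriver lies fully home in the rest
- rest_tip (a point): Point in the rest (rest axes): the blade tip is here when the screwdriver lies fully home in the rest
- guard: Fixed grey guard housing, 180 x 110 x 50 mm, long side along x, origin under its middle on the bench, z up. Corner tabs reach 56 mm. The yellow panel lies on its rim; two fasteners stand at x = +58 mm (a) and -58 mm (b), y = 0, and come up through the panel
- fastener_a (a joint): Turn of the steel fastener at the guard's +x end, rad: 0 locked (slot along the guard's x), 1.571 free (slot along the guard's y), a stop at each; grows counter-clockwise from above; starts at 0 to 0.3. Turns stiffly (0.06 N m) and stays where left. Its oblong 30 x 16 mm head holds the panel unless within about 0.17 rad of 1.571
- fastener_b (a joint): The same for the fastener at the guard's -x end
- fastener_a_slot (a point): Middle of the mouth of fastener a's slot, on its turning axis, 67 mm above the bench. x along the slot, z up; turns with the fastener. The slot is 6 mm wide, 22 mm long with closed ends and 6 mm deep; the blade has about 0.18 rad of play in it, so it must turn that much farther
- fastener_b_slot (a point): The same for fastener b
- panel: Loose yellow panel, 166 x 96 x 6 mm, 0.30 kg, long side along x, origin at the middle of its underside, z up. Black handle bar in its middle, 54 mm long along x, 12 mm thick, 10 mm high, its middle 35 mm above the underside. Its two oblong holes pass the fastener heads (11 mm above its top) only when both are free, with 3 mm play: lift it level, straight up, over 20 mm
- mat: Fixed black rubber mat, 184 x 114 x 4 mm, long side along x, origin in the middle of its underside; its top is 4 mm above the bench. The panel is to lie on it with the long sides parallel
- the_hand_shield: Fixed brown welding hand shield leaning on the bench between guard and mat, an obstacle: about x 0.27 to 0.57, y -0.23 to 0.05, up to 0.28 m high. Origin under it on the bench
- clamp_fixture: Fixed toggle clamp on a plate, an obstacle between rest and guard: about x 0.40 to 0.52, y 0.13 to 0.39, 83 mm high. Origin under it on the bench
- paste_jar: Loose jar with blue lid, 60 mm across, 68 mm high, by the guard: leave alone. Origin under its middle
- mandrel_a: Loose steel mandrel with a T handle, 38 mm across, 69 mm high, by the guard: leave alone. Origin under its middle
- mandrel_b: Loose steel mandrel with a T handle, 38 mm across, 71 mm high, by the guard: leave alone. Origin under its middle
- nut_a: Loose hexagon nut 30 x 34 x 16 mm by the guard: leave alone. Origin under its middle
There are look-alikes about, which are no part of the job. What is shaped like the tool_rest but turquoise is not meant.

How it is judged:
On the way, in this order (a step that is already met when the one before it is completed fails the run):
1. the screwdriver lies in the tool rest, blade down, let go (distance between screwdriver and rest_seat below 0.015 m and distance between screwdriver_tip and rest_tip below 0.018 m and contact force between the fingers and screwdriver below 0.1 N and linear speed of screwdriver below 0.03 m/s), for 0.2 s.
2. both fasteners are turned free with the screwdriver (value of joint each of fastener_a, fastener_b above 1.4 rad), for 0.1 s.
3. the screwdriver lies in the tool rest again, let go (all of step 1), for 0.2 s.
At the end, for the whole second after the job is handed in: Both fasteners above 1.4 rad; screwdriver still and let go in the rest (handle middle within 15 mm of rest_seat, tip within 18 mm of rest_tip); panel still and flat on the mat, handle up, centred within 25 mm, long sides parallel to the mat's within 0.2 rad, underside under 8 mm above the bench (all of step 2 and all of step 3 and horizontal distance between panel and mat below 0.025 m and angle between the x axis of panel and the x axis of mat, either way round below 0.2 rad and angle between panel's own z axis and vertical below 0.05 rad and height (world z) of panel below 0.008 m and linear speed of panel below 0.02 m/s); the robot touches nothing.
It fails at once if the fingers press on the guard or its fasteners (contact force between the fingers and guard above 3 N).
It fails at once if the panel is lifted off before the screwdriver is back in the rest (height (world z) of panel above 0.08 m and distance between screwdriver and rest_seat above 0.03 m).
It fails at once if a bystander is moved by more than 20 mm (distance of any of paste_jar, mandrel_a, mandrel_b, nut_a from where it was at the start of the episode above 0.02 m).
It also fails if it takes over 72 s, if anything falls off the work surface, if the arm or the gripper's body presses on something with over 40 N, if the wrist force passes 120 N, or if a joint passes its speed limit or range.

## Working session

There is one attempt and no reset: what is moved stays moved. The work goes in short steps, Python scripts to look and compute and a tool call to move; the robot and the scene stay as the last step left them, time stands still between calls to the robot, and variables do not carry over. Pictures are saved under pics/ and viewed, and the job is handed in when it is done.

Besides the shell and the picture viewer there is one more tool, called after "Emit:" as name(argument=value, ...) on one line, values as JSON. send_rows: Moves the arm, as the interface text tells. Its arguments: {"type":"object","properties":{"series":{"type":"array","items":{"type":"object","properties":{"grip":{"type":"number"},"dx":{"type":"number"},"dy":{"type":"number"},"dz":{"type":"number"},"turn":{"type":"number"}}}},"force":{"type":"number"}},"required":["series"]}

```bash
ls; mkdir -p pics; cat > h.py <<'E'
import numpy as np, cv2
from plant import get_state, snapshot, finish_job, regions_of
def K(s):
    f=384/2/np.tan(np.radians(s['fov_y'])/2); return f
def unproj(s,u,v,z=None,plane=None):
    """pixel->world; z depth or plane height"""
    f=K(s); xd=(np.asarray(u,float)-s['cx'])/f; yd=(np.asarray(v,float)-s['cy'])/f
    x,y=xd.copy(),yd.copy()
    for _ in range(20):
        r2=x*x+y*y; x=xd/(1+s['k1']*r2); y=yd/(1+s['k1']*r2)
    d=np.stack([x,y,np.ones_like(x)],-1)
    R=np.array(s['R']);t=np.array(s['t'])
    c=-R.T@t; w=d@R
    if plane is not None:
        z=(plane-c[2])/w[...,2]
    return c+w*np.asarray(z)[...,None]
def proj(s,X):
    f=K(s); c=np.asarray(X)@np.array(s['R']).T+np.array(s['t'])
    x=c[...,0]/c[...,2]; y=c[...,1]/c[...,2]; k=1+s['k1']*(x*x+y*y)
    return np.stack([x*k*f+s['cx'],y*k*f+s['cy']],-1)
def cloud(s):
    v,u=np.mgrid[0:384,0:512]
    return unproj(s,u,v,s['depth'])
def save(s,n,crop=None,sc=1):
    im=s['img'][:,:,::-1].copy()
    if crop: l,t,r,b=crop; im=im[t:b,l:r]
    im=cv2.resize(im,None,fx=sc,fy=sc,interpolation=cv2.INTER_CUBIC); cv2.imwrite('pics/'+n,im)
E
python3 - <<'E'
from h import *
import pickle
print(get_state())
for n in ('scene','top'):
    s=snapshot(n); save(s,n+'0.png',None,1.5); pickle.dump(s,open(n+'0.pkl','wb'))
    print(n,s['fov_y'],s['cx'],s['cy'],s['k1'],-np.array(s['R']).T@s['t'])
    for k in ['screwdriver','tool_rest','guard','fastener_a','panel','mat']:
        for r in regions_of(s,k): print(k,round(r['score'],2),r['extent'])
E
```

```text
pics
{'clock': 0.0, 'q': array([ 1.2178205 ,  0.69000096, -0.19449632,  1.56635942,  0.15730634,
        0.90248593, -0.21510804]), 'qd': array([ 1.09712423e-03,  2.10599971e-04,  4.77206836e-04,  2.04119630e-04,
        4.95457980e-04, -1.32237093e-04,  4.44746626e-05]), 'joint_torque': array([ 3.96849364e-04, -5.27560437e+01, -1.26677223e+00, -1.53428900e+01,
       -5.26194088e-02,  6.58022487e-03,  1.73735693e-04]), 'tool_pos': array([ 0.2354549 , -0.57826134,  0.23789489]), 'eef_rot': array([ 9.81351749e-01,  1.92218306e-01, -2.51262839e-04, -8.96623560e-04]), 'contact_force': array([ 0.66067876,  0.42669172, -0.26076493]), 'moment': array([0.00919967, 0.00131432, 0.00242651]), 'opening': 0.9976665142206614}
scene 47.12951257759799 254.00591008859246 193.35162602326957 -0.14530479630505497 [-0.43612709  0.57639852  1.03272573]
screwdriver 0.64 [125.3, 197.9, 167.2, 232.7]
tool_rest 0.64 [173.7, 214.3, 209.7, 269.9]
tool_rest 0.62 [207.0, 260.4, 248.9, 314.2]
guard 0.83 [191.6, 156.2, 254.6, 198.3]
fastener_a 0.57 [204.6, 169.9, 212.6, 175.1]
panel 0.93 [192.8, 151.6, 245.6, 188.8]
mat 0.37 [301.4, 129.7, 313.6, 133.6]
top 43.56980006959296 255.8750447392136 199.28006277435256 0.007332982470128414 [0.21388369 0.05143036 1.97564264]
screwdriver 0.72 [162.9, 157.8, 201.6, 174.1]
tool_rest 0.86 [181.4, 198.3, 213.9, 224.9]
tool_rest 0.78 [182.4, 244.5, 217.0, 276.9]
guard 0.7 [230.4, 140.6, 278.5, 173.4]
panel 0.83 [240.1, 144.9, 279.8, 171.5]
panel 0.72 [180.3, 201.1, 214.4, 229.1]
mat 0.72 [312.3, 141.6, 362.9, 180.8]
```

View pics/scene0.png

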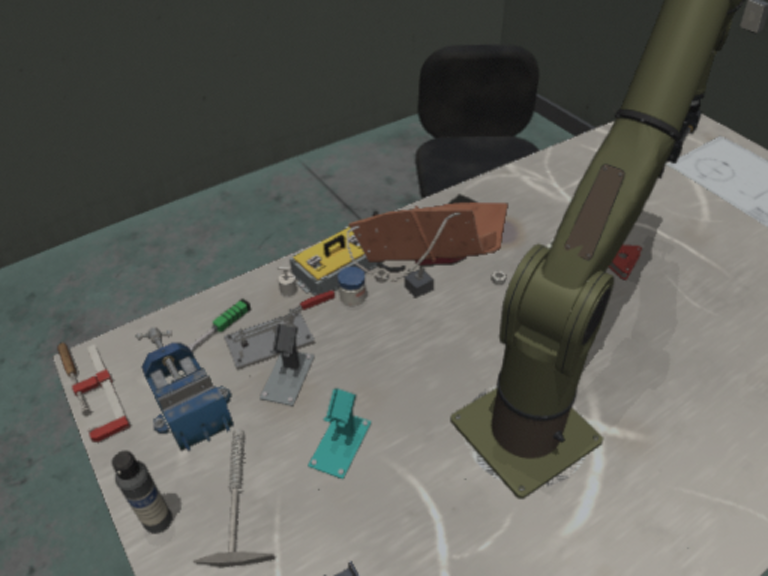

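View pics/top0.png

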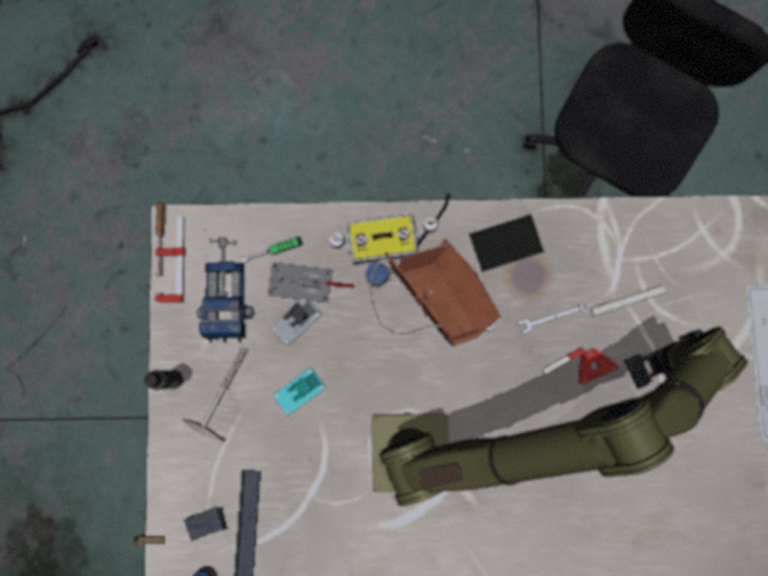

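```bash
python3 - <<'E'
from h import *
import pickle
t=pickle.load(open('top0.pkl','rb'));s=pickle.load(open('scene0.pkl','rb'))
save(t,'t1.png',(150,130,310,250),5)
save(s,'s1.png',(110,130,270,250),5)
save(t,'t2.png',(215,130,375,240),5)
E
```

```text
(no output)
```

View pics/t1.png

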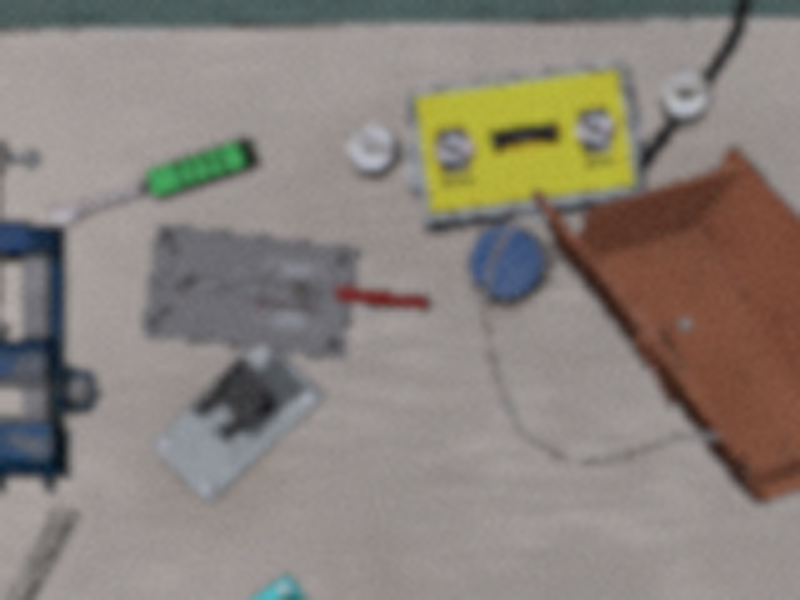

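View pics/s1.png

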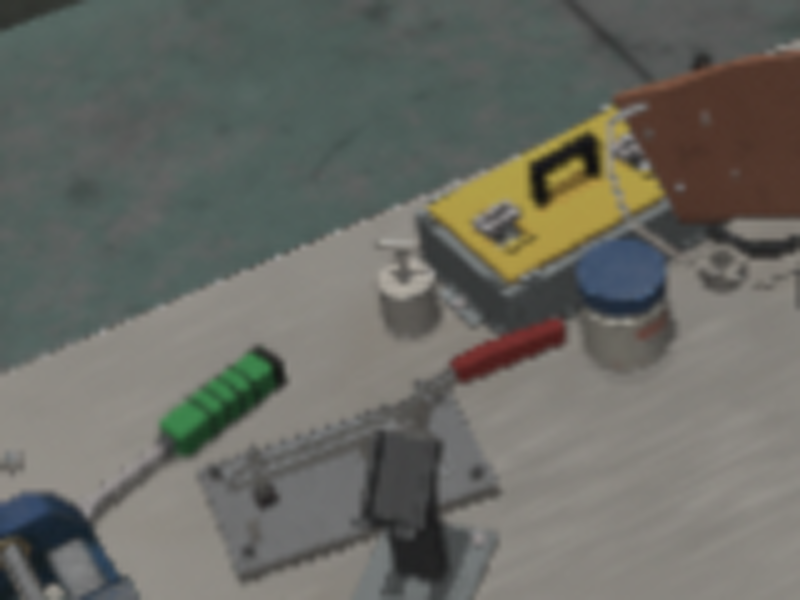

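View pics/t2.png

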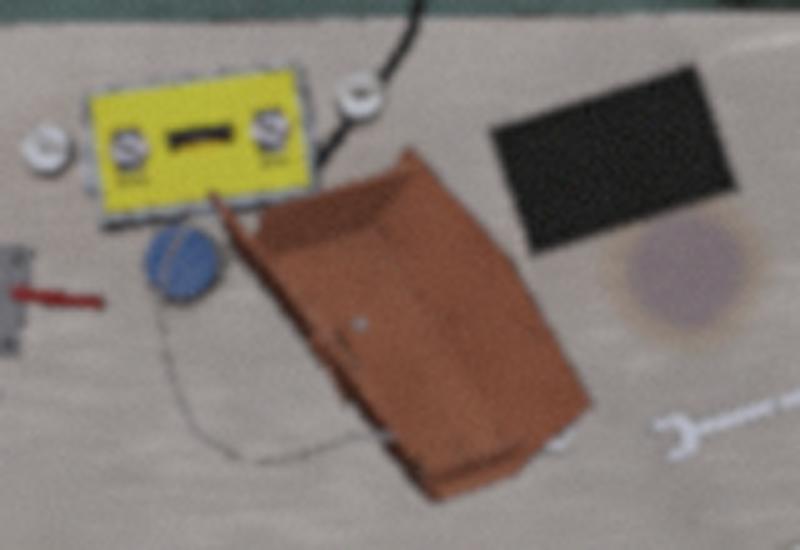

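```bash
python3 - <<'E'
from h import *
import pickle
t=pickle.load(open('top0.pkl','rb'));s=pickle.load(open('scene0.pkl','rb'))
print(np.array(t['R']).round(3),np.array(s['R']).round(3))
for nm,c in (('top',t),('scene',s)):
    C=cloud(c); hsv=cv2.cvtColor(c['img'],cv2.COLOR_RGB2HSV); h,S,V=cv2.split(hsv)
    print(nm,'bench z', C[250:300,230:240,2].mean() , C[250:300,230:240,2].std())
    masks={'green':(h>45)&(h<75)&(S>110),'yellow':(h>22)&(h<36)&(S>120)}
    for k,m in masks.items():
        m=m&(c['depth']>0)
        n,l,st,_=cv2.connectedComponentsWithStats(m.astype(np.uint8),connectivity=8)
        i=1+st[1:,4].argmax(); m=l==i
        P=C[m]; print(k,m.sum(),'med',np.median(P,0).round(4),'mean',P.mean(0).round(4),'z std',P[:,2].std().round(4))
        (cx,cy),(w,hh),a=cv2.minAreaRect(np.argwhere(m)[:,::-1].astype(np.float32)); print(' rect',cx,cy,w,hh,a)
    for k in ['tool_rest','mat','guard','panel','screwdriver']:
        for r in regions_of(c,k) if 0 else []: pass
for p in [(197,214),(257,158),(337,160),(192,160)]:
    print(p,unproj(t,*p,plane=0.0).round(3))
E
```

```text
[[-0.015 -1.    -0.008]
 [-0.995  0.016 -0.101]
 [ 0.101  0.006 -0.995]] [[-0.545 -0.838 -0.018]
 [-0.579  0.392 -0.715]
 [ 0.607 -0.379 -0.699]]
top bench z 0.004303337746939299 0.0884244778168825
green 87 med [0.5658 0.3369 0.0244] mean [0.565  0.3359 0.0249] z std 0.0054
 rect 189.25 163.25001525878906 4.427187919616699 19.922346115112305 71.56504821777344
yellow 753 med [0.5749 0.0678 0.0566] mean [0.5778 0.0668 0.057 ] z std 0.0103
 rect 254.3028106689453 157.82029724121094 22.47685432434082 40.342201232910156 82.14668273925781
scene bench z 0.03490475976340463 0.07543109002918898
green 173 med [0.5589 0.3352 0.0225] mean [0.5595 0.3354 0.0211] z std 0.0048
 rect 153.8927459716797 209.72714233398438 7.413858413696289 23.87037467956543 51.8427734375
yellow 462 med [0.5655 0.095  0.0567] mean [0.5715 0.0931 0.0576] z std 0.0067
 rect 218.42269897460938 170.25572204589844 20.68329620361328 41.17770004272461 61.821407318115234
(197, 214) [0.358 0.307 0.   ]
(257, 158) [0.588 0.056 0.   ]
(337, 160) [ 0.574 -0.276  0.   ]
(192, 160) [0.584 0.328 0.   ]
```

```bash
cat > fit.py <<'E'
from h import *
from scipy.optimize import minimize
SS=8
def box(x0,x1,y0,y1,z0,z1):
    return np.array([[x,y,z] for x in (x0,x1) for y in (y0,y1) for z in (z0,z1)])
def place(P,x,y,a):
    c,s=np.cos(a),np.sin(a); Q=P.copy(); Q[:,0]=x+c*P[:,0]-s*P[:,1]; Q[:,1]=y+s*P[:,0]+c*P[:,1]; return Q
def render(cam,hulls,win):
    l,t,r,b=win; im=np.zeros(((b-t)*SS,(r-l)*SS),np.float32)
    for P in hulls:
        uv=proj(cam,P); q=((uv-[l,t]+0.5)*SS-0.5)
        hq=cv2.convexHull(q.astype(np.float32))[:,0]
        cv2.fillConvexPoly(im,np.round(hq*16).astype(np.int32),1.0,cv2.LINE_AA,4)
    im=cv2.resize(im,(r-l,b-t),interpolation=cv2.INTER_AREA)
    return cv2.GaussianBlur(im,(0,0),BL)
BL=0.7
def fit(cam,boxes,prob,win,x0,w=None,steps=(0.006,0.006,0.06),fixed=None):
    l,t,r,b=win; pr=prob[t:b,l:r]; ww=np.ones_like(pr) if w is None else w[t:b,l:r]
    def cost(p):
        m=render(cam,[place(B,*p) for B in boxes],win)
        # best affine scale
        return float((ww*(m-pr)**2).sum())
    best=None
    for k in range(3):
        sim=np.array([x0]+[np.array(x0)+np.eye(3)[i]*steps[i]*(1 if k%2==0 else -1) for i in range(3)])
        o=minimize(cost,x0,method='Nelder-Mead',options=dict(initial_simplex=sim,xatol=1e-5,fatol=1e-4,maxiter=400))
        x0=o.x
        if best is None or o.fun<best.fun: best=o
    return best
E
python3 - <<'E'
from fit import *
import pickle
for nm in ('top','scene'):
    c=pickle.load(open(nm+'0.pkl','rb')); I=c['img'].astype(np.float32)
    hsv=cv2.cvtColor(c['img'],cv2.COLOR_RGB2HSV)
    Y=(I[...,0]+I[...,1])/2-I[...,2]
    brown=(hsv[...,0]<14)&(hsv[...,1]>90)
    brown=cv2.dilate(brown.astype(np.uint8),np.ones((3,3)))>0
    win=(222,132,290,182) if nm=='top' else (180,140,260,205)
    l,t,r,b=win; ref=np.percentile(Y[t:b,l:r],85); prob=np.clip(Y/ref,0,1.1)
    w=(~brown).astype(np.float32)
    # ignore inner region : fasteners/handle
    B=[box(-.083,.083,-.048,.048,.050,.056)]
    # weight: ignore pixels inside by rough pose
    o=fit(c,B,prob,win,[.578,.065,-1.5],w)
    inner=render(c,[place(box(-.075,.075,-.025,.025,.056,.095),*o.x)],(0,0,512,384))>.05
    o=fit(c,B,prob,win,o.x,w*(~inner))
    print(nm,'panel',o.x.round(4),o.fun,ref)
    # mat
    V=I.max(-1); win=(300,130,375,195) if nm=='top' else None
    if win:
        l,t,r,b=win; bg=np.median(V[t:b,l:r]);dk=np.percentile(V[t:b,l:r],10); prob=np.clip((bg-V)/(bg-dk),0,1)
        o=fit(c,[box(-.092,.092,-.057,.057,0,.004)],prob,win,[.574,-.276,-1.3],w); print('mat',o.x.round(4),o.fun)
    # screwdriver handle
    G=I[...,1]-(I[...,0]+I[...,2])/2; win=(170,148,212,180) if nm=='top' else (130,185,180,235)
    l,t,r,b=win; ref=np.percentile(G[t:b,l:r],97); prob=np.clip(G/ref,0,1)
    # dark cap add
    o=fit(c,[box(-.045,.036,-.012,.012,0,.024)],prob,win,[.566,.336,2.0 if 0 else 1.85]); print('sd green(len81?)',o.x.round(4),o.fun)
E
```

```text
top panel [ 0.5791  0.0669 -1.4475] 6.923583984375 109.5
mat [ 0.5667 -0.2773 -1.2714] 70.6400146484375
sd green(len81?) [0.5665 0.3431 1.8822] 9.893413543701172
scene panel [ 0.5781  0.0655 -1.4621] 102.43661499023438 30.0
sd green(len81?) [0.5677 0.339  1.8765] 41.10784912109375
```

```bash
cat > ov.py <<'E'
from fit import *
def overlay(c,items,n,crop,sc):
    im=c['img'][:,:,::-1].copy(); l,t,r,b=crop
    im=cv2.resize(im[t:b,l:r],None,fx=sc,fy=sc,interpolation=cv2.INTER_CUBIC)
    for P,col in items:
        q=(proj(c,P)-[l,t]+.5)*sc-.5
        q=cv2.convexHull(q.astype(np.float32))[:,0] if len(P)>2 else q
        cv2.polylines(im,[np.round(q*8).astype(np.int32)],True,col,1,cv2.LINE_AA,3)
    cv2.imwrite('pics/'+n,im)
E
python3 - <<'E'
from ov import *
import pickle
R={}
for nm in ('top','scene'):
    c=pickle.load(open(nm+'0.pkl','rb')); I=c['img'].astype(np.float32)
    hsv=cv2.cvtColor(c['img'],cv2.COLOR_RGB2HSV)
    Y=(I[...,0]+I[...,1])/2-I[...,2]
    brown=(hsv[...,0]<14)&(hsv[...,1]>90); brown=cv2.dilate(brown.astype(np.uint8),np.ones((3,3)))>0
    win=(222,132,290,182) if nm=='top' else (180,140,260,205)
    l,t,r,b=win; ref=np.median(Y[t:b,l:r][Y[t:b,l:r]>60]); prob=np.clip(Y/ref,0,1.05)
    w=(~brown).astype(np.float32)
    B=[box(-.083,.083,-.048,.048,.050,.056)]
    x=[.579,.067,-1.4475]
    if nm=='scene': w=w*(proj(c,place(np.array([[0.,0,0.056]]),*x))[0,0]+17>np.arange(512))[None,:]
    inner=render(c,[place(box(-.075,.075,-.025,.025,.056,.095),*x)],(0,0,512,384))>.05
    o=fit(c,B,prob,win,x,w*(~inner)); print(nm,o.x.round(4),o.fun,ref)
    x=o.x
    fs=[(place(np.array([[s*.058+.015*np.cos(a),.015*np.sin(a),.067] for a in np.linspace(0,6.28,24)]),*x),(255,0,0)) for s in (1,-1)]
    it=[(place(B[0],*x),(0,0,255))]+fs+[(place(box(-.027,.027,-.006,.006,.08,.09),*x),(0,255,0))]
    G=I[...,1]-(I[...,0]+I[...,2])/2
    sx=[.5665,.3431,1.8822] if nm=='top' else [.5677,.339,1.8765]
    it+=[(place(box(-.045,.045,-.012,.012,0,.024),*sx),(0,0,255)),(place(box(.045,.13,-.004,.004,.008,.016),*sx),(0,0,255)),(place(np.array([[.13,-.008,.012],[.13,.008,.012]]),*sx),(255,0,0))]
    overlay(c,it,nm+'_ov.png',(150,130,300,235) if nm=='top' else (110,130,260,250),5)
E
```

```text
top [ 0.579   0.0669 -1.4487] 6.7941107749938965 118.5
scene [ 0.5821  0.0631 -1.4382] 10.737714767456055 91.0
```

View pics/top_ov.png

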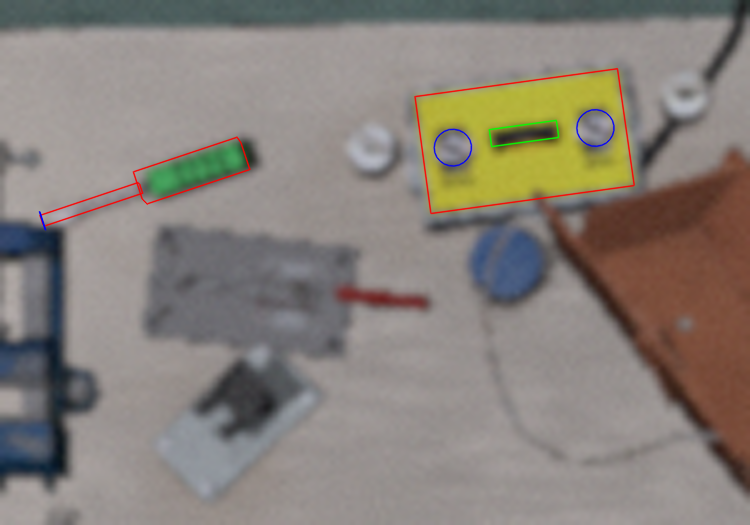

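View pics/scene_ov.png

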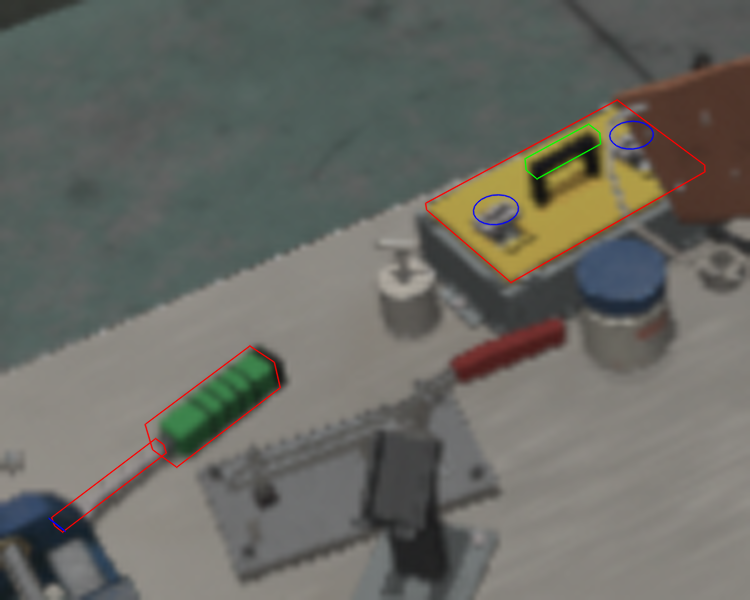

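```bash
python3 - <<'E'
from ov import *
import pickle
t=pickle.load(open('top0.pkl','rb'));s=pickle.load(open('scene0.pkl','rb'))
def en(c,crop,n,sc):
    l,tt,r,b=crop; im=c['img'][tt:b,l:r,::-1]; im=cv2.resize(im,None,fx=sc,fy=sc,interpolation=cv2.INTER_CUBIC)
    im=cv2.convertScaleAbs(im,alpha=1.4,beta=-30)
    for k in range(0,r-l,5): cv2.putText(im,str(l+k),(k*sc,8),0,.3,(0,0,255)); im[::6,k*sc+sc//2]=(0,0,255)
    for k in range(0,b-tt,5): cv2.putText(im,str(tt+k),(0,k*sc+10),0,.3,(0,0,255)); im[k*sc+sc//2,::6]=(0,0,255)
    cv2.imwrite('pics/'+n,im)
en(t,(175,192,220,236),'rt.png',13)
en(s,(165,205,220,275),'rs.png',8)
for nm,c in (('top',t),('scene',s)):
    I=c['img'].astype(np.float32)
    G=I[...,1]-(I[...,0]+I[...,2])/2; win=(170,148,212,180) if nm=='top' else (130,185,180,235)
    l,tt,r,b=win; ref=np.percentile(G[tt:b,l:r],96); V=I.max(-1); bg=np.median(V[tt:b,l:r])
    p=np.clip(np.maximum(G/ref,np.where(V<.75*bg,(bg-V)/(bg*.75),0)),0,1)
    for L in ('h',):
        o=fit(c,[box(-.045,.045,-.012,.012,0,.024)],p,win,[.5697,.333,1.88]); print(nm,o.x.round(4),o.fun)
        x=o.x
        overlay(c,[(place(box(-.045,.045,-.012,.012,0,.024),*x),(0,0,255)),(place(box(.045,.13,-.004,.004,.008,.016),*x),(0,0,255))],'sd_%s.png'%nm,(155,145,210,180) if nm=='top' else (115,185,180,240),10)
E
cd pics; python3 -c "
import cv2,numpy as np
a=cv2.imread('sd_top.png');b=cv2.imread('sd_scene.png');a=cv2.resize(a,(600,int(a.shape[0]*600/a.shape[1])));b=cv2.resize(b,(330,int(b.shape[0]*330/b.shape[1])))
H=max(a.shape[0],b.shape[0]);o=np.zeros((H,800,3),np.uint8);a=cv2.resize(a,(470,300));o[:300,:470]=a;o[:b.shape[0],470:]=b;cv2.imwrite('sd.png',o)"
```

```text
top [0.5676 0.3349 1.8567] 21.77638816833496
scene [0.5675 0.3331 1.8802] 79.97996520996094
```

View pics/rt.png

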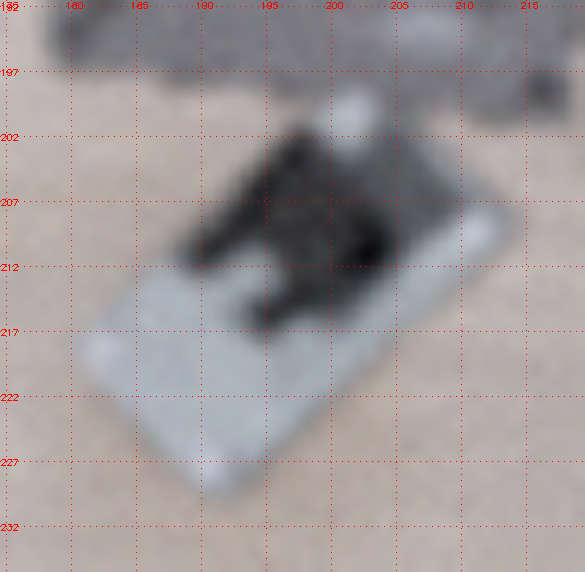

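View pics/rs.png

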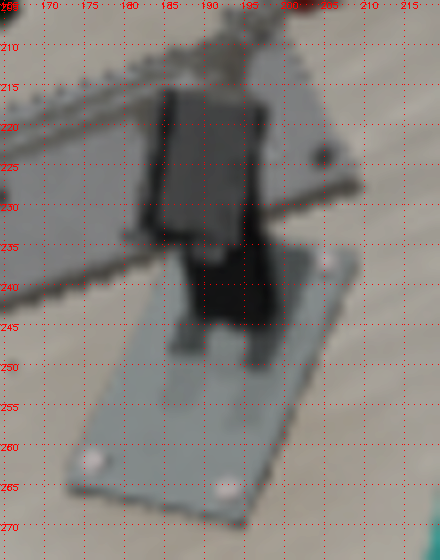

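View pics/sd.png

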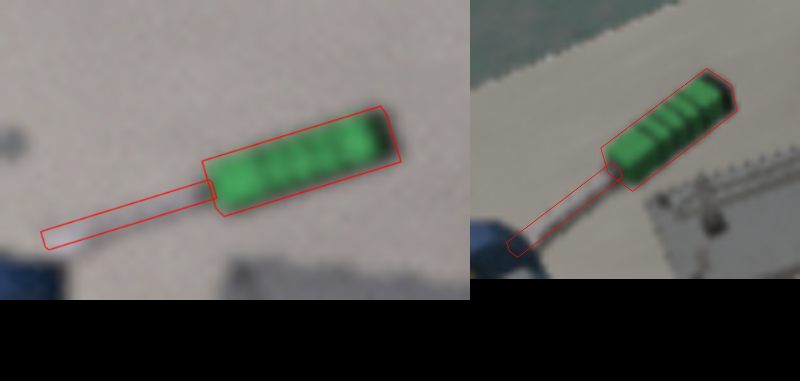

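```bash
python3 - <<'E'
from ov import *
import pickle
for nm in ('top','scene'):
    c=pickle.load(open(nm+'0.pkl','rb')); I=c['img'].astype(np.float32)
    win=(172,202,222,238) if nm=='top' else (165,237,220,278)
    l,t,r,b=win
    D=cv2.GaussianBlur(I[...,2]-I[...,0],(0,0),.6); V=I.max(-1)
    sub=D[t:b,l:r]; lo=np.percentile(sub,20); hi=np.percentile(sub,85) if nm=='top' else np.percentile(sub,80)
    p=np.clip((D-lo)/(hi-lo),0,1); w=(V>70).astype(np.float32)
    w=cv2.erode(w,np.ones((3,3)))
    if nm=='top': w[:206]=0
    else: w[:,210:][:]=1; w[255:,212:]=0
    for x0 in ([.36,.305,2.4],):
        o=fit(c,[box(-.065,.065,-.035,.035,0,.006)],p,win,x0,w); print(nm,o.x.round(4),o.fun,lo,hi)
    x=o.x
    def sd(x):  # screwdriver seated
        q=np.sqrt(.5); 
        def m(P): return np.stack([-.0318+q*P[:,0]+q*P[:,2],P[:,1],.1168-q*P[:,0]+q*P[:,2]],-1)
        return [(place(m(box(-.045,.045,-.012,.012,-.012,.012)),*x),(0,200,0)),(place(m(box(.045,.13,-.004,.004,-.004,.004)),*x),(0,0,255)),
                (place(m(box(-.005,.045,-.015,.015,-.012,-.012)),*x),(255,0,255))]
    overlay(c,[(place(box(-.065,.065,-.035,.035,0,.006),*x),(0,0,255))]+sd(x),'rest_%s.png'%nm,(170,190,225,240) if nm=='top' else (160,200,225,280),12 if nm=='top' else 7)
E
```

```text
top [0.3591 0.307  2.2992] 8.870497703552246 -10.312646 7.1384974
scene [0.3598 0.3047 2.3092] 44.91504669189453 -11.206656 3.6379282
```

View pics/rest_top.png

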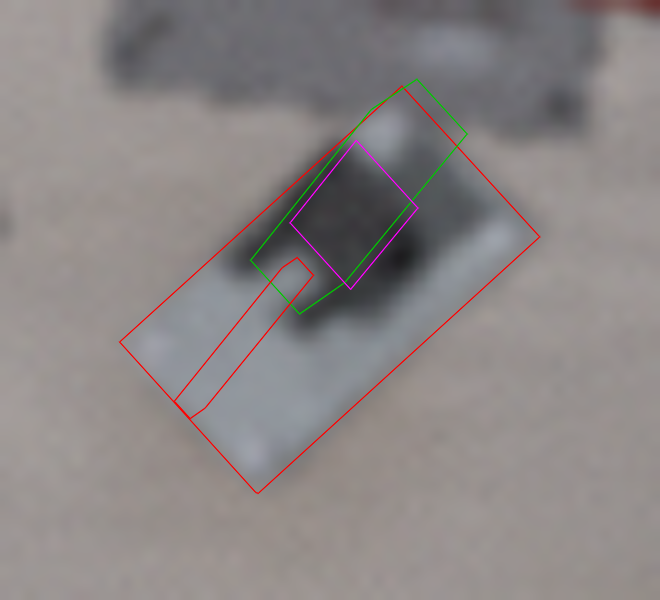

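View pics/rest_scene.png

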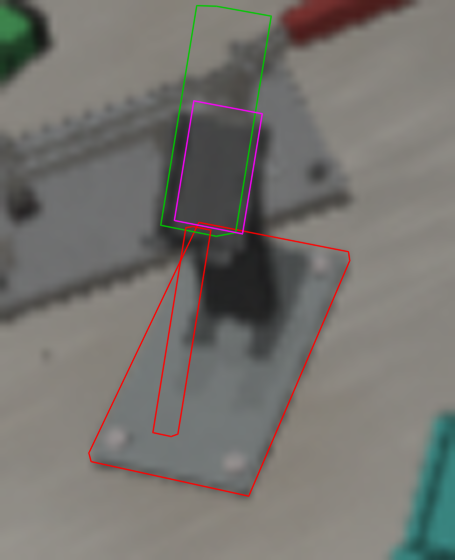

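```bash
cat > plan.py <<'E'
from h import *
def cur():
    st=get_state(); x,y,z,w=st['eef_rot']
    R=np.array([1-2*(y*y+z*z),2*(x*y+z*w),2*(x*z-y*w)]) # first column
    return st,st['tool_pos'],np.arctan2(R[1],R[0])
def plan(wps,p=None,psi=None,step=48,tstep=.145):
    st,p0,s0=cur()
    p=np.array(p0 if p is None else p); psi=s0 if psi is None else psi
    rows=[]
    for (x,y,z,ps) in wps:
        d=np.array([x,y,z])-p; dp=(ps-psi+np.pi)%(2*np.pi)-np.pi if ps is not None else 0
        n=int(max(1,np.ceil(np.linalg.norm(d)*1000/step),np.ceil(abs(dp)/tstep)))
        for i in range(n):
            X,Y,Z=d/n*1000; c,s=np.cos(psi),np.sin(psi)
            rows.append(dict(dx=round(c*X+s*Y),dy=round(s*X-c*Y),dz=round(-Z),turn=round(-dp/n,3)))
            psi+=dp/n
        p=np.array([x,y,z])
    return rows
def show(rows):
    import json
    print(len(rows)); print(json.dumps(rows))
E
python3 - <<'E'
from plan import *
import pickle
show(plan([(.30,-.45,.36,None),(.5755,.307,.20,1.88)]))
for nm in ('top','scene'):
    c=pickle.load(open(nm+'0.pkl','rb')); C=cloud(c); hsv=cv2.cvtColor(c['img'],cv2.COLOR_RGB2HSV)
    m=(hsv[...,0]<14)&(hsv[...,1]>90)&(C[...,2]>.03)&(C[...,2]<.32)&(C[...,0]>.2)&(C[...,1]>-.26)&(C[...,1]<.06)
    P=C[m]; print(nm,len(P))
    for z in np.arange(.02,.3,.04):
        q=P[(P[:,2]>z)&(P[:,2]<z+.04)]
        if len(q)>3: print(round(z,2),len(q),'x',np.percentile(q[:,0],[3,97]).round(3),'y',np.percentile(q[:,1],[3,97]).round(3),'maxx pt',q[q[:,0].argmax()].round(3),'maxy',q[q[:,1].argmax()].round(3))
E
```

```text
22
[{"dx": 27, "dy": -24, "dz": -30, "turn": 0.0}, {"dx": 27, "dy": -24, "dz": -30, "turn": 0.0}, {"dx": 27, "dy": -24, "dz": -30, "turn": 0.0}, {"dx": 27, "dy": -24, "dz": -30, "turn": 0.0}, {"dx": 30, "dy": -33, "dz": 9, "turn": -0.083}, {"dx": 33, "dy": -31, "dz": 9, "turn": -0.083}, {"dx": 35, "dy": -28, "dz": 9, "turn": -0.083}, {"dx": 37, "dy": -25, "dz": 9, "turn": -0.083}, {"dx": 39, "dy": -22, "dz": 9, "turn": -0.083}, {"dx": 41, "dy": -18, "dz": 9, "turn": -0.083}, {"dx": 42, "dy": -15, "dz": 9, "turn": -0.083}, {"dx": 43, "dy": -11, "dz": 9, "turn": -0.083}, {"dx": 44, "dy": -8, "dz": 9, "turn": -0.083}, {"dx": 45, "dy": -4, "dz": 9, "turn": -0.083}, {"dx": 45, "dy": 0, "dz": 9, "turn": -0.083}, {"dx": 45, "dy": 3, "dz": 9, "turn": -0.083}, {"dx": 44, "dy": 7, "dz": 9, "turn": -0.083}, {"dx": 43, "dy": 11, "dz": 9, "turn": -0.083}, {"dx": 42, "dy": 14, "dz": 9, "turn": -0.083}, {"dx": 41, "dy": 18, "dz": 9, "turn": -0.083}, {"dx": 39, "dy": 21, "dz": 9, "turn": -0.083}, {"dx": 38, "dy": 24, "dz": 9, "turn": -0.083}]
top 2573
0.02 52 x [0.481 0.516] y [-0.083 -0.033] maxx p
[... 528 characters left out ...]
13 0.229]
0.26 35 x [0.3   0.362] y [-0.086 -0.046] maxx pt [ 0.37  -0.046  0.261] maxy [ 0.362 -0.045  0.26 ]
scene 2992
0.06 20 x [0.452 0.478] y [0.017 0.036] maxx pt [0.478 0.037 0.093] maxy [0.478 0.037 0.093]
0.1 287 x [0.364 0.487] y [-0.057  0.042] maxx pt [0.494 0.048 0.138] maxy [0.494 0.048 0.138]
0.14 987 x [0.299 0.492] y [-0.187  0.045] maxx pt [0.514 0.049 0.173] maxy [0.512 0.058 0.171]
0.18 1038 x [0.285 0.477] y [-0.208  0.032] maxx pt [0.502 0.041 0.181] maxy [0.495 0.049 0.182]
0.22 537 x [0.292 0.432] y [-0.091  0.001] maxx pt [0.45  0.011 0.221] maxy [0.445 0.014 0.222]
0.26 123 x [0.299 0.366] y [-0.088 -0.045] maxx pt [ 0.371 -0.038  0.261] maxy [ 0.371 -0.038  0.261]
```

Emit:
send_rows(series=[{"dx":27,"dy":-24,"dz":-30,"grip":0.5},{"dx":27,"dy":-24,"dz":-30},{"dx":27,"dy":-24,"dz":-30},{"dx":27,"dy":-24,"dz":-30},{"dx":30,"dy":-33,"dz":9,"turn":-0.083},{"dx":33,"dy":-31,"dz":9,"turn":-0.083},{"dx":35,"dy":-28,"dz":9,"turn":-0.083},{"dx":37,"dy":-25,"dz":9,"turn":-0.083},{"dx":39,"dy":-22,"dz":9,"turn":-0.083},{"dx":41,"dy":-18,"dz":9,"turn":-0.083},{"dx":42,"dy":-15,"dz":9,"turn":-0.083},{"dx":43,"dy":-11,"dz":9,"turn":-0.083},{"dx":44,"dy":-8,"dz":9,"turn":-0.083},{"dx":45,"dy":-4,"dz":9,"turn":-0.083},{"dx":45,"dy":0,"dz":9,"turn":-0.083},{"dx":45,"dy":3,"dz":9,"turn":-0.083},{"dx":44,"dy":7,"dz":9,"turn":-0.083},{"dx":43,"dy":11,"dz":9,"turn":-0.083},{"dx":42,"dy":14,"dz":9,"turn":-0.083},{"dx":41,"dy":18,"dz":9,"turn":-0.083}])

```text
schema error: expected keys grip, dx, dy, dz, turn
```

```bash
python3 - <<'E'
from plan import *
st,p,psi=cur(); print(p,psi,st['q'].round(2),st['clock'],st['opening'])
d=np.array([-.304,.953]); g=np.array([.567,.334])-.030*d; print(g)
show(plan([(g[0],g[1],.06,1.88),(g[0],g[1],.004,1.88)]))
E
```

```text
[ 0.23580889 -0.57884232  0.23875625] 0.38684865044254924 [ 1.22  0.69 -0.19  1.57  0.16  0.9  -0.22] 0.7 1.0009091026358814
[0.57612 0.30541]
23
[{"dx": 31, "dy": -33, "dz": 9, "turn": -0.071}, {"dx": 33, "dy": -31, "dz": 9, "turn": -0.071}, {"dx": 35, "dy": -28, "dz": 9, "turn": -0.071}, {"dx": 37, "dy": -26, "dz": 9, "turn": -0.071}, {"dx": 39, "dy": -23, "dz": 9, "turn": -0.071}, {"dx": 40, "dy": -20, "dz": 9, "turn": -0.071}, {"dx": 42, "dy": -17, "dz": 9, "turn": -0.071}, {"dx": 43, "dy": -14, "dz": 9, "turn": -0.071}, {"dx": 44, "dy": -11, "dz": 9, "turn": -0.071}, {"dx": 44, "dy": -8, "dz": 9, "turn": -0.071}, {"dx": 45, "dy": -5, "dz": 9, "turn": -0.071}, {"dx": 45, "dy": -2, "dz": 9, "turn": -0.071}, {"dx": 45, "dy": 2, "dz": 9, "turn": -0.071}, {"dx": 45, "dy": 5, "dz": 9, "turn": -0.071}, {"dx": 44, "dy": 8, "dz": 9, "turn": -0.071}, {"dx": 44, "dy": 11, "dz": 9, "turn": -0.071}, {"dx": 43, "dy": 14, "dz": 9, "turn": -0.071}, {"dx": 42, "dy": 17, "dz": 9, "turn": -0.071}, {"dx": 40, "dy": 20, "dz": 9, "turn": -0.071}, {"dx": 39, "dy": 23, "dz": 9, "turn": -0.071}, {"dx": 37, "dy": 26, "dz": 9, "turn": -0.071}, {"dx": 0, "dy": 0, "dz": 28, "turn": -0.0}, {"dx": 0, "dy": 0, "dz": 28, "turn": -0.0}]
```

All keys are needed in each row; resending.

Emit:
send_rows(series=[{"grip":0.5,"dx":27,"dy":-24,"dz":-30,"turn":0},{"grip":0.5,"dx":27,"dy":-24,"dz":-30,"turn":0},{"grip":0.5,"dx":27,"dy":-24,"dz":-30,"turn":0},{"grip":0.5,"dx":27,"dy":-24,"dz":-30,"turn":0},{"grip":0.5,"dx":30,"dy":-33,"dz":9,"turn":-0.083},{"grip":0.5,"dx":33,"dy":-31,"dz":9,"turn":-0.083},{"grip":0.5,"dx":35,"dy":-28,"dz":9,"turn":-0.083},{"grip":0.5,"dx":37,"dy":-25,"dz":9,"turn":-0.083},{"grip":0.5,"dx":39,"dy":-22,"dz":9,"turn":-0.083},{"grip":0.5,"dx":41,"dy":-18,"dz":9,"turn":-0.083},{"grip":0.5,"dx":42,"dy":-15,"dz":9,"turn":-0.083},{"grip":0.5,"dx":43,"dy":-11,"dz":9,"turn":-0.083},{"grip":0.5,"dx":44,"dy":-8,"dz":9,"turn":-0.083},{"grip":0.5,"dx":45,"dy":-4,"dz":9,"turn":-0.083},{"grip":0.5,"dx":45,"dy":0,"dz":9,"turn":-0.083},{"grip":0.5,"dx":45,"dy":3,"dz":9,"turn":-0.083},{"grip":0.5,"dx":44,"dy":7,"dz":9,"turn":-0.083},{"grip":0.5,"dx":43,"dy":11,"dz":9,"turn":-0.083},{"grip":0.5,"dx":42,"dy":14,"dz":9,"turn":-0.083},{"grip":0.5,"dx":41,"dy":18,"dz":9,"turn":-0.083}])

```text
clock: 2.7
tool_pos: [0.5435, 0.2256, 0.2144]
eef_rot: [0.653, 0.757, -0.0, 0.0]
contact_force: [0.9, 0.2, -0.1]
opening: 0.498
```

```bash
sed -i 's/rows.append(dict(dx/rows.append(dict(grip=G,dx/; s/tstep=.145)/tstep=.145,G=0)/' plan.py; sed -i "s/    import json/    import json; rows=[dict(r,turn=r['turn']+0.) for r in rows]/" plan.py
python3 - <<'E'
from plan import *
st,p,psi=cur(); print(p,psi,st['q'].round(2),st['clock'],st['opening'])
d=np.array([-.304,.953]); g=np.array([.567,.334])-.030*d; print(g)
show(plan([(g[0],g[1],.06,1.88),(g[0],g[1],.004,1.88)],G=.5))
E
```

```text
[0.54346116 0.2256488  0.21438895] 1.7180277339912098 [-0.16  0.71 -0.54  1.7   0.46  0.86 -0.76] 2.7 0.4977045678937908
[0.57612 0.30541]
6
[{"grip": 0.5, "dx": 19, "dy": 11, "dz": 39, "turn": -0.04}, {"grip": 0.5, "dx": 18, "dy": 12, "dz": 39, "turn": -0.04}, {"grip": 0.5, "dx": 18, "dy": 12, "dz": 39, "turn": -0.04}, {"grip": 0.5, "dx": 17, "dy": 13, "dz": 39, "turn": -0.04}, {"grip": 0.5, "dx": 0, "dy": 0, "dz": 28, "turn": 0.0}, {"grip": 0.5, "dx": 0, "dy": 0, "dz": 28, "turn": 0.0}]
```

Emit:
send_rows(series=[{"grip":0.5,"dx":19,"dy":11,"dz":39,"turn":-0.04},{"grip":0.5,"dx":18,"dy":12,"dz":39,"turn":-0.04},{"grip":0.5,"dx":18,"dy":12,"dz":39,"turn":-0.04},{"grip":0.5,"dx":17,"dy":13,"dz":39,"turn":-0.04},{"grip":0.5,"dx":0,"dy":0,"dz":0,"turn":0.0},{"grip":0.5,"dx":0,"dy":0,"dz":0,"turn":0.0}])

```text
clock: 3.3
tool_pos: [0.5749, 0.304, 0.0584]
eef_rot: [0.592, 0.806, -0.001, -0.0]
contact_force: [-0.0, -0.0, 0.7]
opening: 0.502
```

```bash
python3 - <<'E'
from ov import *
from plan import *
st,p,psi=cur(); print(p,psi,st['q'].round(2),st['clock'],st['opening'])
for nm in ('top','scene'):
    c=snapshot(nm); q=proj(c,p); print(q)
    u,v=q.astype(int); 
    overlay(c,[(p+np.array([[.003,0,0],[0,.003,0],[-.003,0,0],[0,-.003,0]]),(255,0,0))],'a_%s.png'%nm,(u-40,v-35,u+40,v+35),7)
E
```

```text
[0.57492525 0.30402806 0.05835664] 1.8743922677829934 [-0.31  0.99 -0.47  1.59  0.62  0.71 -0.77] 3.3 0.5024554402816915
[195.82595081 159.4265815 ]
[158.71819239 194.89319149]
```

View pics/a_top.png

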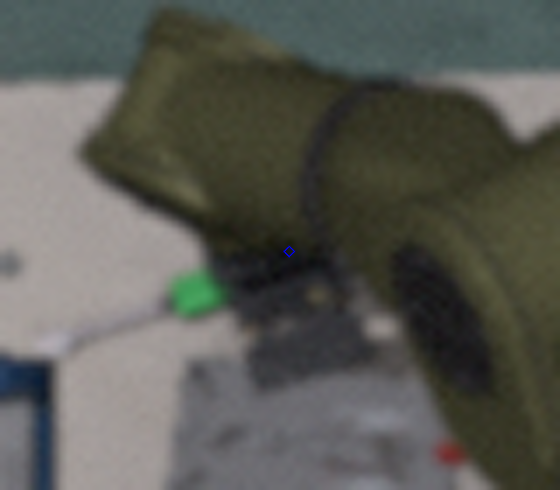

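View pics/a_scene.png

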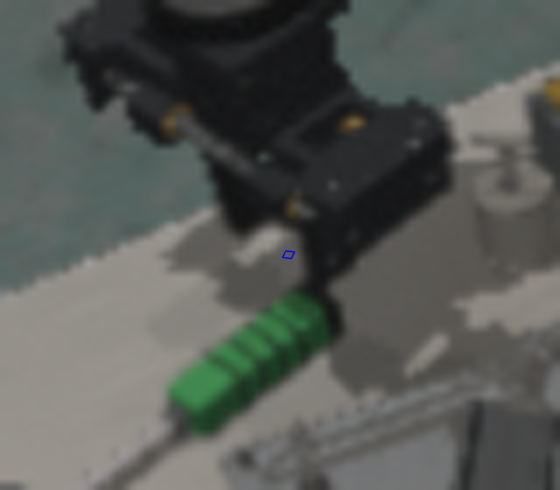

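```bash
python3 - <<'E'
from h import *
import pickle
for nm in ('top','scene'):
    c=pickle.load(open(nm+'0.pkl','rb')); C=cloud(c).reshape(-1,3)
    g=np.array([.576,.305]); j=np.array([.953,.304]); a=np.array([-.304,.953])
    d=C[:,:2]-g; m=(abs(d@j)<.105)&(abs(d@a)<.05)&(C[:,2]>.03)&(c['depth'].ravel()>0)
    P=C[m]; print(nm,len(P), P[P[:,2].argsort()[-12:]].round(3).tolist())
E
```

```text
top 20 [[0.578, 0.331, 0.033], [0.573, 0.294, 0.033], [0.569, 0.343, 0.034], [0.581, 0.298, 0.034], [0.569, 0.307, 0.034], [0.573, 0.323, 0.037], [0.56, 0.347, 0.038], [0.473, 0.322, 0.041], [0.472, 0.305, 0.048], [0.472, 0.309, 0.049], [0.472, 0.313, 0.049], [0.471, 0.316, 0.053]]
scene 26 [[0.474, 0.32, 0.046], [0.469, 0.306, 0.046], [0.464, 0.321, 0.047], [0.47, 0.316, 0.047], [0.47, 0.302, 0.048], [0.471, 0.318, 0.048], [0.468, 0.299, 0.048], [0.472, 0.314, 0.049], [0.471, 0.298, 0.049], [0.473, 0.324, 0.049], [0.47, 0.312, 0.049], [0.468, 0.305, 0.051]]
```

Emit:
send_rows(series=[{"grip":0.5,"dx":0,"dy":0,"dz":30,"turn":0},{"grip":0.5,"dx":0,"dy":0,"dz":24,"turn":0},{"grip":0.1,"dx":0,"dy":0,"dz":0,"turn":0},{"grip":0.1,"dx":0,"dy":0,"dz":0,"turn":0},{"grip":0.1,"dx":0,"dy":0,"dz":0,"turn":0},{"grip":0.1,"dx":0,"dy":0,"dz":0,"turn":0},{"grip":0.1,"dx":0,"dy":0,"dz":0,"turn":0}], force=3)

```text
clock: 4.1
tool_pos: [0.5768, 0.3049, 0.0066]
eef_rot: [0.592, 0.806, 0.002, 0.001]
contact_force: [0.6, -1.1, 4.3]
opening: 0.267
```

Emit:
send_rows(series=[{"grip":0.1,"dx":0,"dy":0,"dz":-20,"turn":0},{"grip":0.1,"dx":0,"dy":0,"dz":-30,"turn":0},{"grip":0.1,"dx":0,"dy":0,"dz":-40,"turn":0},{"grip":0.1,"dx":0,"dy":0,"dz":-40,"turn":0},{"grip":0.1,"dx":0,"dy":0,"dz":-40,"turn":0},{"grip":0.1,"dx":0,"dy":0,"dz":-30,"turn":0},{"grip":0.1,"dx":0,"dy":0,"dz":0,"turn":0},{"grip":0.1,"dx":0,"dy":0,"dz":0,"turn":0}])

```text
clock: 4.9
tool_pos: [0.5751, 0.3041, 0.2046]
eef_rot: [0.592, 0.806, -0.0, 0.0]
contact_force: [-0.5, -0.5, -2.0]
opening: 0.275
```

```bash
cat > look.py <<'E'
import sys
from ov import *
from plan import *
n=sys.argv[1]; cam=sys.argv[2]; W=int(sys.argv[3]) if len(sys.argv)>3 else 45
st,p,psi=cur(); print(p.round(4),round(psi,4),st['q'].round(2),st['clock'],round(st['opening'],3),st['contact_force'].round(1))
c=snapshot(cam); u,v=proj(c,p).astype(int); print(u,v)
l,t=max(0,u-W),max(0,v-W+10); overlay(c,[(p+np.array([[.003,0,0],[0,.003,0],[-.003,0,0],[0,-.003,0]]),(255,0,0))],n,(l,t,min(512,l+2*W),min(384,t+2*W-20)),int(630/2/W))
E
python3 look.py b1.png scene 50
```

```text
[0.5751 0.3041 0.2046] 1.8749 [-0.26  0.81 -0.57  1.5   0.49  0.97 -0.67] 4.9 0.275 [-0.5 -0.5 -2. ]
150 159
```

View pics/b1.png

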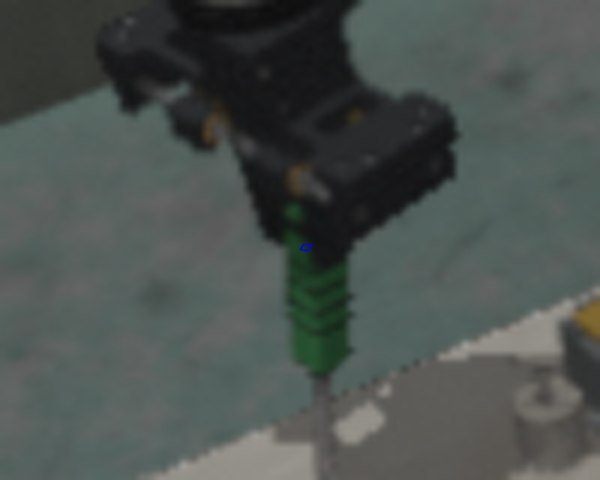

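```bash
python3 - <<'E'
from h import *
import pickle
x,y,a=.3595,.306,2.304
def tor(P): d=np.asarray(P)-[x,y,0]; c,s=np.cos(a),np.sin(a); return np.stack([c*d[...,0]+s*d[...,1],-s*d[...,0]+c*d[...,1],d[...,2]],-1)
for nm,pts in (('top',[(189.8,211.5),(195.3,217),(200,210),(204,210)]),('scene',[(188.5,247.9),(197,249),(183,233),(196,235),(193,240),(188,227),(190,220)])):
    c=pickle.load(open(nm+'0.pkl','rb')); 
    for p in pts:
        u,v=p; z=c['depth'][int(round(v)),int(round(u))]
        print(nm,p,'depth pt',(tor(unproj(c,u,v,z))*1000).round(),'on plate',(tor(unproj(c,u,v,plane=.006))*1000).round(),'z90',(tor(unproj(c,u,v,plane=.09))*1000).round())
E
```

```text
top (189.8, 211.5) depth pt [ 12. -14.  88.] on plate [ 17. -27.   6.] z90 [ 12. -14.  90.]
top (195.3, 217) depth pt [11. 17. 91.] on plate [15.  6.  6.] z90 [11. 17. 90.]
top (200, 210) depth pt [-22.  11. 101.] on plate [-18.  -3.   6.] z90 [-21.   9.  90.]
top (204, 210) depth pt [-30.   9.   8.] on plate [-30.   9.   6.] z90 [-33.  20.  90.]
scene (188.5, 247.9) depth pt [ -7. -11.   3.] on plate [-5. -9.  6.] z90 [56. 25. 90.]
scene (197, 249) depth pt [-6. 18.  8.] on plate [-7. 17.  6.] z90 [53. 49. 90.]
scene (183, 233) depth pt [  2. -14.  81.] on plate [-56. -47.   6.] z90 [  9. -10.  90.]
scene (196, 235) depth pt [-15.  17.  62.] on plate [-58.  -5.   6.] z90 [ 7. 29. 90.]
scene (193, 240) depth pt [-12.   7.  40.] on plate [-37.  -7.   6.] z90 [26. 27. 90.]
scene (188, 227) depth pt [-17.  -4.  89.] on plate [-83. -41.   6.] z90 [-16.  -4.  90.]
scene (190, 220) depth pt [-34.  -3. 101.] on plate [-112.  -45.    6.] z90 [-43.  -8.  90.]
```

```bash
cat > hang.py <<'E'
from ov import *
from plan import *
def hang(cam='scene',show=None):
    st,p,psi=cur(); c=snapshot(cam); I=c['img'].astype(np.float32)
    uv=proj(c,p); u0,v0=uv.astype(int)
    G=I[...,1]-np.maximum(I[...,0],I[...,2]); hsv=cv2.cvtColor(c['img'],cv2.COLOR_RGB2HSV)
    m=(hsv[...,0]>45)&(hsv[...,0]<75)&(hsv[...,1]>120); 
    mm=np.zeros_like(m); mm[v0-30:v0+45,max(0,u0-40):u0+40]=m[v0-30:v0+45,max(0,u0-40):u0+40]; m=mm
    n,l,st2,ce=cv2.connectedComponentsWithStats(m.astype(np.uint8)); i=1+st2[1:,4].argmax(); m=l==i
    vs,us=np.nonzero(m); 
    # plane through p with normal tool y
    ny=np.array([np.sin(psi),-np.cos(psi),0]); ax=np.array([np.cos(psi),np.sin(psi),0])
    cc=-np.array(c['R']).T@c['t']
    def pl(u,v):
        X=unproj(c,u,v,np.ones(np.shape(u))); d=X-cc; k=((p-cc)@ny)/(d@ny); P=cc+d*k[...,None]; return (P-p)@ax,(P-p)[...,2]
    a,z=pl(us.astype(float),vs.astype(float))
    return c,p,psi,a*1000,z*1000,pl,m
E
python3 - <<'E'
from hang import *
c,p,psi,a,z,pl,m=hang()
print(len(a))
for z0 in range(-70,40,10):
    k=(z>=z0)&(z<z0+10)
    if k.sum()>3: print(z0,k.sum(),a[k].min().round(1),a[k].max().round(1),a[k].mean().round(1))
E
```

```text
88
-70 17 -10.5 13.8 1.3
-60 17 -12.9 17.3 4.2
-50 12 -9.4 14.8 3.3
-40 14 -12.5 12.3 0.2
-30 14 -14.9 12.4 -0.7
```

```bash
python3 - <<'E'
from plan import *
st,p,psi=cur()
show(plan([(p[0],p[1],.262,None),(.3394,.3283,.262,2.304)],step=34,G=.1))
E
```

```text
9
[{"grip": 0.1, "dx": 0, "dy": 0, "dz": -30, "turn": 0.0}, {"grip": 0.1, "dx": 0, "dy": 0, "dz": -30, "turn": 0.0}, {"grip": 0.1, "dx": 13, "dy": -31, "dz": 0, "turn": -0.061}, {"grip": 0.1, "dx": 15, "dy": -30, "dz": 0, "turn": -0.061}, {"grip": 0.1, "dx": 17, "dy": -29, "dz": 0, "turn": -0.061}, {"grip": 0.1, "dx": 19, "dy": -28, "dz": 0, "turn": -0.061}, {"grip": 0.1, "dx": 21, "dy": -27, "dz": 0, "turn": -0.061}, {"grip": 0.1, "dx": 22, "dy": -25, "dz": 0, "turn": -0.061}, {"grip": 0.1, "dx": 24, "dy": -24, "dz": 0, "turn": -0.061}]
```

Emit:
send_rows(series=[{"grip":0.1,"dx":0,"dy":0,"dz":-30,"turn":0.0},{"grip":0.1,"dx":0,"dy":0,"dz":-30,"turn":0.0},{"grip":0.1,"dx":13,"dy":-31,"dz":0,"turn":-0.061},{"grip":0.1,"dx":15,"dy":-30,"dz":0,"turn":-0.061},{"grip":0.1,"dx":17,"dy":-29,"dz":0,"turn":-0.061},{"grip":0.1,"dx":19,"dy":-28,"dz":0,"turn":-0.061},{"grip":0.1,"dx":21,"dy":-27,"dz":0,"turn":-0.061},{"grip":0.1,"dx":22,"dy":-25,"dz":0,"turn":-0.061},{"grip":0.1,"dx":24,"dy":-24,"dz":0,"turn":-0.061},{"grip":0.1,"dx":0,"dy":0,"dz":0,"turn":0},{"grip":0.1,"dx":0,"dy":0,"dz":0,"turn":0},{"grip":0.1,"dx":0,"dy":0,"dz":0,"turn":0}], force=15)

```text
clock: 6.2
tool_pos: [0.3416, 0.3289, 0.2639]
eef_rot: [0.409, 0.913, -0.001, -0.0]
contact_force: [0.7, 0.2, -1.6]
opening: 0.274
```

```bash
python3 look.py b2.png scene 50; cat > resth.py <<'E'
from plan import *
RX,RY,RA=.3595,.306,2.304
def inrest(p):
    d=np.asarray(p)[:2]-[RX,RY]; c,s=np.cos(RA),np.sin(RA); return ((c*d[0]+s*d[1])*1000, (-s*d[0]+c*d[1])*1000, p[2]*1000)
def w(x,y,z):
    c,s=np.cos(RA),np.sin(RA); return (RX+(c*x-s*y)/1000,RY+(s*x+c*y)/1000,z/1000)
E
python3 -c "
from resth import *
st,p,psi=cur(); print(np.round(inrest(p),1),psi)"
```

```text
[0.3416 0.3289 0.2639] 2.2998 [-0.38  0.54 -0.75  1.96  0.49  0.84 -0.67] 6.2 0.274 [ 0.7  0.2 -1.6]
173 194
[ 28.9  -2.2 264. ] 2.2994004455271115
```

View pics/b2.png

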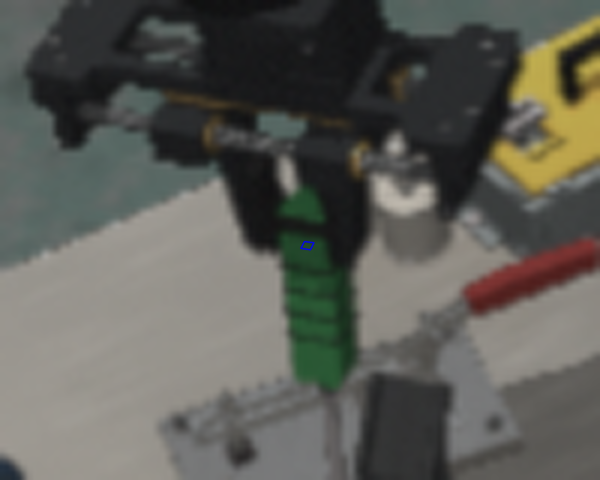

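Emit:
send_rows(series=[{"grip":0.1,"dx":0,"dy":-2,"dz":26,"turn":0.0},{"grip":0.1,"dx":0,"dy":0,"dz":26,"turn":0.0},{"grip":0.1,"dx":0,"dy":0,"dz":26,"turn":0},{"grip":0.1,"dx":0,"dy":0,"dz":0,"turn":0},{"grip":0.1,"dx":-15,"dy":0,"dz":0,"turn":0},{"grip":0.1,"dx":-15,"dy":0,"dz":0,"turn":0},{"grip":0.1,"dx":0,"dy":0,"dz":0,"turn":0},{"grip":0.1,"dx":0,"dy":0,"dz":0,"turn":0}], force=3)

```text
clock: 7.05
tool_pos: [0.3597, 0.3063, 0.1874]
eef_rot: [0.408, 0.913, 0.001, 0.0]
contact_force: [-0.3, -1.3, -1.1]
opening: 0.274
```

```bash
python3 look.py b3.png scene 50; 
python3 -c "
from resth import *
st,p,psi=cur(); print(np.round(inrest(p),1),psi)"
```

```text
[0.3597 0.3063 0.1874] 2.3003 [-0.39  0.64 -0.65  2.06  0.64  0.65 -0.75] 7.05 0.274 [-0.3 -1.3 -1.1]
182 207
[  0.7  -0.3 187.3] 2.301479631638188
```

View pics/b3.png

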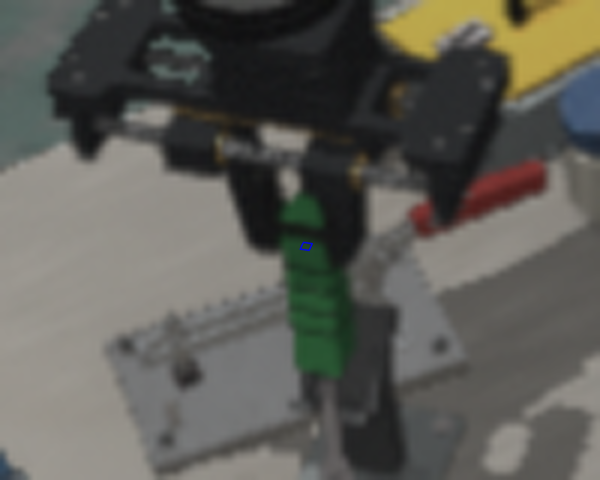

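Emit:
send_rows(series=[{"grip":0.1,"dx":-12,"dy":0,"dz":2,"turn":0},{"grip":0.1,"dx":-12,"dy":0,"dz":4,"turn":0},{"grip":0.1,"dx":-12,"dy":0,"dz":7,"turn":0},{"grip":0.1,"dx":-12,"dy":0,"dz":8,"turn":0},{"grip":0.1,"dx":0,"dy":0,"dz":0,"turn":0},{"grip":0.1,"dx":0,"dy":0,"dz":0,"turn":0}], force=3)

```text
clock: 7.7
tool_pos: [0.3912, 0.2695, 0.1653]
eef_rot: [0.408, 0.913, -0.0, -0.0]
contact_force: [-0.0, 1.2, -0.8]
opening: 0.27
```

```bash
python3 look.py b4.png scene 50; 
python3 -c "
from resth import *
st,p,psi=cur(); print(np.round(inrest(p),1),psi)"
```

```text
[0.3912 0.2695 0.1653] 2.301 [-0.31  0.68 -0.62  2.07  0.7   0.61 -0.69] 7.7 0.27 [-0.   1.2 -0.8]
190 200
[-47.7   0.6 165.6] 2.3019889183790236
```

View pics/b4.png

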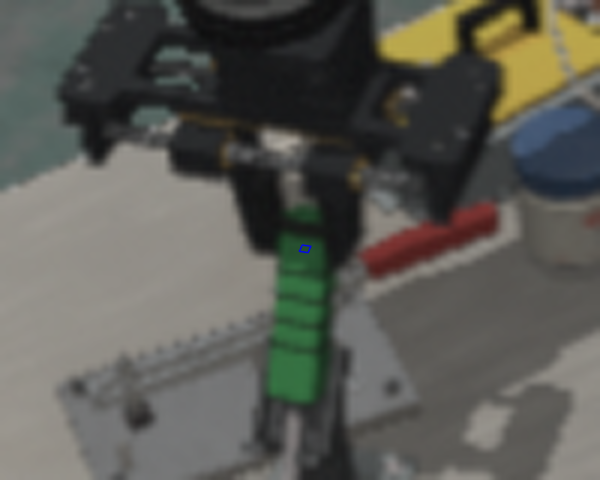

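Tilting as intended. Lower onto the bed.

Emit:
send_rows(series=[{"grip":0.1,"dx":-2,"dy":0,"dz":8,"turn":0},{"grip":0.1,"dx":-1,"dy":0,"dz":8,"turn":0},{"grip":0.1,"dx":-1,"dy":0,"dz":8,"turn":0},{"grip":0.1,"dx":0,"dy":0,"dz":6,"turn":0},{"grip":0.1,"dx":0,"dy":0,"dz":0,"turn":0},{"grip":0.1,"dx":0,"dy":0,"dz":0,"turn":0}], force=3)

```text
clock: 8.35
tool_pos: [0.3936, 0.267, 0.1354]
eef_rot: [0.407, 0.913, -0.0, -0.0]
contact_force: [-0.8, 0.0, -0.8]
opening: 0.274
```

```bash
python3 look.py b5.png scene 50; 
python3 -c "
from resth import *
st,p,psi=cur(); print(np.round(inrest(p),1),psi)"
```

```text
[0.3936 0.267  0.1354] 2.3022 [-0.35  0.73 -0.56  2.09  0.77  0.54 -0.74] 8.35 0.274 [-0.8  0.  -0.8]
192 207
[-51.9   0.7 135.6] 2.3021235766921864
```

View pics/b5.png

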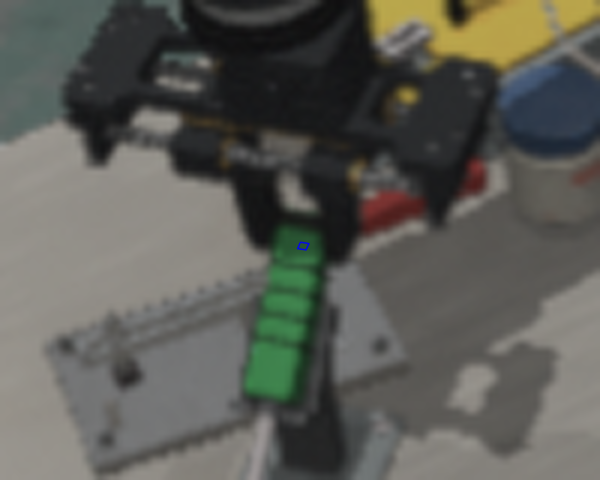

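Emit:
send_rows(series=[{"grip":0.4,"dx":0,"dy":0,"dz":0,"turn":0},{"grip":0.4,"dx":0,"dy":0,"dz":0,"turn":0},{"grip":0.4,"dx":0,"dy":0,"dz":0,"turn":0},{"grip":0.4,"dx":0,"dy":0,"dz":0,"turn":0},{"grip":0.4,"dx":0,"dy":0,"dz":0,"turn":0},{"grip":0.4,"dx":0,"dy":0,"dz":0,"turn":0}], force=3)

```text
clock: 9.0
tool_pos: [0.394, 0.2671, 0.1357]
eef_rot: [0.408, 0.913, -0.0, 0.0]
contact_force: [1.0, 0.1, 0.1]
opening: 0.396
```

```bash
cat > seat.py <<'E'
import sys
from ov import *
from plan import *
x=[.3595,.306,2.304]
q=np.sqrt(.5)
def m(P): return np.stack([-.0318+q*P[:,0]+q*P[:,2],P[:,1],.1168-q*P[:,0]+q*P[:,2]],-1)
c=snapshot('scene')
overlay(c,[(place(m(box(-.045,.045,-.012,.012,-.012,.012)),*x),(0,0,255)),(place(m(box(.045,.13,-.004,.004,-.004,.004)),*x),(0,0,255))],sys.argv[1],(150,175,240,265),7)
E
python3 seat.py b6.png
```

```text
(no output)
```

View pics/b6.png

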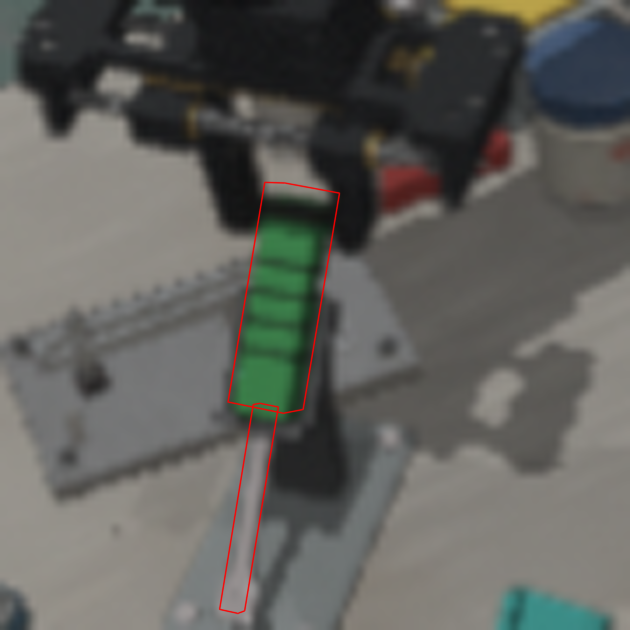

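Emit:
send_rows(series=[{"grip":0.1,"dx":0,"dy":0,"dz":0,"turn":0},{"grip":0.1,"dx":0,"dy":0,"dz":0,"turn":0},{"grip":0.1,"dx":0,"dy":0,"dz":0,"turn":0},{"grip":0.1,"dx":0,"dy":0,"dz":0,"turn":0},{"grip":0.1,"dx":8,"dy":0,"dz":-8,"turn":0},{"grip":0.1,"dx":14,"dy":0,"dz":-14,"turn":0},{"grip":0.1,"dx":20,"dy":0,"dz":-20,"turn":0},{"grip":0.1,"dx":10,"dy":0,"dz":-30,"turn":0},{"grip":0.1,"dx":10,"dy":0,"dz":-30,"turn":0},{"grip":0.1,"dx":0,"dy":0,"dz":-30,"turn":0},{"grip":0.1,"dx":0,"dy":0,"dz":0,"turn":0}], force=20)

```text
clock: 10.15
tool_pos: [0.3526, 0.316, 0.2713]
eef_rot: [0.407, 0.913, 0.004, 0.001]
contact_force: [-0.2, 0.4, -1.1]
opening: 0.268
```

Emit:
send_rows(series=[{"grip":0.1,"dx":0,"dy":0,"dz":0,"turn":0},{"grip":0.1,"dx":0,"dy":0,"dz":0,"turn":0},{"grip":0.1,"dx":0,"dy":0,"dz":0,"turn":0},{"grip":0.1,"dx":0,"dy":0,"dz":0,"turn":0}], force=3)

```text
clock: 10.55
tool_pos: [0.3522, 0.3127, 0.2668]
eef_rot: [0.408, 0.913, -0.001, -0.0]
contact_force: [-0.2, 0.4, -1.5]
opening: 0.275
```

```bash
python3 look.py b7.png scene 50; python3 - <<'E'
from hang import *
c,p,psi,a,z,pl,m=hang()
for z0 in range(-80,40,10):
    k=(z>=z0)&(z<z0+10)
    if k.sum()>3: print(z0,k.sum(),a[k].min().round(1),a[k].max().round(1),a[k].mean().round(1))
E
```

```text
[0.3522 0.3127 0.2668] 2.3018 [-0.33  0.53 -0.76  1.96  0.49  0.84 -0.63] 10.55 0.275 [-0.2  0.4 -1.5]
177 188
-80 10 -4.5 15.2 4.3
-70 16 -16.9 19.2 1.4
-60 19 -18.9 24.2 4.6
-50 15 -15.6 25.1 5.5
-40 14 -10.3 23.1 9.0
-30 8 0.0 19.1 10.3
-20 6 9.2 23.0 16.2
```

View pics/b7.png

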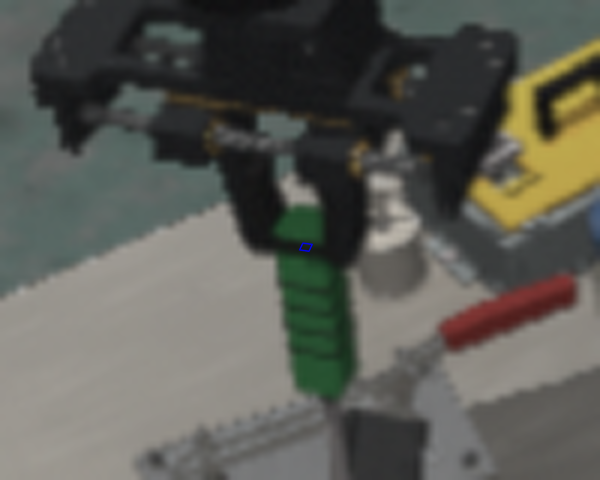

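```bash
python3 - <<'E'
from h import *
import pickle
a=[];b=[]
for i in range(4):
    t=snapshot('top'); a.append(t['img'].astype(float))
for i in range(3):
    s=snapshot('scene'); b.append(s['img'].astype(float))
t['img']=np.mean(a,0).round().astype(np.uint8); s['img']=np.mean(b,0).round().astype(np.uint8)
pickle.dump(t,open('topg.pkl','wb'));pickle.dump(s,open('sceneg.pkl','wb'))
# rectify: orthophoto in guard plane z=.067, guard coords
gx,gy,ga=.579,.0669,-1.4487
def ortho(c,z,n,g=(gx,gy,ga)):
    N=6; xs=np.arange(-65,65,1/N); 
    X,Y=np.meshgrid(np.arange(-85,85,1/4.5),np.arange(50,-50,-1/4.5))
    co,si=np.cos(g[2]),np.sin(g[2])
    P=np.stack([g[0]+(co*X-si*Y)/1000,g[1]+(si*X+co*Y)/1000,np.full_like(X,z)],-1)
    uv=proj(c,P).astype(np.float32)
    im=cv2.remap(c['img'],uv[...,0],uv[...,1],cv2.INTER_CUBIC)[:,:,::-1].copy()
    for s in (-58,58):
        u=int((s+85)*4.5);v=int(50*4.5); cv2.line(im,(u-4,v),(u+4,v),(0,0,255),1);cv2.line(im,(u,v-4),(u,v+4),(0,0,255),1)
    cv2.imwrite('pics/'+n,im)
ortho(t,.067,'ot.png'); ortho(s,.067,'os.png',(.5821,.0631,-1.4382))
E
cd pics; python3 -c "
import cv2,numpy as np
cv2.imwrite('o2.png',np.vstack([cv2.imread('ot.png'),cv2.imread('os.png')])[:,:])"; python3 -c "
import cv2;im=cv2.imread('pics/o2.png');print(im.shape);cv2.imwrite('pics/o2.png',cv2.resize(im,(510,600)) if im.shape[0]>600 else im)"
```

```text
(900, 765, 3)
```

View pics/ot.png

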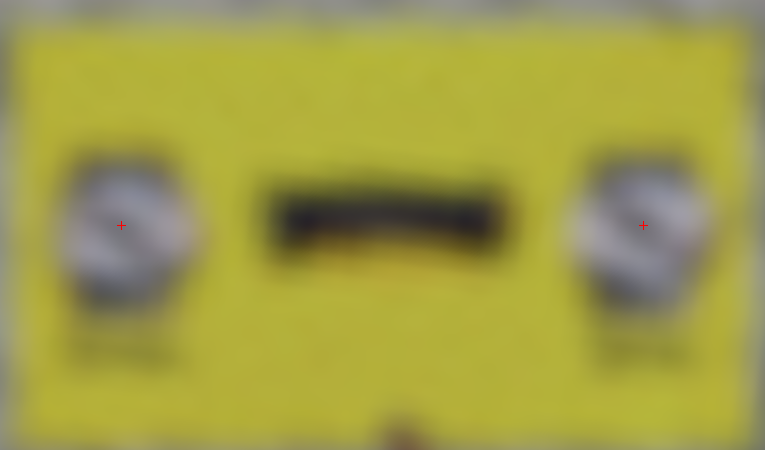

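View pics/os.png

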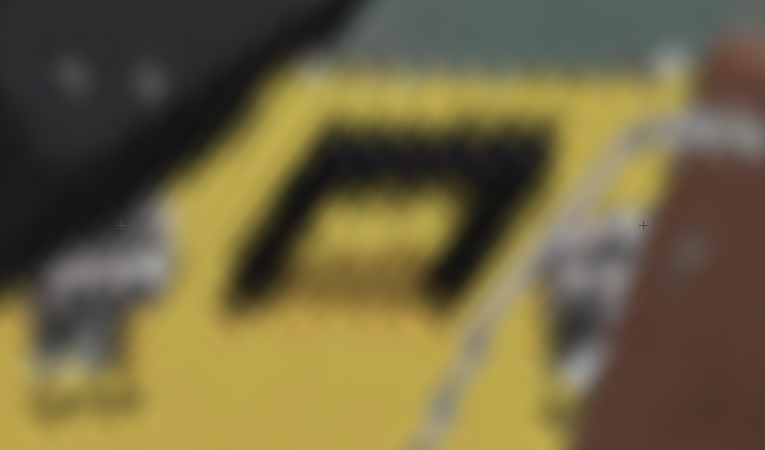

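```bash
cat > fast.py <<'E'
from fit import *
import pickle
from scipy.optimize import nnls
t=pickle.load(open('topg.pkl','rb')); I=t['img'].astype(np.float32)
g=np.array([.579,.0669,-1.4487])
def stad(L,W,n=16,square=False):
    a=np.linspace(-np.pi/2,np.pi/2,n); r=W/2; d=L/2-r
    R=np.c_[d+r*np.cos(a),r*np.sin(a)]; return np.vstack([R,-R])
def ras(P,win):
    S=16;l,tt,r,b=win; im=np.zeros(((b-tt)*S,(r-l)*S),np.float32)
    q=((proj(t,P)-[l,tt]+.5)*S-.5); h=cv2.convexHull(q.astype(np.float32))[:,0]
    cv2.fillConvexPoly(im,np.round(h*16).astype(np.int32),1.0,cv2.LINE_AA,4); return im>.5
def layers(cx,cy,th,win,blur):
    S=16
    def tr(xy,z,ang,ox=0,oy=0): 
        P=np.c_[xy,np.full(len(xy),z)]; c,s=np.cos(ang),np.sin(ang); xy=np.c_[c*xy[:,0]-s*xy[:,1],s*xy[:,0]+c*xy[:,1]]+[cx,cy]
        return place(np.c_[xy,np.full(len(xy),z)],*g)
    hole=ras(tr(stad(.036,.022),.056,np.pi/2),win)
    headtop=ras(tr(stad(.030,.016),.067,th),win)
    head=ras(np.vstack([tr(stad(.030,.016),.067,th),tr(stad(.030,.016),.058,th)]),win)
    sl=np.array([[-.011,-.003],[.011,-.003],[.011,.003],[-.011,.003]])
    slot=ras(tr(sl,.067,th),win)&headtop
    L=[~(hole|head),hole&~head,head&~headtop,headtop&~slot,slot]
    out=[]
    for m in L:
        m=cv2.GaussianBlur(m.astype(np.float32),(0,0),blur*S); out.append(cv2.resize(m,(win[2]-win[0],win[3]-win[1]),interpolation=cv2.INTER_AREA).ravel())
    return np.array(out).T
for nm,sx in (('a',.058),('b',-.058)):
    c0=proj(t,place(np.array([[sx,0,.062]]),*g))[0]; win=(int(c0[0])-6,int(c0[1])-5,int(c0[0])+8,int(c0[1])+7)
    l,tt,r,b=win; 
    obs=[I[tt:b,l:r,k].ravel() for k in (0,1,2)]
    np.set_printoptions(linewidth=200)
    print(nm); print(I[tt:b,l:r,2].astype(int))
    def cost(p,th,full=False):
        A=layers(sx+p[0],p[1],th,win,.6); e=0;co=[]
        for o in obs:
            x,rn=nnls(A,o); e+=rn**2; co.append(x.round())
        return (e,co) if full else e
    for th in np.arange(-.3,.75,.1):
        o=minimize(cost,[0,0],args=(th,),method='Nelder-Mead',options=dict(initial_simplex=[[0,0],[.002,0],[0,.002]],xatol=1e-4,fatol=1))
        e,co=cost(o.x,th,True); print(round(th,2),(o.x*1000).round(2),round(e),co[2] )
E
python3 fast.py
```

```text
a
[[ 58  59  58  57  58  56  55  55  54  55  58  80 113 121]
 [ 58  57  58  58  56  62  64  66  64  60  57  72 103 120]
 [ 58  56  58  58  68  84  98 102  98  86  69  66  93 116]
 [ 56  57  61  74  89 114 134 144 142 128 100  71  86 114]
 [ 55  58  74 104 117 125 137 152 163 158 123  77  82 110]
 [ 50  56  89 132 145 131 119 128 148 150 118  76  81 111]
 [ 48  58  91 138 158 151 136 130 134 127  99  70  81 118]
 [ 48  58  79 115 138 147 148 147 138 115  85  62  80 116]
 [ 52  55  63  77  92 106 118 129 129 113  82  62  73 106]
 [ 56  57  57  56  59  69  85  98 107 102  84  62  66  97]
 [ 58  58  58  55  55  62  73  82  83  83  71  58  63  92]
 [ 58  59  58  59  57  56  62  64  64  62  58  56  58  85]]
-0.3 [-0.55 -0.66] 93895 [ 69. 100. 145. 175. 105.]
-0.2 [-0.51 -0.54] 91926 [ 69. 101. 140. 175. 108.]
-0.1 [-0.55 -0.54] 90692 [ 69. 101. 125. 176. 111.]
0.0 [-0.55 -0.69] 89726 [ 69. 102. 104. 178. 112.]
0.1 [-0.48 -0.57] 89406 [ 69. 103.  95. 178. 115.]
0.2 [-0.57 -0.78] 89571 [ 69. 104.  69. 181. 116.]
0.3 [-0.59 -0.8 ] 90269 [ 69. 105.  48. 182. 116.]
0.4 [-0.4  -0.92] 91830 [ 69.
[... 747 characters left out ...]
76  62  56  58  58]
 [126  91  62  55  60  66  74  76  72  69  64  59  58  58]
 [135 101  68  55  56  59  61  63  59  57  57  57  57  58]]
-0.3 [-0.02 -1.  ] 79711 [ 66.  98.  93. 174. 105.]
-0.2 [-0.03 -0.98] 76332 [ 66.  97.  98. 173. 107.]
-0.1 [ 0.16 -1.05] 73518 [ 66.  96.  96. 174. 110.]
0.0 [ 0.2 -0.9] 71646 [ 66.  95. 106. 172. 113.]
0.1 [ 0.31 -0.81] 70634 [ 66.  94. 115. 170. 117.]
0.2 [ 0.18 -1.03] 70773 [ 66.  94. 101. 171. 118.]
0.3 [ 0.17 -1.04] 71918 [ 66.  94. 100. 170. 120.]
0.4 [ 0.05 -0.77] 73909 [ 67.  93. 117. 165. 123.]
0.5 [ 0.05 -1.  ] 76864 [ 67.  94.  96. 167. 123.]
0.6 [ 0.23 -1.  ] 80120 [ 67.  94.  85. 167. 123.]
0.7 [ 0.04 -0.85] 84136 [ 68.  95.  85. 164. 124.]
```

```bash
python3 - <<'E'
from h import *
import pickle
s=pickle.load(open('sceneg.pkl','rb')); s0=pickle.load(open('scene0.pkl','rb')); t=pickle.load(open('topg.pkl','rb'))
def cr(c,cen,n=10):
    u,v=cen; im=c['img'][v-n:v+n,u-n:u+n,::-1]; return cv2.resize(im,(390,390),interpolation=cv2.INTER_CUBIC)
a=np.hstack([cr(s0,(209,172)),cr(s0,(236,157))])
g=(.579,.0669,-1.4487)
from fit import place
pa=proj(t,place(np.array([[.058,0,.067],[-.058,0,.067]]),*g)).round().astype(int)
b=np.hstack([cr(t,pa[1]),cr(t,pa[0])])
cv2.imwrite('pics/fz.png',cv2.resize(np.vstack([a,b]),(600,600)))
E
```

```text
(no output)
```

View pics/fz.png

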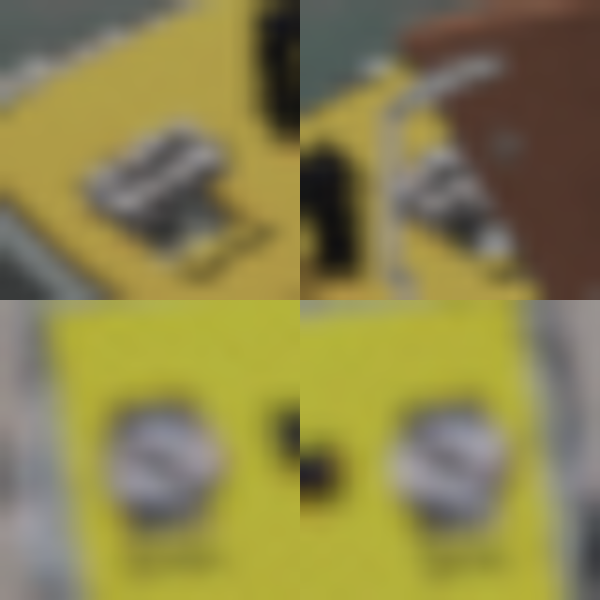

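```bash
python3 - <<'E'
from h import *
import pickle
s0=pickle.load(open('scene0.pkl','rb'))
for a,b in (((115,190),(195,150)),((120,205),(210,160)),((105,175),(185,130)),((300+105,205),(300+160,155)) ):
    if a[0]>300: o=(226-20,147)
    else: o=(199,162)
    P=[unproj(s0,(p[0]-(0))/15+o[0]-.5,p[1]/15+o[1]-.5,plane=.067) for p in (a,b)]
    d=P[1]-P[0]; print(P[0].round(4),P[1].round(4),np.linalg.norm(d[:2]),'yaw',np.arctan2(d[1],d[0]),'rel guard',np.arctan2(d[1],d[0])+1.445)
E
```

```text
[0.5671 0.134  0.067 ] [0.5688 0.1129 0.067 ] 0.02117100548490814 yaw -1.4920178130978512 rel guard -0.047017813097851135
[0.5622 0.1355 0.067 ] [0.564  0.1118 0.067 ] 0.023762319039202 yaw -1.4933595044225978 rel guard -0.04835950442259773
[0.5728 0.1335 0.067 ] [0.576  0.1115 0.067 ] 0.022209093665988156 yaw -1.4270868076827903 rel guard 0.01791319231720978
[0.5794 0.0251 0.067 ] [0.5876 0.0054 0.067 ] 0.02124440818670543 yaw -1.1768452976323205 rel guard 0.2681547023676796
```

```bash
python3 - <<'E'
from plan import *
show(plan([(.570,.124,.285,.22)],step=34,G=.1))
E
```

```text
15
[{"grip": 0.1, "dx": -19, "dy": 2, "dz": -1, "turn": 0.139}, {"grip": 0.1, "dx": -19, "dy": 5, "dz": -1, "turn": 0.139}, {"grip": 0.1, "dx": -18, "dy": 8, "dz": -1, "turn": 0.139}, {"grip": 0.1, "dx": -16, "dy": 10, "dz": -1, "turn": 0.139}, {"grip": 0.1, "dx": -15, "dy": 12, "dz": -1, "turn": 0.139}, {"grip": 0.1, "dx": -13, "dy": 14, "dz": -1, "turn": 0.139}, {"grip": 0.1, "dx": -11, "dy": 16, "dz": -1, "turn": 0.139}, {"grip": 0.1, "dx": -9, "dy": 17, "dz": -1, "turn": 0.139}, {"grip": 0.1, "dx": -6, "dy": 18, "dz": -1, "turn": 0.139}, {"grip": 0.1, "dx": -4, "dy": 19, "dz": -1, "turn": 0.139}, {"grip": 0.1, "dx": -1, "dy": 19, "dz": -1, "turn": 0.139}, {"grip": 0.1, "dx": 2, "dy": 19, "dz": -1, "turn": 0.139}, {"grip": 0.1, "dx": 4, "dy": 19, "dz": -1, "turn": 0.139}, {"grip": 0.1, "dx": 7, "dy": 18, "dz": -1, "turn": 0.139}, {"grip": 0.1, "dx": 9, "dy": 17, "dz": -1, "turn": 0.139}]
```

Emit:
send_rows(series=[{"grip":0.1,"dx":0,"dy":0,"dz":-5,"turn":0},{"grip":0.1,"dx":-19,"dy":2,"dz":-4,"turn":0.139},{"grip":0.1,"dx":-19,"dy":5,"dz":-4,"turn":0.139},{"grip":0.1,"dx":-18,"dy":8,"dz":-2,"turn":0.139},{"grip":0.1,"dx":-16,"dy":10,"dz":-1,"turn":0.139},{"grip":0.1,"dx":-15,"dy":12,"dz":-1,"turn":0.139},{"grip":0.1,"dx":-13,"dy":14,"dz":-1,"turn":0.139},{"grip":0.1,"dx":-11,"dy":16,"dz":0,"turn":0.139},{"grip":0.1,"dx":-9,"dy":17,"dz":0,"turn":0.139},{"grip":0.1,"dx":-6,"dy":18,"dz":0,"turn":0.139},{"grip":0.1,"dx":-4,"dy":19,"dz":0,"turn":0.139},{"grip":0.1,"dx":-1,"dy":19,"dz":0,"turn":0.139},{"grip":0.1,"dx":2,"dy":19,"dz":0,"turn":0.139},{"grip":0.1,"dx":4,"dy":19,"dz":0,"turn":0.139},{"grip":0.1,"dx":7,"dy":18,"dz":0,"turn":0.139},{"grip":0.1,"dx":9,"dy":17,"dz":0,"turn":0.139},{"grip":0.1,"dx":0,"dy":0,"dz":0,"turn":0},{"grip":0.1,"dx":0,"dy":0,"dz":0,"turn":0}], force=30)

```text
clock: 12.8
tool_pos: [0.5701, 0.1246, 0.2857]
eef_rot: [0.994, 0.11, -0.0, -0.0]
contact_force: [-0.5, 0.7, -1.7]
opening: 0.272
```

```bash
python3 look.py c1.png scene 50; python3 - <<'E'
from plan import *
st,p,psi=cur(); print(p,psi,st['moment'])
show(plan([(.570,.124,.26,.22)],step=34,G=.1))
E
```

```text
[0.5701 0.1246 0.2857] 0.2198 [-0.2   0.58 -0.16  1.64  0.11  0.94 -1.75] 12.8 0.272 [-0.5  0.7 -1.7]
201 117
[0.56970766 0.12524928 0.28573393] 0.22075296459006952 [0.0583129 0.0454039 0.0043119]
1
[{"grip": 0.1, "dx": 0, "dy": 1, "dz": 26, "turn": 0.001}]
```

View pics/c1.png

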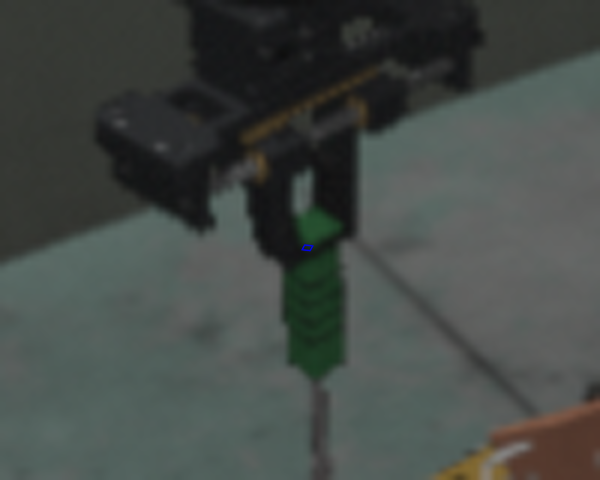

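```bash
python3 - <<'E'
from h import *
import pickle
a=[]
for i in range(3):
    s=snapshot('scene'); a.append(s['img'].astype(float))
s['img']=np.mean(a,0).round().astype(np.uint8); pickle.dump(s,open('c2.pkl','wb'))
l,t,r,b=(180,105,240,185); sc=7.5
im=cv2.resize(s['img'][t:b,l:r,::-1],None,fx=sc,fy=sc,interpolation=cv2.INTER_CUBIC)
for k in range(l,r,5): cv2.putText(im,str(k),(int((k-l)*sc),8),0,.3,(255,255,255))
for k in range(t,b,5): cv2.putText(im,str(k),(0,int((k-t+.5)*sc)+4),0,.3,(255,255,255))
cv2.imwrite('pics/c2.png',im)
E
```

```text
(no output)
```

View pics/c2.png

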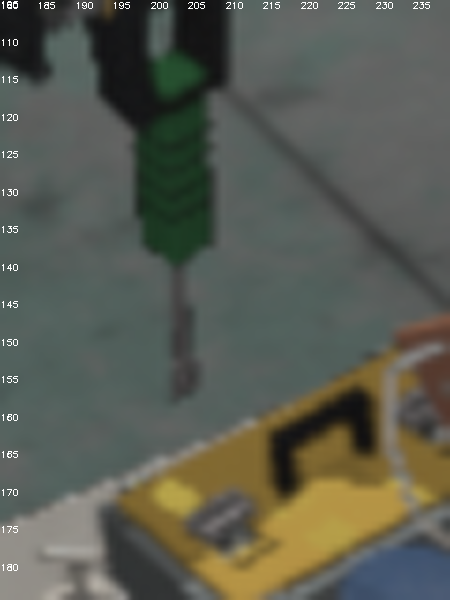

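```bash
python3 - <<'E'
from h import *
import pickle
s=pickle.load(open('c2.pkl','rb'))
p=np.array([.5701,.1246,.2857]); psi=.2198
ax=np.array([np.cos(psi),np.sin(psi),0]); ty=np.array([np.sin(psi),-np.cos(psi),0])
for z in (0,-.075,-.155,-.16,-.165): print(z,proj(s,p+[0,0,z]).round(2))
for a in (-.01,.01): print(a,proj(s,p+[0,0,-.16]+a*ax).round(2))
print('blade ends',proj(s,p+[0,0,-.16]+.008*ty).round(2),proj(s,p+[0,0,-.16]-.008*ty).round(2))
# subpixel shaft centre per row
I=s['img'].astype(float); V=I.sum(-1)/3
for v in range(140,159): print(v,' '.join('%3d'%x for x in V[v,196:212]), ' G-R', ' '.join('%3d'%x for x in (I[v,198:210,1]-I[v,198:210,0])))
E
```

```text
0 [201.75 117.8 ]
-0.075 [204.11 137.9 ]
-0.155 [206.47 157.8 ]
-0.16 [206.61 158.99]
-0.165 [206.75 160.18]
-0.01 [208.65 160.36]
0.01 [204.58 157.64]
blade ends [208.47 157.83] [204.74 160.17]
140  94  95  95  94  91  88  76  54  66  85  90  91  91  91  92  92  G-R   4   6   7   8  12  11   8  12  13  13  12  10
141  91  90  91  92  92  91  83  68  76  90  91  91  92  92  91  90  G-R   7   5   7   9   8   1   4  11  12  13  11  11
142  87  86  88  91  92  91  85  70  77  93  94  93  91  91  89  89  G-R  12   9   9   8   7   0   2   6   7   9  10  11
143  88  88  89  90  91  92  86  71  78  94  95  93  91  91  90  88  G-R  13  12  10   7   4  -1   1   3   4   8  12  12
144  90  90  90  90  91  92  85  70  77  91  94  93  92  91  90  88  G-R  13  11  10   9   5  -1   1   3   4   6   9  10
145  90  90  89  89  89  89  83  69  71  82  91  92  92  91  90  88  G-R  14  13  10  10   7  -1   1   6   8  10  11  12
146  89  89  88  88  87  87  81  68  62  66  89  92  92  90  88  87  G-R  13  11  11   9   6  -1  -1   6  11  10  10  12
147  88  88  88  87  85  85  80  68  60  64  88  91  90  8
[... 693 characters left out ...]
89  87  79  68  67  79  94  95  93  92  91  G-R  15  15  15  15  10  -1  -2  -1   1   3   5   6
154  89  89  88  88  88  89  83  71  65  60  73  92  93  92  91  91  G-R  14  15  15  14  10   0  -2   0   3   6   7   9
155  89  88  87  87  88  89  80  67  68  57  74  91  92  92  91  91  G-R  15  15  15  14  10   0  -3  -1   4   8  10  11
156  91  90  89  88  87  87  80  65  62  63  78  91  93  92  91  91  G-R  14  14  15  13   9   0  -2   0   4   8   9  10
157  91  90  89  88  87  85  79  66  63  70  87  91  91  92  91  91  G-R  13  13  14  13  10   1   2   7  10  10  10  11
158  91  90  90  89  88  87  80  74  86  89  91  91  91  92  92  90  G-R   9   9  12  13  11   7  10  11  10  10  10  11
```

```bash
python3 - <<'E'
from h import *
import pickle
s=pickle.load(open('c2.pkl','rb'))
for uv,z in (((204.2,156.6),.1257),((204.2,156.6),.1287),((209.2,173),.067),((209.0,172.8),.067)): print(uv,unproj(s,*map(float,uv),plane=z).round(4))
I=s['img'].astype(float)
print('\n'.join(' '.join('%3d'%x for x in r) for r in I[167:182,202:219,2]))
E
```

```text
(204.2, 156.6) [0.5853 0.1253 0.1257]
(204.2, 156.6) [0.5819 0.1268 0.1287]
(209.2, 173) [0.5665 0.1229 0.067 ]
(209.0, 172.8) [0.5678 0.123  0.067 ]
 85  64  54  50  49  49  49  50  49  49  49  49  49  41  27  18  19
 61  53  50  49  49  50  49  50  50  50  49  49  48  42  27  18  18
 71  66  56  53  50  50  50  53  57  57  52  50  48  43  30  19  18
 73  73  71  66  54  52  59  68  78  80  65  53  49  47  39  24  24
 73  73  74  71  64  62  80  90  80  78  80  65  50  48  45  37  41
 69  71  73  71  67  73  78  74  82  95  95  76  54  49  50  53  59
 52  59  71  79  79  73  76  85 108 110  76  64  56  51  61  70  70
 49  51  65  78  77  82 103 110  90  77  63  49  48  58  68  70  70
 48  49  58  69  79 102 104  79  68  70  67  51  53  64  68  69  69
 47  48  46  50  60  71  78  69  64  81  81  66  53  57  64  67  69
 44  46  47  48  52  60  62  53  62  88  96  74  63  57  53  61  68
 53  45  46  47  47  57  65  71  84  96  94  67  55  53  59  67  69
 71  54  42  45  49  59  71  85  87  70  63  53  60  66  68  68  69
 78  71  54  50  60  66  69  71  68  58  53  58  67  69  69  69  68
 67  78  74  63  59  62  68  69  68  67  67  68  69  69  69  67  64
```

Emit:
send_rows(series=[{"grip":0.1,"dx":-6,"dy":0.5,"dz":0,"turn":0.03},{"grip":0.1,"dx":-6.5,"dy":0.3,"dz":10,"turn":0.02},{"grip":0.1,"dx":0,"dy":0,"dz":20,"turn":0},{"grip":0.1,"dx":0,"dy":0,"dz":18,"turn":0},{"grip":0.1,"dx":0,"dy":0,"dz":0,"turn":0},{"grip":0.1,"dx":0,"dy":0,"dz":0,"turn":0},{"grip":0.1,"dx":0,"dy":0,"dz":0,"turn":0}], force=30)

```text
clock: 13.7
tool_pos: [0.5591, 0.1211, 0.2388]
eef_rot: [0.997, 0.083, 0.001, -0.0]
contact_force: [-0.1, 0.3, -1.4]
opening: 0.269
```

```bash
cat > snap.py <<'E'
import sys,pickle
from plan import *
n=sys.argv[1]; box=[int(x) for x in sys.argv[2].split(',')]; N=int(sys.argv[3]); cam=sys.argv[4] if len(sys.argv)>4 else 'scene'
st,p,psi=cur(); print(p.round(4),round(psi,4),st['clock'],round(st['opening'],3),st['contact_force'].round(1))
a=[]
for i in range(N):
    s=snapshot(cam); a.append(s['img'].astype(float))
s['img']=np.mean(a,0).round().astype(np.uint8); s['tcp']=p; s['psi']=psi; pickle.dump(s,open(n+'.pkl','wb'))
l,t,r,b=box; sc=min(780/(r-l),580/(b-t))
im=cv2.resize(s['img'][t:b,l:r,::-1],None,fx=sc,fy=sc,interpolation=cv2.INTER_CUBIC)
im=cv2.convertScaleAbs(im,alpha=1.5)
for k in range(l,r,5): cv2.putText(im,str(k),(int((k-l+.5)*sc)-8,8),0,.3,(255,255,255)); im[::8,int((k-l+.5)*sc)]=255
for k in range(t,b,5): cv2.putText(im,str(k),(0,int((k-t+.5)*sc)+4),0,.3,(255,255,255)); im[int((k-t+.5)*sc),::8]=255
cv2.imwrite('pics/'+n+'.png',im)
E
python3 snap.py c3 190,140,230,185 2
```

```text
[0.5591 0.1211 0.2388] 0.1668 13.7 0.269 [-0.1  0.3 -1.4]
```

View pics/c3.png

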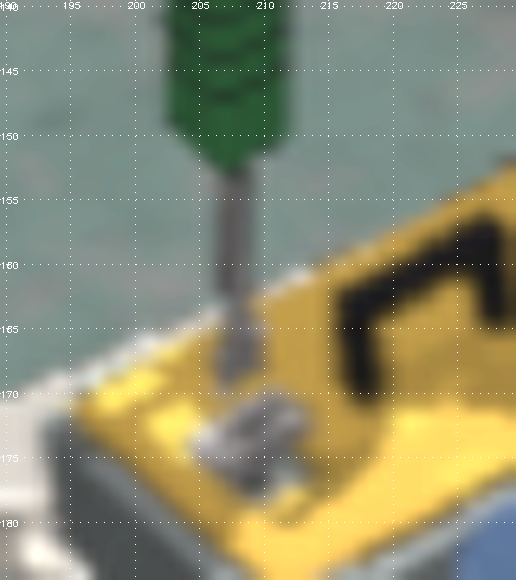

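Emit:
send_rows(series=[{"grip":0.1,"dx":0,"dy":0,"dz":4,"turn":0},{"grip":0.1,"dx":0,"dy":0,"dz":3,"turn":0},{"grip":0.1,"dx":0,"dy":0,"dz":2,"turn":0},{"grip":0.1,"dx":0,"dy":0,"dz":0,"turn":0}])

```text
clock: 14.2
tool_pos: [0.5583, 0.1206, 0.2283]
eef_rot: [0.997, 0.083, -0.0, 0.0]
contact_force: [0.3, 0.4, -0.9]
opening: 0.268
```

Emit:
send_rows(series=[{"grip":0.1,"dx":0,"dy":0,"dz":2,"turn":0},{"grip":0.1,"dx":0,"dy":0,"dz":1.5,"turn":0},{"grip":0.1,"dx":0,"dy":0,"dz":0,"turn":0}])

```text
clock: 14.5
tool_pos: [0.5584, 0.1207, 0.2249]
eef_rot: [0.997, 0.083, -0.0, 0.0]
contact_force: [-0.2, -0.5, -1.4]
opening: 0.272
```

Emit:
send_rows(series=[{"grip":0.1,"dx":0,"dy":0,"dz":1.5,"turn":0},{"grip":0.1,"dx":0,"dy":0,"dz":0,"turn":0},{"grip":0.1,"dx":0,"dy":0,"dz":0,"turn":0}])

```text
clock: 14.8
tool_pos: [0.5585, 0.1207, 0.2237]
eef_rot: [0.997, 0.083, -0.0, 0.0]
contact_force: [0.3, -0.3, -1.7]
opening: 0.273
```

Emit:
send_rows(series=[{"grip":0.1,"dx":0,"dy":0,"dz":1.5,"turn":0},{"grip":0.1,"dx":0,"dy":0,"dz":0,"turn":0},{"grip":0.1,"dx":0,"dy":0,"dz":0,"turn":0}])

```text
clock: 15.1
tool_pos: [0.5587, 0.1208, 0.2224]
eef_rot: [0.997, 0.083, 0.0, 0.0]
contact_force: [0.3, 0.6, 0.8]
opening: 0.271
```

```bash
python3 snap.py c4 190,140,230,185 2
```

```text
[0.5587 0.1208 0.2224] 0.1668 15.1 0.271 [0.3 0.6 0.8]
```

View pics/c4.png

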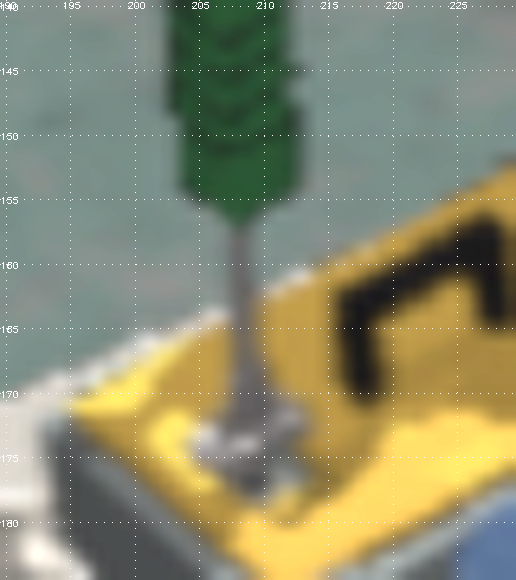

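Emit:
send_rows(series=[{"grip":0.1,"dx":0,"dy":0,"dz":1.5,"turn":0},{"grip":0.1,"dx":0,"dy":0,"dz":0,"turn":0},{"grip":0.1,"dx":0,"dy":0,"dz":0,"turn":0}])

```text
clock: 15.5
tool_pos: [0.5593, 0.121, 0.2222]
eef_rot: [0.997, 0.083, 0.001, -0.0]
contact_force: [-1.6, -2.0, 9.5]
opening: 0.265
```

Emit:
send_rows(series=[{"grip":0.1,"dx":2,"dy":0,"dz":0,"turn":0},{"grip":0.1,"dx":2,"dy":0,"dz":0,"turn":0},{"grip":0.1,"dx":0,"dy":0,"dz":0,"turn":0}])

```text
clock: 15.8
tool_pos: [0.5632, 0.1217, 0.2223]
eef_rot: [0.997, 0.083, 0.001, -0.0]
contact_force: [-2.0, -0.5, 11.9]
opening: 0.268
```

```bash
python3 - <<'E'
from fit import *
import pickle
s=pickle.load(open('c4.pkl','rb')); p=s['tcp'];psi=s['psi']
ax=np.array([np.cos(psi),np.sin(psi),0]); ty=np.array([np.sin(psi),-np.cos(psi),0]); ez=np.array([0,0,1.])
I=s['img'].astype(np.float32)
G=I[...,1]-I[...,0]
# fit: tilt th, length L (tip distance below TCP along axis), pivot offset o
win=(195,138,222,172); l,t,r,b=win
V=I.mean(-1)
# green/dark prob: handle is darker than bg
hsv=cv2.cvtColor(s['img'],cv2.COLOR_RGB2HSV)
bg=np.median(V[140:160,190:200]); hd=np.median(V[145:152,205:210]); print(bg,hd)
pr=np.clip((bg-V)/(bg-hd),0,1)[t:b,l:r]
yy=np.arange(t,b)[:,None]+0*np.arange(l,r)[None]; w=((yy<159)).astype(np.float32)
def pts(B,o,th,L):
    d=np.sin(th)*ax-np.cos(th)*ez; n=np.cos(th)*ax+np.sin(th)*ez
    org=p+o*ax+L*d  # tip
    return org+ (B[:,:1]-.130)*d+B[:,1:2]*ty+B[:,2:]*n
def cost(q):
    o,th,L=q
    m=render(s,[pts(box(-.02,.045,-.012,.012,-.012,.012),o,th,L),pts(box(.045,.13,-.004,.004,-.004,.004),o,th,L)],win)
    return float((w*(m-pr)**2).sum())
for th in (0,.03,.05,.07,.09):
    best=min((minimize(lambda q:cost((q[0],th,q[1])),[0,L0],method='Nelder-Mead',options=dict(initial_simplex=[[0,L0],[.004,L0],[0,L0+.004]])) for L0 in (.155,.16)),key=lambda o:o.fun)
    o,L=best.x; print(th,'o %.1f L %.1f'%(o*1e3,L*1e3),'cost',round(best.fun,2),'tip',(p+o*ax+L*(np.sin(th)*ax-np.cos(th)*ez)).round(4))
E
```

```text
90.333336 35.666668
0 o 1.8 L 153.5 cost 8.79 tip [0.5605 0.1211 0.0689]
0.03 o 0.6 L 154.1 cost 8.81 tip [0.5638 0.1216 0.0684]
0.05 o -0.3 L 154.1 cost 8.98 tip [0.5659 0.122  0.0685]
0.07 o -1.2 L 154.5 cost 9.22 tip [0.5681 0.1224 0.0683]
0.09 o -2.3 L 155.3 cost 9.58 tip [0.5702 0.1227 0.0678]
```

Emit:
send_rows(series=[{"grip":0.1,"dx":1,"dy":0,"dz":0,"turn":0},{"grip":0.1,"dx":1,"dy":0,"dz":0,"turn":0},{"grip":0.1,"dx":0,"dy":0,"dz":0,"turn":0}])

```text
clock: 16.1
tool_pos: [0.5652, 0.122, 0.2224]
eef_rot: [0.997, 0.083, 0.001, -0.0]
contact_force: [-1.9, -0.9, 11.6]
opening: 0.267
```

Emit:
send_rows(series=[{"grip":0.1,"dx":0,"dy":0,"dz":0,"turn":-0.05},{"grip":0.1,"dx":0,"dy":0,"dz":0,"turn":-0.05},{"grip":0.1,"dx":0,"dy":0,"dz":0,"turn":0}])

```text
clock: 16.4
tool_pos: [0.5652, 0.1215, 0.2224]
eef_rot: [0.991, 0.133, 0.001, 0.0]
contact_force: [-2.1, -0.7, 11.4]
opening: 0.269
```

```bash
python3 snap.py c5 190,140,230,185 2
```

```text
[0.5652 0.1215 0.2224] 0.2672 16.4 0.269 [-2.1 -0.7 11.4]
```

View pics/c5.png

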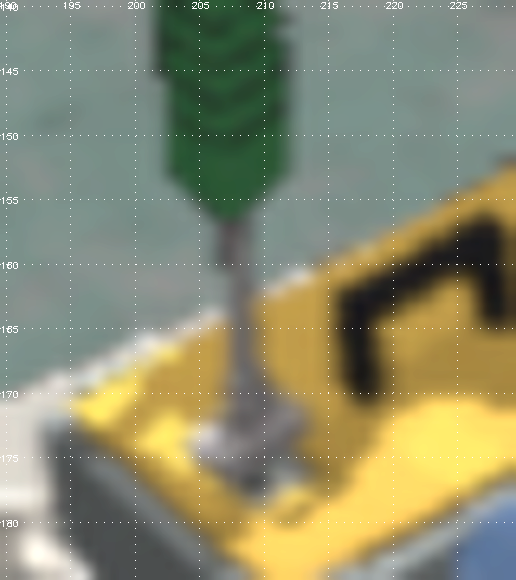

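```bash
cat > tip.py <<'E'
from fit import *
import pickle,sys
def fittip(n,win=(195,138,222,172),vmax=159,ths=(-.06,-.03,0,.03,.06),bgbox=(140,160,190,200),hbox=(145,152,205,210)):
    s=pickle.load(open(n+'.pkl','rb')); p=s['tcp'];psi=s['psi']
    ax=np.array([np.cos(psi),np.sin(psi),0]); ty=np.array([np.sin(psi),-np.cos(psi),0]); ez=np.array([0,0,1.])
    I=s['img'].astype(np.float32); l,t,r,b=win; V=I.mean(-1)
    bg=np.median(V[bgbox[0]:bgbox[1],bgbox[2]:bgbox[3]]); hd=np.median(V[hbox[0]:hbox[1],hbox[2]:hbox[3]])
    pr=np.clip((bg-V)/(bg-hd),0,1)[t:b,l:r]
    yy=np.arange(t,b)[:,None]+0*np.arange(l,r)[None]; w=((yy<vmax)).astype(np.float32)
    def pts(B,o,th,L):
        d=np.sin(th)*ax-np.cos(th)*ez; n=np.cos(th)*ax+np.sin(th)*ez
        return p+o*ax+L*d+(B[:,:1]-.130)*d+B[:,1:2]*ty+B[:,2:]*n
    def cost(q):
        o,th,L=q
        m=render(s,[pts(box(-.02,.045,-.012,.012,-.012,.012),o,th,L),.0+pts(box(.045,.13,-.004,.004,-.004,.004),o,th,L)],win)
        return float((w*(m-pr)**2).sum())
    for th in ths:
        best=min((minimize(lambda q:cost((q[0],th,q[1])),[0,L0],method='Nelder-Mead',options=dict(initial_simplex=[[0,L0],[.004,L0],[0,L0+.004]])) for L0 in (.155,.16)),key=lambda o:o.fun)
        o,L=best.x; print(n,th,'o %.1f L %.1f'%(o*1e3,L*1e3),'cost',round(best.fun,2),'tip',(p+o*ax+L*(np.sin(th)*ax-np.cos(th)*ez)).round(4))
if __name__=='__main__': fittip(sys.argv[1])
E
python3 tip.py c5; python3 - <<'E'
from tip import *
fittip('c3',ths=(0,.03,.06,.09),vmax=155)
import pickle
s=pickle.load(open('c5.pkl','rb')); print(unproj(s,208.8,171.5,plane=.067))
I=s['img'].astype(int)
print('\n'.join(str(160+i)+': '+' '.join('%3d'%x for x in r) for i,r in enumerate(I[160:180,200:218,2])))
E
```

```text
c5 -0.06 o 1.9 L 152.5 cost 10.0 tip [0.5582 0.1196 0.0701]
c5 -0.03 o 0.7 L 153.6 cost 8.55 tip [0.5614 0.1205 0.0689]
c5 0 o -0.9 L 153.4 cost 7.31 tip [0.5643 0.1213 0.069 ]
c5 0.03 o -2.3 L 153.4 cost 6.64 tip [0.5674 0.1222 0.0691]
c5 0.06 o -3.4 L 154.2 cost 6.5 tip [0.5708 0.1231 0.0685]
c3 0 o 1.5 L 153.2 cost 6.26 tip [0.5606 0.1213 0.0856]
c3 0.03 o -0.1 L 153.3 cost 5.75 tip [0.5635 0.1218 0.0855]
c3 0.06 o -1.8 L 153.6 cost 5.47 tip [0.5664 0.1223 0.0855]
c3 0.09 o -3.4 L 153.9 cost 5.42 tip [0.5693 0.1228 0.0855]
[0.57389819 0.12038792 0.067     ]
160:  94  94  95  96  95  92  79  62  68  79  91  93  98  98  78  66  68  54
161:  96  97  97  97  96  96  92  82  71  78  92  98 116 119  77  53  50  42
162:  96  97  96  97  96  96  96  87  70  72  94 104  81  67  54  44  32  24
163:  94  94  94  94  93  96 100  88  70  66  63  61  54  50  49  41  24  20
164:  94  94  94  94  98 110 120  92  70  60  50  50  49  50  49  40  24  18
165:  99 106  99 106 120 110  83  66  66  60  49  50  50  49  48  40  22  19
166: 124 142 126 110  84  62  54  58  66  60  50  49  50  48  48  40  2
[... 306 characters left out ...]
 40  24
171:  52  50  52  53  49  51  60  69  70  68  65  73  77  65  51  48  44  36
172:  49  52  62  64  60  70  78  71  64  64  71  80  82  68  50  47  43  42
173:  51  62  71  72  86 117 122  90  73  71  78  78  68  58  48  44  44  43
174:  56  68  70  72  91 119 116  95  88  78  72  68  60  48  43  44  44  43
175:  46  52  60  71  82  92  94  93  80  68  64  68  66  50  40  42  44  48
176:  50  44  50  59  64  62  64  68  69  62  64  81  82  66  46  40  44  56
177:  70  50  46  48  50  53  56  58  58  50  62  86  93  71  52  44  48  60
178:  79  72  53  46  47  48  48  49  54  64  78  84  78  65  54  52  60  67
179:  70  78  72  53  44  46  47  46  49  62  68  65  60  52  60  66  68  69
```

Emit:
send_rows(series=[{"grip":0.1,"dx":0,"dy":0,"dz":-1,"turn":0},{"grip":0.1,"dx":0,"dy":0,"dz":0,"turn":0},{"grip":0.1,"dx":0,"dy":0,"dz":0,"turn":0.03}], force=60)

```text
clock: 16.8
tool_pos: [0.5647, 0.1215, 0.2225]
eef_rot: [0.993, 0.118, 0.0, 0.0]
contact_force: [-1.7, -0.9, 7.6]
opening: 0.265
```

Emit:
send_rows(series=[{"grip":0.1,"dx":1,"dy":0,"dz":0,"turn":0},{"grip":0.1,"dx":1,"dy":0,"dz":0,"turn":0},{"grip":0.1,"dx":0,"dy":0,"dz":0,"turn":0}])

```text
clock: 17.1
tool_pos: [0.5663, 0.122, 0.2226]
eef_rot: [0.993, 0.118, -0.0, 0.0]
contact_force: [-2.6, -1.3, 8.1]
opening: 0.266
```

Emit:
send_rows(series=[{"grip":0.1,"dx":1,"dy":0,"dz":0,"turn":0},{"grip":0.1,"dx":1,"dy":0,"dz":0,"turn":0},{"grip":0.1,"dx":0,"dy":0,"dz":0,"turn":0}])

```text
clock: 17.4
tool_pos: [0.5678, 0.1223, 0.2226]
eef_rot: [0.993, 0.118, -0.001, 0.0]
contact_force: [-3.7, -0.2, 9.6]
opening: 0.261
```

```bash
python3 snap.py c6 190,140,230,185 2; python3 tip.py c6; python3 - <<'E'
import pickle
for n in ('c4','c5','c6'):
    s=pickle.load(open(n+'.pkl','rb')); I=s['img'].astype(int)
    print(n); print('\n'.join(str(160+i)+': '+' '.join('%3d'%x for x in r) for i,r in list(enumerate(I[160:177,203:216,2]))[::1]))
E
```

```text
[0.5678 0.1223 0.2226] 0.2365 17.4 0.261 [-3.7 -0.2  9.6]
c6 -0.06 o 0.5 L 153.9 cost 7.62 tip [0.5593 0.1203 0.069 ]
c6 -0.03 o -0.9 L 153.7 cost 6.58 tip [0.5624 0.121  0.0689]
c6 0 o -2.4 L 153.8 cost 6.03 tip [0.5654 0.1218 0.0687]
c6 0.03 o -3.7 L 154.3 cost 5.92 tip [0.5687 0.1225 0.0684]
c6 0.06 o -4.6 L 154.5 cost 6.24 tip [0.5723 0.1234 0.0684]
c4
160:  96  96  94  92  84  70  79  92  92  97  98  78  66
161:  98  97  96  94  84  69  76  91  98 116 120  77  53
162:  96  96  96  96  86  68  70  92 103  82  67  54  43
163:  94  94  96 102  90  70  66  66  62  54  51  48  40
164:  95  98 110 126 106  72  62  52  50  49  50  49  41
165: 106 120 110  86  68  66  60  51  50  50  50  48  40
166: 113  88  64  54  54  61  61  51  50  49  50  49  41
167:  74  56  50  50  53  60  62  55  48  48  50  48  42
168:  54  50  50  50  55  64  66  60  46  49  50  48  42
169:  50  49  49  50  63  72  66  58  52  52  50  49  43
170:  50  50  50  52  59  66  64  65  69  64  54  49  48
171:  54  53  52  59  66  66  65  62  74  81  66  50  48
172:  70  69  72  74  66  63  64  69  86  96  79  55  49

[... 1471 characters left out ...]
  50  50  48  41
165: 104 120 110  83  65  67  60  49  49  50  50  48  40
166: 110  84  64  52  55  66  60  50  50  50  49  48  40
167:  63  54  50  51  56  66  62  53  50  49  50  48  41
168:  50  50  50  50  59  69  70  64  51  50  50  48  42
169:  50  49  49  50  63  73  67  60  54  51  50  48  43
170:  53  50  50  50  60  67  65  68  71  61  53  50  48
171:  65  54  51  58  63  62  64  66  72  75  64  51  48
172:  72  68  72  77  70  64  65  72  81  82  67  49  44
173:  73  88 117 116  76  67  71  78  78  67  58  47  44
174:  72  92 118 108  76  77  77  72  68  60  48  44  42
175:  71  83  88  83  84  77  67  64  68  66  50  42  44
176:  58  65  59  60  66  68  62  65  81  82  66  51  54
```

View pics/c6.png

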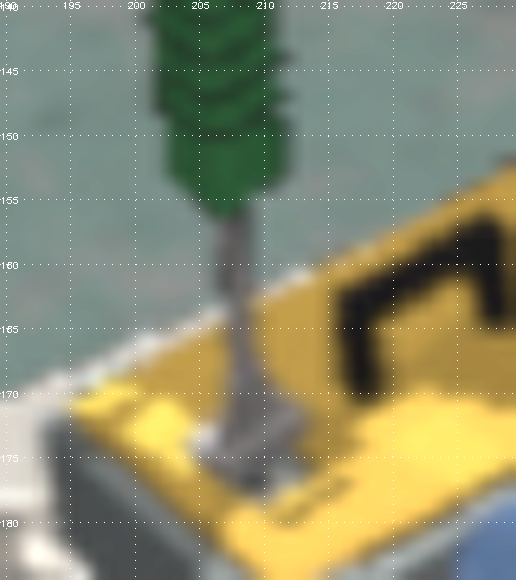

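Emit:
send_rows(series=[{"grip":0.1,"dx":0,"dy":0,"dz":0,"turn":-0.1},{"grip":0.1,"dx":0,"dy":0,"dz":0,"turn":-0.1},{"grip":0.1,"dx":0,"dy":0,"dz":0,"turn":-0.1},{"grip":0.1,"dx":0,"dy":0,"dz":0,"turn":-0.1},{"grip":0.1,"dx":0,"dy":0,"dz":0,"turn":0}], force=60)

```text
clock: 18.0
tool_pos: [0.5683, 0.1211, 0.2226]
eef_rot: [0.95, 0.313, -0.0, 0.001]
contact_force: [-2.4, -1.7, 10.2]
opening: 0.267
```

```bash
python3 snap.py c7 190,140,230,185 2; python3 -c "
from plan import *
st=get_state(); print(st['moment'],st['contact_force'])"
```

```text
[0.5683 0.1211 0.2226] 0.6377 18.0 0.267 [-2.4 -1.7 10.2]
[-0.93452894  0.83818398 -0.0139755 ] [-3.21105131 -3.60181098 10.19197901]
```

View pics/c7.png

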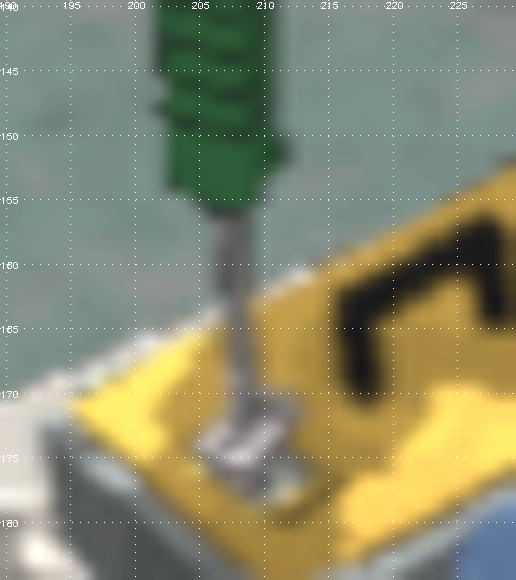

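Emit:
send_rows(series=[{"grip":0.1,"dx":0,"dy":0,"dz":-5,"turn":0},{"grip":0.1,"dx":0,"dy":0,"dz":-2,"turn":0.14},{"grip":0.1,"dx":0,"dy":0,"dz":0,"turn":0.14},{"grip":0.1,"dx":0,"dy":0,"dz":0,"turn":0.135},{"grip":0.1,"dx":0,"dy":0,"dz":0,"turn":0},{"grip":0.1,"dx":0,"dy":0,"dz":0,"turn":0}], force=60)

```text
clock: 18.7
tool_pos: [0.5684, 0.1231, 0.2285]
eef_rot: [0.994, 0.113, 0.0, -0.0]
contact_force: [0.1, 0.3, -2.1]
opening: 0.269
```

```bash
python3 snap.py c8 190,140,230,185 3;python3 tip.py c8;  python3 - <<'E'
import pickle
for n in ('c8',):
    s=pickle.load(open(n+'.pkl','rb')); I=s['img'].astype(int)
    print(n); print('\n'.join(str(156+i)+': '+' '.join('%3d'%x for x in r) for i,r in list(enumerate(I[156:177,203:216,2]))[::1]))
E
```

```text
[0.5684 0.1231 0.2285] 0.2256 18.7 0.269 [ 0.1  0.3 -2.1]
c8 -0.06 o 3.0 L 153.3 cost 10.52 tip [0.5624 0.1217 0.0754]
c8 -0.03 o 1.5 L 153.5 cost 9.44 tip [0.5654 0.1224 0.0751]
c8 0 o -0.1 L 153.5 cost 8.66 tip [0.5683 0.1231 0.075 ]
c8 0.03 o -2.0 L 153.8 cost 8.34 tip [0.5709 0.1237 0.0748]
c8 0.06 o -3.3 L 154.3 cost 8.42 tip [0.5742 0.1244 0.0745]
c8
156:  92  92  84  68  61  71  92  94  93  93  93  93  91
157:  91  91  83  68  61  69  91  93  93  93  93  93  93
158:  92  91  80  62  62  71  92  93  93  92  93  94  94
159:  94  94  81  61  62  72  91  93  93  93  93  91  88
160:  96  95  81  60  62  72  90  92  93  98  98  78  66
161:  98  95  81  57  65  75  90  93  99 115 119  77  53
162:  96  94  82  62  68  82  93  98 104  81  66  54  43
163:  94  92  89  82  73  92 103  78  62  54  51  49  41
164:  95  96  89  82  69  66  61  54  50  50  50  49  40
165: 105 119 106  79  68  60  49  49  49  50  49  48  40
166: 109  83  63  60  67  61  50  49  49  49  49  48  40
167:  64  54  53  60  67  65  57  48  49  49  49  48  42
168:  50  51  57  64  66  68  63  48  50  50  49  49  42
169:  50  52  70  81  66  64  60  57  57  54  50  49  43
170:  53  51  58  65  64  67  73  81  80  70  54  49  48
171:  65  55  55  63  70  76  76  71  77  76  59  50  48
172:  72  65  58  72  83  75  68  79  80  70  57  47  44
173:  71  65  70  99 102  69  65  76  73  56  46  44  43
174:  68  62  88 103  77  69  75  75  62  51  43  43  43
175:  68  65  71  83  83  87  83  74  72  66  50  41  46
176:  54  60  68  71  70  80  81  74  83  81  66  51  53
```

View pics/c8.png

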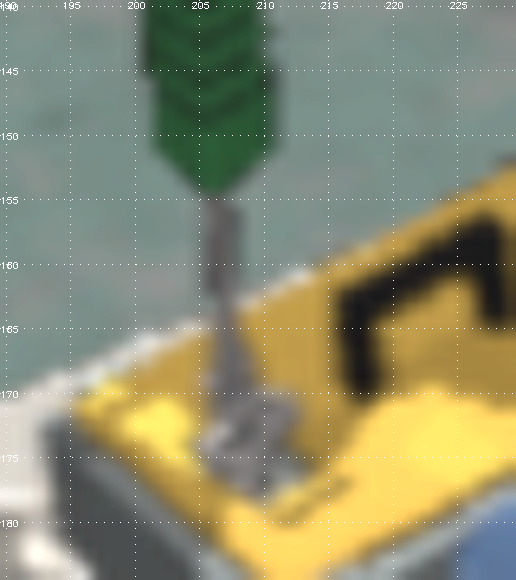

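```bash
python3 - <<'E'
from h import *
import pickle
s=pickle.load(open('c8.pkl','rb'))
for a,b in (((208,174.3),(210.3,170.7)),((206,174),(208,171.7)),((207,173),(210.5,171))):
    P=[unproj(s,*map(float,q),plane=.067) for q in (a,b)]; d=P[1]-P[0]
    print(((P[0]+P[1])/2).round(4),np.hypot(*d[:2]).round(4),'theta',np.arctan2(d[1],d[0])+1.4487)
im=s['img'][162:182,198:222,::-1]; cv2.imwrite('pics/z8.png',cv2.resize(im,(720,600),interpolation=cv2.INTER_CUBIC))
E
```

```text
[0.5689 0.1218 0.067 ] 0.0189 theta 0.5303975154560941
[0.5714 0.1286 0.067 ] 0.0127 theta 0.40039411685965987
[0.5718 0.1217 0.067 ] 0.0147 theta 0.02939329120832701
```

View pics/z8.png

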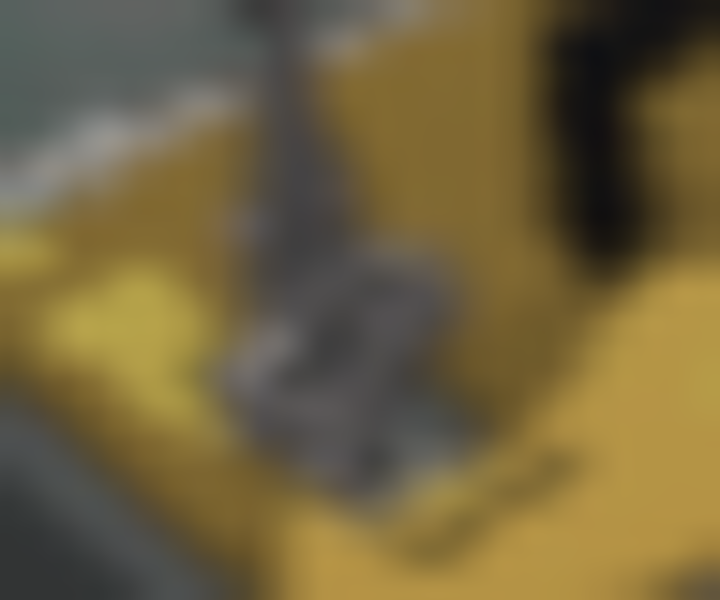

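Emit:
send_rows(series=[{"grip":0.1,"dx":0,"dy":0,"dz":0,"turn":-0.11},{"grip":0.1,"dx":0,"dy":0,"dz":0,"turn":-0.11},{"grip":0.1,"dx":0,"dy":0,"dz":0,"turn":-0.1},{"grip":0.1,"dx":-1.2,"dy":1.2,"dz":0,"turn":0},{"grip":0.1,"dx":0,"dy":0,"dz":3,"turn":0},{"grip":0.1,"dx":0,"dy":0,"dz":2.5,"turn":0},{"grip":0.1,"dx":0,"dy":0,"dz":2,"turn":0},{"grip":0.1,"dx":0,"dy":0,"dz":0,"turn":0}], force=60)

```text
clock: 19.65
tool_pos: [0.5713, 0.1222, 0.227]
eef_rot: [0.964, 0.266, 0.005, 0.0]
contact_force: [-4.5, -2.3, 32.5]
opening: 0.263
```

Emit:
send_rows(series=[{"grip":0.1,"dx":0,"dy":0,"dz":-5,"turn":0},{"grip":0.1,"dx":0,"dy":0,"dz":0,"turn":0},{"grip":0.1,"dx":0,"dy":0,"dz":0,"turn":0}], force=60)

```text
clock: 19.95
tool_pos: [0.5691, 0.1213, 0.2274]
eef_rot: [0.964, 0.267, 0.002, 0.0]
contact_force: [-0.2, -0.3, 10.3]
opening: 0.267
```

```bash
python3 snap.py c9 195,160,225,182 3
```

```text
[0.5691 0.1213 0.2274] 0.5405 19.95 0.267 [-0.2 -0.3 10.3]
```

View pics/c9.png

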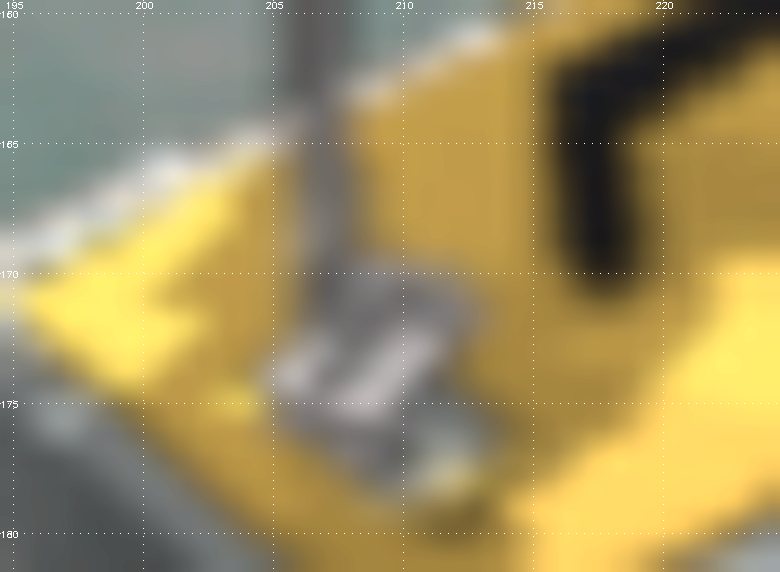

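```bash
python3 - <<'E'
from h import *
import pickle
s=pickle.load(open('c9.pkl','rb'))
psi=.5405
A=unproj(s,207.2,171.2,plane=.067);B=unproj(s,208.7,173.,plane=.067)
d=(B-A)*1000; print(A,B,d, 'tool dx',np.cos(psi)*d[0]+np.sin(psi)*d[1],'dy',np.sin(psi)*d[0]-np.cos(psi)*d[1])
a=unproj(s,207.,175.,plane=.067);b=unproj(s,210.5,171.,plane=.067); e=b-a; print('theta',np.arctan2(e[1],e[0])+1.4487)
I=s['img'].astype(int); print('\n'.join(str(164+i)+': '+' '.join('%3d'%x for x in r) for i,r in list(enumerate(I[164:180,202:216,2]))))
E
```

```text
[0.57824788 0.12408461 0.067     ] [0.56748742 0.12428398 0.067     ] [-10.76045939   0.19937047   0.        ] tool dx -9.123983086088767 dy -5.707903942115775
theta 0.3951062293644274
164:  93  94  95  88  81  70  66  61  53  50  49  50  49  41
165:  99 105 120 105  75  67  60  50  50  50  49  49  49  39
166: 126 112  88  64  61  67  58  47  49  49  49  49  49  40
167:  95  76  56  53  63  69  60  51  50  49  49  49  48  40
168:  75  64  52  55  69  75  61  51  49  50  49  49  48  41
169:  64  53  50  58  71  71  61  58  56  55  52  49  48  41
170:  52  50  50  54  60  61  73  84  78  74  65  52  46  42
171:  52  49  49  52  56  62  73  77  71  76  76  59  45  43
172:  61  50  49  53  66  75  73  75  88  87  75  62  46  43
173:  52  48  49  69  95  96  79  96 115 101  62  47  43  44
174:  49  49  57  97 115  86  93 115 111  73  52  43  43  43
175:  49  56  62  72  86  91 114 116  82  71  65  50  41  42
176:  47  49  52  61  70  71  80  79  74  82  82  65  46  40
177:  45  46  48  48  48  60  75  71  65  87  94  69  49  44
178:  53  45  46  46  44  48  57  67  78  90  83  53  44  51
179:  71  54  44  46  45  44  49  59  60  53  45  37  50  63
```

Emit:
send_rows(series=[{"grip":0.1,"dx":0,"dy":0,"dz":-5,"turn":0},{"grip":0.1,"dx":-3.5,"dy":-2,"dz":0,"turn":0.03},{"grip":0.1,"dx":-3.5,"dy":-2,"dz":0,"turn":0},{"grip":0.1,"dx":0,"dy":0,"dz":0,"turn":0},{"grip":0.1,"dx":0,"dy":0,"dz":0,"turn":0}], force=60)

```text
clock: 20.6
tool_pos: [0.5595, 0.1209, 0.2308]
eef_rot: [0.967, 0.253, -0.0, 0.0]
contact_force: [0.4, 0.0, -1.7]
opening: 0.266
```

```bash
python3 snap.py c10 195,140,225,182 3
```

```text
[0.5595 0.1209 0.2308] 0.5119 20.6 0.266 [ 0.4  0.  -1.7]
```

View pics/c10.png

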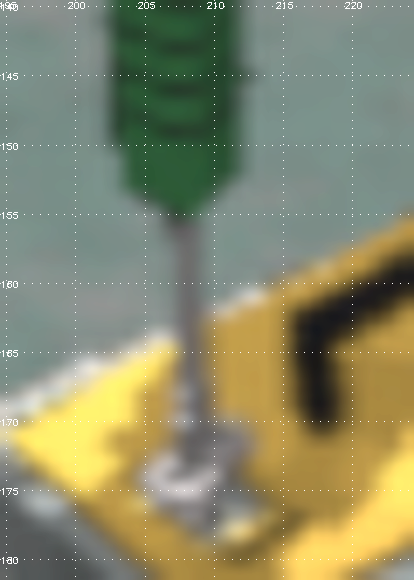

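Emit:
send_rows(series=[{"grip":0.1,"dx":0,"dy":0,"dz":2,"turn":0},{"grip":0.1,"dx":0,"dy":0,"dz":1.5,"turn":0},{"grip":0.1,"dx":0,"dy":0,"dz":1.5,"turn":0},{"grip":0.1,"dx":0,"dy":0,"dz":0,"turn":0}], force=60)

```text
clock: 21.15
tool_pos: [0.5599, 0.1209, 0.226]
eef_rot: [0.967, 0.253, -0.0, 0.0]
contact_force: [0.3, -0.7, -2.3]
opening: 0.265
```

Emit:
send_rows(series=[{"grip":0.1,"dx":0,"dy":0,"dz":1.5,"turn":0},{"grip":0.1,"dx":0,"dy":0,"dz":1.5,"turn":0},{"grip":0.1,"dx":0,"dy":0,"dz":0,"turn":0}], force=60)

```text
clock: 21.45
tool_pos: [0.5599, 0.1209, 0.223]
eef_rot: [0.967, 0.253, -0.0, 0.0]
contact_force: [0.6, -0.5, -1.4]
opening: 0.263
```

Emit:
send_rows(series=[{"grip":0.1,"dx":0,"dy":0,"dz":1,"turn":0},{"grip":0.1,"dx":0,"dy":0,"dz":0,"turn":0},{"grip":0.1,"dx":2.5,"dy":0.5,"dz":0,"turn":0},{"grip":0.1,"dx":2.5,"dy":0.5,"dz":0,"turn":0},{"grip":0.1,"dx":2,"dy":0,"dz":0,"turn":0},{"grip":0.1,"dx":0,"dy":0,"dz":0,"turn":0}], force=4)

```text
clock: 22.05
tool_pos: [0.5672, 0.124, 0.2226]
eef_rot: [0.967, 0.253, 0.001, -0.0]
contact_force: [0.1, 0.4, 4.3]
opening: 0.267
```

Emit:
send_rows(series=[{"grip":0.1,"dx":0,"dy":0,"dz":0,"turn":0},{"grip":0.1,"dx":0,"dy":0,"dz":0,"turn":0},{"grip":0.1,"dx":0,"dy":0,"dz":0,"turn":0}], force=40)

```text
clock: 22.35
tool_pos: [0.5668, 0.1238, 0.2225]
eef_rot: [0.967, 0.253, 0.001, -0.0]
contact_force: [-1.0, 0.5, 5.4]
opening: 0.267
```

```bash
python3 snap.py c11 195,140,225,182 3; python3 -c "
from plan import *
st=get_state(); print(st['moment'],st['contact_force'])
import pickle
s=pickle.load(open('c11.pkl','rb'));I=s['img'].astype(int);print('\n'.join(str(154+i)+': '+' '.join('%3d'%x for x in r) for i,r in list(enumerate(I[154:180,202:216,2]))))
p=s['tcp']
print(proj(s,p+[0,0,-.08]),proj(s,p+[0,0,-.155]))"
```

```text
[0.5668 0.1238 0.2225] 0.512 22.35 0.267 [-1.   0.5  5.4]
[0.08412493 0.07469681 0.0310425 ] [-0.48569843  0.34833675  5.24599839]
154:  78  44  36  36  36  37  36  35  43  69  91  94  93  93
155:  79  51  49  45  38  37  37  43  68  89  93  94  93  92
156:  88  88  88  77  50  40  46  69  90  93  93  93  93  91
157:  90  91  92  89  76  55  69  89  93  93  92  93  93  93
158:  90  91  92  92  84  70  79  92  93  93  92  93  94  94
159:  93  94  95  93  84  71  78  89  93  93  93  92  90  87
160:  94  96  96  93  83  68  63  71  90  93  98  98  78  66
161:  97  97  96  95  82  64  61  68  90  98 115 119  77  53
162:  97  96  96  95  83  64  65  68  95 103  81  67  54  44
163:  94  94  93  95  92  74  73  76  73  62  53  51  49  40
164:  93  95  98 109 116  86  71  63  54  50  50  49  49  41
165:  99 105 120 110  83  65  68  61  51  49  49  49  49  40
166: 127 113  88  64  53  58  67  61  51  50  49  49  48  40
167:  94  74  56  50  50  58  67  61  49  49  49  49  49  41
168:  70  53  50  49  49  58  68  63  52  50  49  49  48  41
169:  64  51  49  49  51  65  76  62  54  55  52  50  48  42
170:  53  50  49  49  53  84  97  66  66  72  65  53  49  45
171:  49  49  48  49  49  66  76  62  65  75  76  60  48  43
172:  50  48  48  51  60  74  75  64  73  78  74  63  47  43
173:  51  49  49  68  91  89  74  80  86  75  57  47  44  43
174:  51  54  59 100 120  96  97 114 107  68  52  42  43  43
175:  57  68  69  87 113 122 130 119  84  73  66  50  41  42
176:  49  59  69  82  90  85  91  87  75  83  81  64  46  38
177:  44  48  51  54  56  63  82  80  66  88  94  69  49  40
178:  53  45  46  47  47  50  58  68  78  90  84  54  46  51
179:  71  54  44  46  45  44  49  59  61  53  46  44  58  66
[206.83913177 155.39047618] [208.91472369 172.92793591]
```

View pics/c11.png

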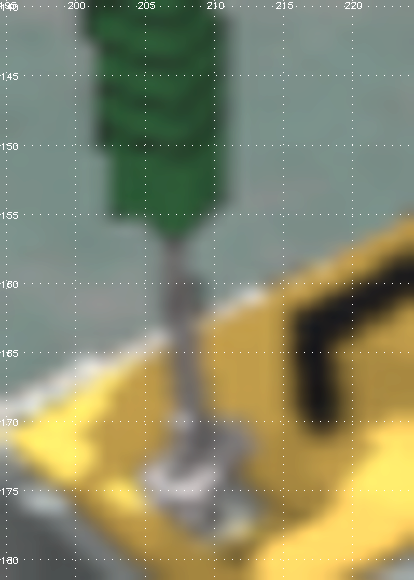

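Emit:
send_rows(series=[{"grip":0.1,"dx":0,"dy":0,"dz":0,"turn":-0.1},{"grip":0.1,"dx":0,"dy":0,"dz":0,"turn":-0.1},{"grip":0.1,"dx":0,"dy":0,"dz":0,"turn":-0.1},{"grip":0.1,"dx":0,"dy":0,"dz":0,"turn":-0.1},{"grip":0.1,"dx":0,"dy":0,"dz":0,"turn":-0.1},{"grip":0.1,"dx":0,"dy":0,"dz":0,"turn":-0.1},{"grip":0.1,"dx":0,"dy":0,"dz":0,"turn":0}], force=40)

```text
clock: 23.2
tool_pos: [0.5674, 0.1234, 0.2226]
eef_rot: [0.849, 0.528, 0.001, 0.0]
contact_force: [1.4, -0.8, 4.6]
opening: 0.261
```

```bash
python3 snap.py c12 195,140,225,182 2; python3 -c "
from plan import *
st=get_state(); print(st['moment'],st['contact_force'])"
```

```text
[0.5674 0.1234 0.2226] 1.1116 23.2 0.261 [ 1.4 -0.8  4.6]
[-0.15748409 -0.57489616 -0.0463913 ] [ 1.90949076 -0.50705631  5.33767129]
```

View pics/c12.png

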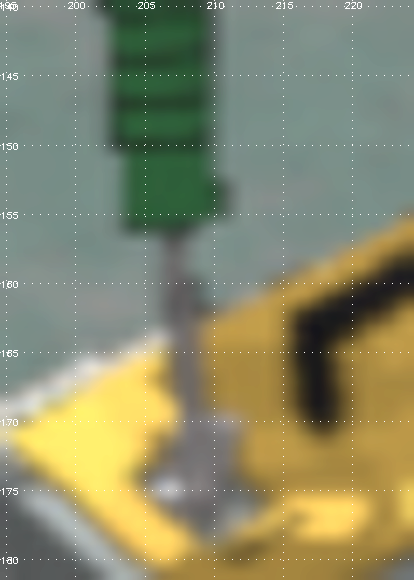

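Emit:
send_rows(series=[{"grip":0.1,"dx":0,"dy":0,"dz":0,"turn":-0.1},{"grip":0.1,"dx":0,"dy":0,"dz":0,"turn":-0.1},{"grip":0.1,"dx":0,"dy":0,"dz":0,"turn":-0.1},{"grip":0.1,"dx":0,"dy":0,"dz":0,"turn":-0.1},{"grip":0.1,"dx":0,"dy":0,"dz":0,"turn":-0.1},{"grip":0.1,"dx":0,"dy":0,"dz":0,"turn":-0.1},{"grip":0.1,"dx":0,"dy":0,"dz":0,"turn":-0.1},{"grip":0.1,"dx":0,"dy":0,"dz":0,"turn":-0.1},{"grip":0.1,"dx":0,"dy":0,"dz":0,"turn":-0.1},{"grip":0.1,"dx":0,"dy":0,"dz":0,"turn":0},{"grip":0.1,"dx":0,"dy":0,"dz":0,"turn":0}], force=40)

```text
clock: 24.4
tool_pos: [0.5677, 0.1233, 0.2226]
eef_rot: [0.536, 0.844, 0.001, 0.001]
contact_force: [2.0, -0.5, 4.8]
opening: 0.267
```

```bash
python3 snap.py c13 195,140,225,182 2; python3 -c "
from plan import *
st=get_state(); print(st['moment'],st['contact_force'],st['q'].round(2))"
```

```text
[0.5677 0.1233 0.2226] 2.0092 24.4 0.267 [ 2.  -0.5  4.8]
[-0.2257356  -1.02857263 -0.11039675] [ 2.12865854 -1.00985697  4.57451244] [ 0.09  0.72 -0.67  1.71  0.55  0.91 -0.37]
```

View pics/c13.png

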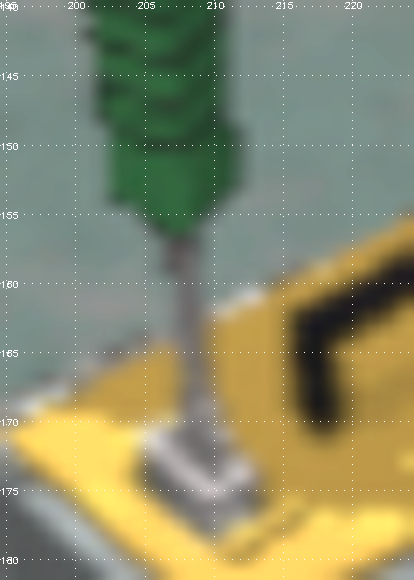

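Emit:
send_rows(series=[{"grip":0.1,"dx":0,"dy":0,"dz":0,"turn":0.13},{"grip":0.1,"dx":0,"dy":0,"dz":0,"turn":0.12},{"grip":0.1,"dx":0,"dy":0,"dz":-4,"turn":0},{"grip":0.1,"dx":0,"dy":0,"dz":-6,"turn":0},{"grip":0.1,"dx":0,"dy":0,"dz":-20,"turn":0},{"grip":0.1,"dx":0,"dy":0,"dz":-20,"turn":0},{"grip":0.1,"dx":0,"dy":0,"dz":0,"turn":0}], force=40)

```text
clock: 25.2
tool_pos: [0.5662, 0.1244, 0.2739]
eef_rot: [0.636, 0.772, 0.001, -0.0]
contact_force: [1.0, 0.6, -1.1]
opening: 0.266
```

```bash
python3 snap.py c14 190,125,235,185 2; python3 - <<'E'
from plan import *
st,p,psi=cur(); print(p,psi)
show(plan([(.581,.0084,p[2],.32)],step=34,G=.1))
E
```

```text
[0.5662 0.1244 0.2739] 1.7638 25.2 0.266 [ 1.   0.6 -1.1]
[0.56524941 0.12329278 0.27147147] 1.763091208124019
10
[{"grip": 0.1, "dx": -12, "dy": -1, "dz": 0, "turn": 0.144}, {"grip": 0.1, "dx": -12, "dy": 1, "dz": 0, "turn": 0.144}, {"grip": 0.1, "dx": -11, "dy": 3, "dz": 0, "turn": 0.144}, {"grip": 0.1, "dx": -11, "dy": 4, "dz": 0, "turn": 0.144}, {"grip": 0.1, "dx": -10, "dy": 6, "dz": 0, "turn": 0.144}, {"grip": 0.1, "dx": -9, "dy": 7, "dz": 0, "turn": 0.144}, {"grip": 0.1, "dx": -8, "dy": 8, "dz": 0, "turn": 0.144}, {"grip": 0.1, "dx": -7, "dy": 9, "dz": 0, "turn": 0.144}, {"grip": 0.1, "dx": -5, "dy": 10, "dz": 0, "turn": 0.144}, {"grip": 0.1, "dx": -4, "dy": 11, "dz": 0, "turn": 0.144}]
```

View pics/c14.png

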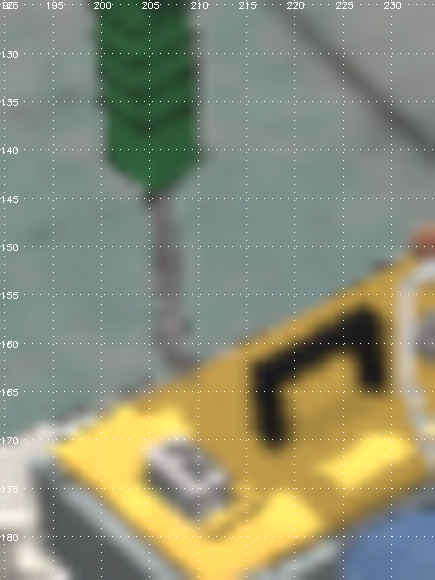

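Emit:
send_rows(series=[{"grip":0.1,"dx":-12,"dy":-1,"dz":0,"turn":0.144},{"grip":0.1,"dx":-12,"dy":1,"dz":0,"turn":0.144},{"grip":0.1,"dx":-11,"dy":3,"dz":0,"turn":0.144},{"grip":0.1,"dx":-11,"dy":4,"dz":0,"turn":0.144},{"grip":0.1,"dx":-10,"dy":6,"dz":0,"turn":0.144},{"grip":0.1,"dx":-9,"dy":7,"dz":0,"turn":0.144},{"grip":0.1,"dx":-8,"dy":8,"dz":0,"turn":0.144},{"grip":0.1,"dx":-7,"dy":9,"dz":0,"turn":0.144},{"grip":0.1,"dx":-5,"dy":10,"dz":0,"turn":0.144},{"grip":0.1,"dx":-3,"dy":11,"dz":0,"turn":0.144},{"grip":0.1,"dx":0,"dy":0,"dz":0,"turn":0},{"grip":0.1,"dx":0,"dy":0,"dz":0,"turn":0}], force=40)

```text
clock: 26.5
tool_pos: [0.581, 0.0095, 0.2711]
eef_rot: [0.987, 0.162, -0.001, -0.0]
contact_force: [-0.0, 0.6, -1.1]
opening: 0.268
```

```bash
python3 snap.py c15 210,115,260,175 2; python3 - <<'E'
from plan import *
st,p,psi=cur(); print(p,psi)
show(plan([(.583,.0078,p[2]-.03,.32)],step=34,G=.1))
E
```

```text
[0.581  0.0095 0.2711] 0.3256 26.5 0.268 [-0.   0.6 -1.1]
[0.58136268 0.01019749 0.27157324] 0.32571239973485805
1
[{"grip": 0.1, "dx": 1, "dy": 3, "dz": 30, "turn": 0.006}]
```

View pics/c15.png

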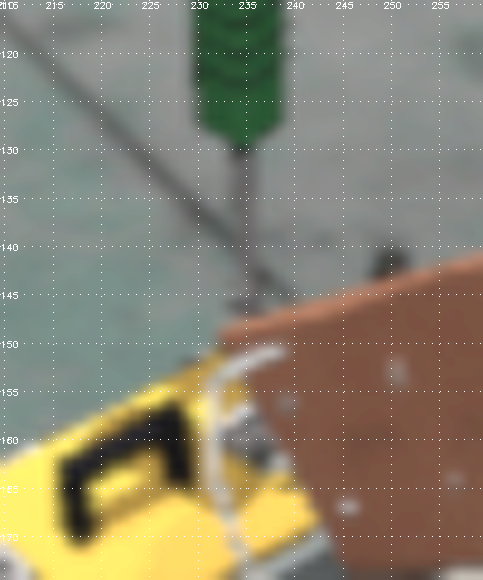

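```bash
python3 - <<'E'
from h import *
import pickle
s=pickle.load(open('c15.pkl','rb')); p=s['tcp']; psi=s['psi']; ax=np.array([np.cos(psi),np.sin(psi),0])
for z in (-.09,-.13,-.16): print(z,proj(s,p+[0,0,z]).round(2))
print(proj(s,p+[0,0,-.16]+.01*ax).round(2))
I=s['img'].astype(int).sum(-1)//3
print('\n'.join(str(130+i)+': '+' '.join('%3d'%x for x in r) for i,r in list(enumerate(I[130:150,228:244]))))
for q in ((.5809,.0071,.067),(.586,.0093,.067)): print(proj(s,np.array(q)))
I=s['img'].astype(int)[...,2]
print('\n'.join(str(150+i)+': '+' '.join('%3d'%x for x in r) for i,r in list(enumerate(I[150:168,228:246]))))
E
```

```text
-0.09 [234.56 131.31]
-0.13 [235.14 141.08]
-0.16 [235.56 148.19]
[233.3  147.08]
130:  92  94  94  95  92  76  45  45  69  88  91  93  94  95  94  94
131:  92  94  94  95  94  79  59  64  75  89  91  92  94  94  92  92
132:  88  92  94  94  93  85  71  68  77  90  92  93  94  93  93  93
133:  79  88  90  90  90  84  72  68  77  91  93  94  94  93  92  94
134:  70  78  86  88  89  82  70  68  78  91  93  94  94  94  93  94
135:  71  66  75  85  88  80  70  70  80  90  91  93  93  94  94  94
136:  76  64  62  73  81  77  69  70  81  91  91  92  93  94  94  95
137:  81  70  60  59  67  74  73  71  80  89  91  89  90  91  92  94
138:  82  76  70  63  60  66  70  70  78  84  85  85  86  88  89  89
139:  82  80  79  74  66  61  65  68  74  78  79  83  86  86  84  81
140:  84  84  86  84  78  68  65  69  76  82  83  83  85  85  83  82
141:  90  89  89  86  82  77  71  70  74  82  85  85  86  88  89  89
142:  92  92  91  88  86  84  77  70  68  74  84  86  88  90  91  91
143:  91  91  92  91  89  86  81  72  60  58  73  84  89  91  92  91
144:  91  92  92  90  90  84  81  78  64  61  66  75
[... 1103 characters left out ...]
 45  44
159:  18  28  59 106 118  96  84  78  82  72  54  46  45  45  46  45  44  44
160:  18  26  53 103 110  78  83  82  73  72  66  49  45  46  46  44  44  42
161:  17  22  51 104 107  66  66  67  58  56  65  61  48  46  44  46  44  42
162:  17  22  50 104 108  58  56  55  44  58  94  94  56  46  46  46  45  44
163:  16  22  50 101 105  60  48  44  49  68  93  93  60  47  46  46  46  44
164:  20  21  48  92 100  66  49  46  49  60  68  62  50  48  46  46  46  45
165:  34  30  48  86 108  89  53  44  49  59  59  52  58  57  48  46  46  46
166:  58  51  50  62 102 102  58  48  60  68  68  68  68  60  51  46  48  62
167:  70  69  63  60  89  94  67  60  68  70  69  69  70  67  58  48  54  89
```

Emit:
send_rows(series=[{"grip":0.1,"dx":-0.2,"dy":2,"dz":20,"turn":0},{"grip":0.1,"dx":0,"dy":0,"dz":18,"turn":0},{"grip":0.1,"dx":0,"dy":0,"dz":0,"turn":0},{"grip":0.1,"dx":0,"dy":0,"dz":0,"turn":0}], force=40)

```text
clock: 27.0
tool_pos: [0.5824, 0.0078, 0.2343]
eef_rot: [0.987, 0.161, -0.0, -0.0]
contact_force: [0.3, 0.1, -0.5]
opening: 0.268
```

```bash
python3 snap.py c16 218,135,255,170 2
```

```text
[0.5824 0.0078 0.2343] 0.3237 27.0 0.268 [ 0.3  0.1 -0.5]
```

View pics/c16.png

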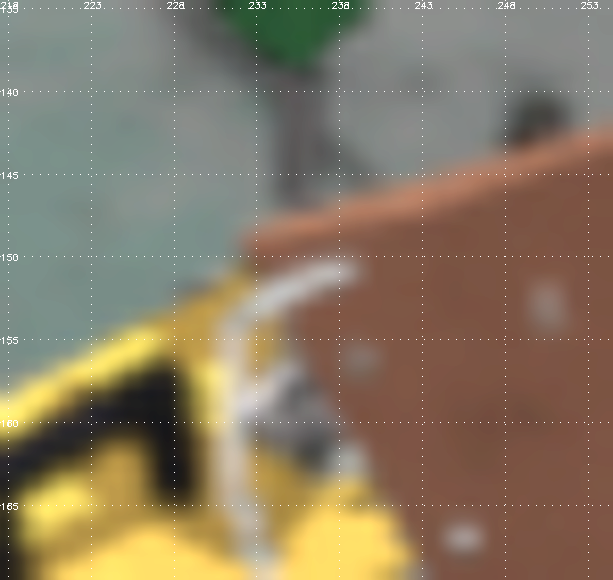

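Emit:
send_rows(series=[{"grip":0.1,"dx":0,"dy":0,"dz":4,"turn":0},{"grip":0.1,"dx":0,"dy":0,"dz":3,"turn":0},{"grip":0.1,"dx":0,"dy":0,"dz":1.5,"turn":0},{"grip":0.1,"dx":0,"dy":0,"dz":0,"turn":0}], force=40)

```text
clock: 27.5
tool_pos: [0.5825, 0.0071, 0.2256]
eef_rot: [0.987, 0.16, 0.0, 0.0]
contact_force: [-0.2, -0.8, -1.7]
opening: 0.27
```

Emit:
send_rows(series=[{"grip":0.1,"dx":0,"dy":0,"dz":1,"turn":0},{"grip":0.1,"dx":0,"dy":0,"dz":0,"turn":0}], force=40)

```text
clock: 27.7
tool_pos: [0.5825, 0.0071, 0.2247]
eef_rot: [0.987, 0.16, 0.0, 0.0]
contact_force: [0.1, 0.7, -2.0]
opening: 0.267
```

Emit:
send_rows(series=[{"grip":0.1,"dx":0,"dy":0,"dz":1.5,"turn":0},{"grip":0.1,"dx":0,"dy":0,"dz":1.5,"turn":0},{"grip":0.1,"dx":0,"dy":0,"dz":0,"turn":0},{"grip":0.1,"dx":0,"dy":0,"dz":0,"turn":0}], force=40)

```text
clock: 28.1
tool_pos: [0.5831, 0.0072, 0.2226]
eef_rot: [0.987, 0.16, 0.001, 0.0]
contact_force: [0.1, -0.0, 6.1]
opening: 0.268
```

Emit:
send_rows(series=[{"grip":0.1,"dx":0,"dy":0,"dz":0,"turn":-0.1},{"grip":0.1,"dx":0,"dy":0,"dz":0,"turn":-0.1},{"grip":0.1,"dx":0,"dy":0,"dz":0,"turn":-0.1},{"grip":0.1,"dx":0,"dy":0,"dz":0,"turn":-0.1},{"grip":0.1,"dx":0,"dy":0,"dz":0,"turn":-0.1},{"grip":0.1,"dx":0,"dy":0,"dz":0,"turn":-0.1},{"grip":0.1,"dx":0,"dy":0,"dz":0,"turn":-0.1},{"grip":0.1,"dx":0,"dy":0,"dz":0,"turn":-0.1},{"grip":0.1,"dx":0,"dy":0,"dz":0,"turn":0}], force=40)

```text
clock: 29.0
tool_pos: [0.5839, 0.0068, 0.2226]
eef_rot: [0.847, 0.532, 0.001, 0.001]
contact_force: [1.9, -1.3, 4.9]
opening: 0.269
```

```bash
python3 -c "
from plan import *
st=get_state(); print(st['moment'],st['contact_force'],st['q'].round(2))"
```

```text
[-0.35279102 -0.46976302  0.00300309] [ 1.93734573 -1.30726931  4.92742034] [ 0.17  0.68 -0.46  1.71  0.38  0.84 -0.9 ]
```

Emit:
send_rows(series=[{"grip":0.1,"dx":0,"dy":0,"dz":0,"turn":-0.1},{"grip":0.1,"dx":0,"dy":0,"dz":0,"turn":-0.1},{"grip":0.1,"dx":0,"dy":0,"dz":0,"turn":-0.1},{"grip":0.1,"dx":0,"dy":0,"dz":0,"turn":-0.1},{"grip":0.1,"dx":0,"dy":0,"dz":0,"turn":-0.1},{"grip":0.1,"dx":0,"dy":0,"dz":0,"turn":-0.1},{"grip":0.1,"dx":0,"dy":0,"dz":0,"turn":-0.1},{"grip":0.1,"dx":0,"dy":0,"dz":0,"turn":-0.1},{"grip":0.1,"dx":0,"dy":0,"dz":0,"turn":-0.1},{"grip":0.1,"dx":0,"dy":0,"dz":0,"turn":0},{"grip":0.1,"dx":0,"dy":0,"dz":0,"turn":0}], force=40)

```text
clock: 30.1
tool_pos: [0.5842, 0.0076, 0.2226]
eef_rot: [0.533, 0.846, 0.002, 0.001]
contact_force: [4.0, -0.2, 5.0]
opening: 0.266
```

```bash
python3 snap.py c17 210,130,250,172 2; python3 -c "
from plan import *
st,p,psi=cur(); print(st['moment'],st['contact_force'],st['q'].round(2),psi)"
```

```text
[0.5842 0.0076 0.2226] 2.018 30.1 0.266 [ 4.  -0.2  5. ]
[ 0.16036366 -1.46440477 -0.13920089] [ 2.73760367 -0.29531275  5.76003483] [ 0.31  0.73 -0.71  1.7   0.57  0.93 -0.18] 2.01886555051051
```

View pics/c17.png

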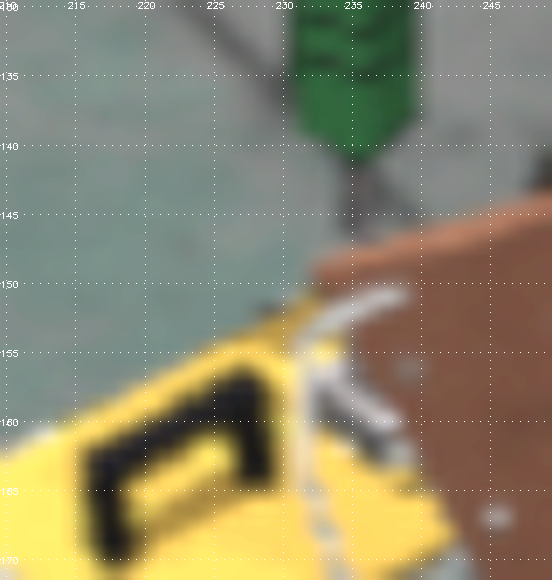

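```bash
python3 - <<'E'
from resth import *
st,p,psi=cur(); t=w(32,0,270)
show(plan([(.566,.124,.278,1.8),(t[0],t[1],.272,2.304)],p=(p[0],p[1],.276),psi=psi-.25,step=45,G=.1))
E
```

```text
10
[{"grip": 0.1, "dx": 39, "dy": 2, "dz": -1, "turn": -0.01}, {"grip": 0.1, "dx": 39, "dy": 2, "dz": -1, "turn": -0.01}, {"grip": 0.1, "dx": 39, "dy": 3, "dz": -1, "turn": -0.01}, {"grip": 0.1, "dx": 36, "dy": -25, "dz": 1, "turn": -0.072}, {"grip": 0.1, "dx": 38, "dy": -22, "dz": 1, "turn": -0.072}, {"grip": 0.1, "dx": 39, "dy": -20, "dz": 1, "turn": -0.072}, {"grip": 0.1, "dx": 41, "dy": -17, "dz": 1, "turn": -0.072}, {"grip": 0.1, "dx": 42, "dy": -14, "dz": 1, "turn": -0.072}, {"grip": 0.1, "dx": 43, "dy": -11, "dz": 1, "turn": -0.072}, {"grip": 0.1, "dx": 43, "dy": -8, "dz": 1, "turn": -0.072}]
```

Emit:
send_rows(series=[{"grip":0.1,"dx":0,"dy":0,"dz":0,"turn":0.13},{"grip":0.1,"dx":0,"dy":0,"dz":0,"turn":0.12},{"grip":0.1,"dx":0,"dy":0,"dz":-4,"turn":0},{"grip":0.1,"dx":0,"dy":0,"dz":-6,"turn":0},{"grip":0.1,"dx":0,"dy":0,"dz":-22,"turn":0},{"grip":0.1,"dx":0,"dy":0,"dz":-22,"turn":0},{"grip":0.1,"dx":0,"dy":0,"dz":0,"turn":0}], force=40)

```text
clock: 30.9
tool_pos: [0.5825, 0.0075, 0.2775]
eef_rot: [0.632, 0.775, 0.0, 0.0]
contact_force: [0.0, 0.9, -1.4]
opening: 0.268
```

```bash
python3 snap.py c18 195,145,250,187 2
```

```text
[0.5825 0.0075 0.2775] 1.7727 30.9 0.268 [ 0.   0.9 -1.4]
```

View pics/c18.png

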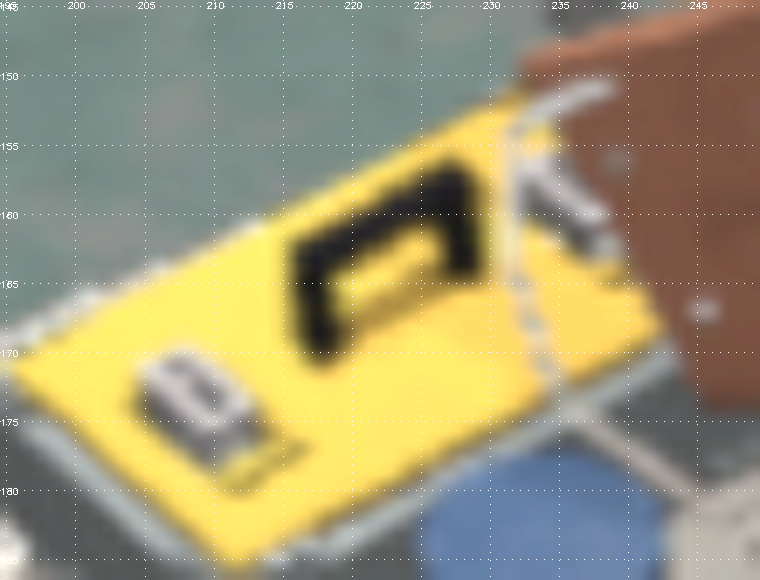

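Emit:
send_rows(series=[{"grip":0.1,"dx":39,"dy":2,"dz":-1,"turn":-0.01},{"grip":0.1,"dx":39,"dy":2,"dz":-1,"turn":-0.01},{"grip":0.1,"dx":39,"dy":3,"dz":0,"turn":-0.01},{"grip":0.1,"dx":36,"dy":-25,"dz":1,"turn":-0.072},{"grip":0.1,"dx":38,"dy":-22,"dz":1,"turn":-0.072},{"grip":0.1,"dx":39,"dy":-20,"dz":1,"turn":-0.072},{"grip":0.1,"dx":41,"dy":-17,"dz":1,"turn":-0.072},{"grip":0.1,"dx":42,"dy":-14,"dz":1,"turn":-0.072},{"grip":0.1,"dx":43,"dy":-11,"dz":1,"turn":-0.072},{"grip":0.1,"dx":43,"dy":-8,"dz":1,"turn":-0.072},{"grip":0.1,"dx":0,"dy":0,"dz":0,"turn":0},{"grip":0.1,"dx":0,"dy":0,"dz":0,"turn":0}], force=20)

```text
clock: 32.2
tool_pos: [0.3339, 0.3279, 0.2696]
eef_rot: [0.405, 0.914, -0.002, -0.0]
contact_force: [0.7, -0.3, -1.8]
opening: 0.275
```

```bash
python3 -c "
from resth import *
st,p,psi=cur(); print(np.round(inrest(p),1),psi,st['q'].round(2))"; python3 look.py d1.png scene 50
```

```text
[ 33.4   4.3 269.6] 2.3084546519105915 [-0.34  0.54 -0.83  1.96  0.52  0.87 -0.71]
[0.3339 0.3279 0.2696] 2.3085 [-0.34  0.54 -0.83  1.96  0.52  0.87 -0.71] 32.2 0.275 [ 0.7 -0.3 -1.8]
175 194
```

View pics/d1.png

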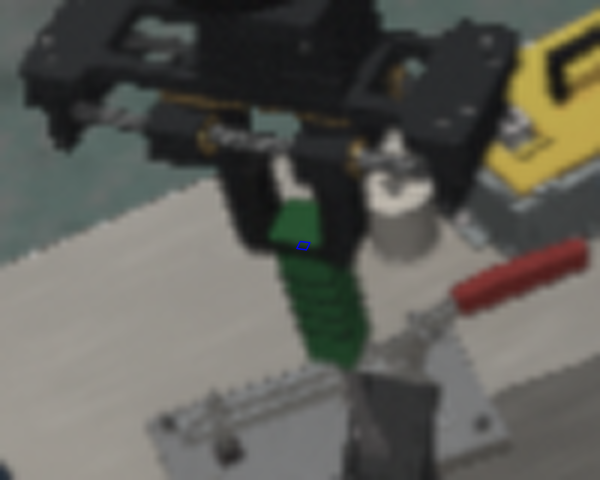

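Emit:
send_rows(series=[{"grip":0.1,"dx":0,"dy":2,"dz":0,"turn":0},{"grip":0.1,"dx":0,"dy":2,"dz":0,"turn":0},{"grip":0.1,"dx":0,"dy":0,"dz":0,"turn":0},{"grip":0.1,"dx":0,"dy":0,"dz":0,"turn":0}], force=3)

```text
clock: 32.65
tool_pos: [0.3385, 0.3309, 0.2706]
eef_rot: [0.406, 0.914, -0.0, 0.0]
contact_force: [0.3, -1.4, -1.7]
opening: 0.274
```

```bash
python3 -c "
from resth import *
st,p,psi=cur(); print(np.round(inrest(p),1),psi,st['q'].round(2))"; python3 look.py d2.png scene 50
```

```text
[ 32.6  -1.1 270.6] 2.304477894706961 [-0.34  0.55 -0.82  1.95  0.52  0.87 -0.71]
[0.3385 0.3309 0.2706] 2.3045 [-0.34  0.55 -0.82  1.95  0.52  0.87 -0.71] 32.65 0.274 [ 0.3 -1.4 -1.7]
173 193
```

View pics/d2.png

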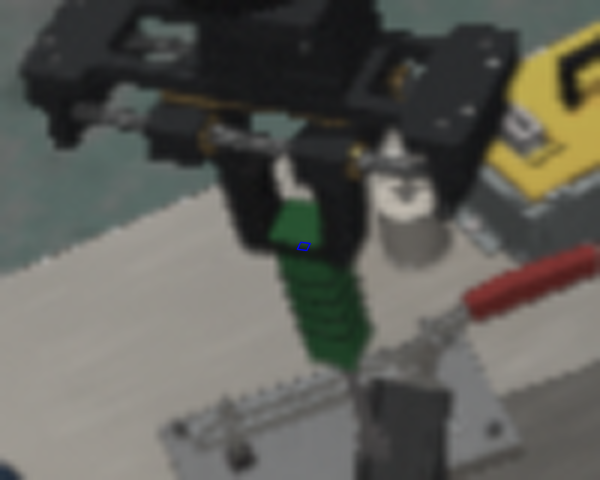

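Emit:
send_rows(series=[{"grip":0.1,"dx":-10,"dy":-1,"dz":0,"turn":0},{"grip":0.1,"dx":40,"dy":0,"dz":0,"turn":0},{"grip":0.1,"dx":-20,"dy":0,"dz":0,"turn":0},{"grip":0.1,"dx":40,"dy":0,"dz":0,"turn":0},{"grip":0.1,"dx":-15,"dy":0,"dz":0,"turn":0},{"grip":0.1,"dx":0,"dy":0,"dz":0,"turn":0},{"grip":0.1,"dx":0,"dy":0,"dz":0,"turn":0}], force=3)

```text
clock: 33.4
tool_pos: [0.3146, 0.3555, 0.2705]
eef_rot: [0.407, 0.914, -0.001, 0.0]
contact_force: [-0.0, 1.0, -1.7]
opening: 0.272
```

```bash
python3 -c "
from resth import *
st,p,psi=cur(); print(np.round(inrest(p),1),psi,st['q'].round(2))"; python3 look.py d3.png scene 50
```

```text
[6.680e+01 2.000e-01 2.705e+02] 2.3037196737928944 [-0.42  0.55 -0.82  1.94  0.52  0.87 -0.78]
[0.3146 0.3555 0.2705] 2.3037 [-0.42  0.55 -0.82  1.94  0.52  0.87 -0.78] 33.4 0.272 [-0.   1.  -1.7]
168 203
```

View pics/d3.png

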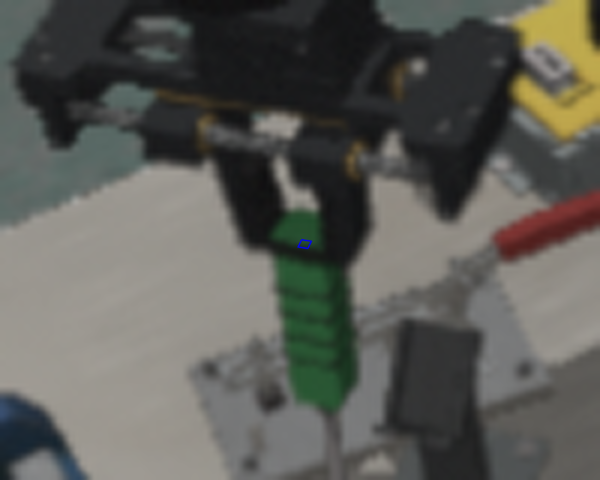

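Emit:
send_rows(series=[{"grip":0.1,"dx":0,"dy":0,"dz":20,"turn":0},{"grip":0.1,"dx":0,"dy":0,"dz":30,"turn":0},{"grip":0.1,"dx":-5,"dy":0,"dz":20,"turn":0},{"grip":0.1,"dx":-10,"dy":0,"dz":9,"turn":0},{"grip":0.1,"dx":-12,"dy":0,"dz":0,"turn":0},{"grip":0.1,"dx":-12,"dy":0,"dz":0,"turn":0},{"grip":0.1,"dx":-12,"dy":0,"dz":0,"turn":0},{"grip":0.1,"dx":-10,"dy":0,"dz":0,"turn":0},{"grip":0.1,"dx":-5,"dy":0,"dz":0,"turn":0},{"grip":0.1,"dx":0,"dy":0,"dz":0,"turn":0},{"grip":0.1,"dx":0,"dy":0,"dz":0,"turn":0}], force=3)

```text
clock: 34.55
tool_pos: [0.358, 0.3081, 0.1919]
eef_rot: [0.406, 0.914, 0.0, -0.0]
contact_force: [-0.0, 0.9, -1.1]
opening: 0.274
```

```bash
python3 -c "
from resth import *
st,p,psi=cur(); print(np.round(inrest(p),1),psi)"; python3 look.py d4.png scene 50
```

```text
[  2.5  -0.3 191.9] 2.306050619957251
[0.358  0.3081 0.1919] 2.3061 [-0.36  0.65 -0.72  2.05  0.68  0.69 -0.79] 34.55 0.274 [-0.   0.9 -1.1]
182 207
```

View pics/d4.png

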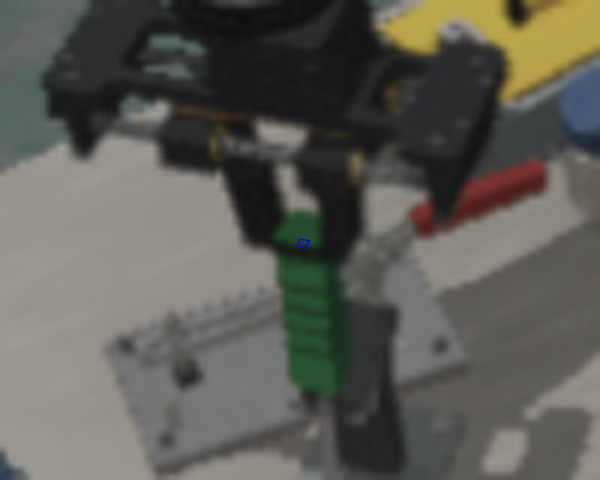

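Emit:
send_rows(series=[{"grip":0.1,"dx":-13,"dy":0,"dz":2,"turn":0},{"grip":0.1,"dx":-13,"dy":0,"dz":4,"turn":0},{"grip":0.1,"dx":-13,"dy":0,"dz":6,"turn":0},{"grip":0.1,"dx":-12,"dy":0,"dz":8,"turn":0},{"grip":0.1,"dx":-2,"dy":0,"dz":8,"turn":0},{"grip":0.1,"dx":-2,"dy":0,"dz":8,"turn":0},{"grip":0.1,"dx":-1,"dy":0,"dz":8,"turn":0},{"grip":0.1,"dx":-1,"dy":0,"dz":6,"turn":0},{"grip":0.1,"dx":0,"dy":0,"dz":0,"turn":0},{"grip":0.1,"dx":0,"dy":0,"dz":0,"turn":0}], force=3)

```text
clock: 35.6
tool_pos: [0.3959, 0.2657, 0.1416]
eef_rot: [0.405, 0.914, -0.0, -0.0]
contact_force: [0.0, 1.0, -0.7]
opening: 0.274
```

```bash
python3 -c "
from resth import *
st,p,psi=cur(); print(np.round(inrest(p),1),psi,st['contact_force'])"; python3 seat.py d5.png
```

```text
[-5.440e+01 -1.000e-01  1.416e+02] 2.306665763374399 [ 0.00992693  1.04241734 -0.72723605]
```

View pics/d5.png

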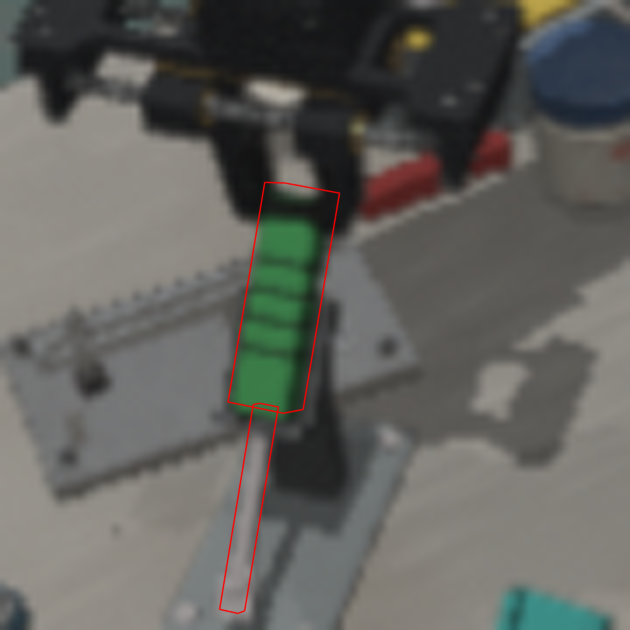

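Emit:
send_rows(series=[{"grip":0.45,"dx":0,"dy":0,"dz":0,"turn":0},{"grip":0.45,"dx":0,"dy":0,"dz":0,"turn":0},{"grip":0.45,"dx":0,"dy":0,"dz":0,"turn":0},{"grip":0.45,"dx":0,"dy":0,"dz":0,"turn":0},{"grip":0.45,"dx":0,"dy":0,"dz":0,"turn":0},{"grip":0.45,"dx":0,"dy":0,"dz":-20,"turn":0},{"grip":0.45,"dx":0,"dy":0,"dz":-40,"turn":0},{"grip":0.45,"dx":0,"dy":0,"dz":-40,"turn":0},{"grip":0.45,"dx":0,"dy":0,"dz":-10,"turn":0},{"grip":0.45,"dx":0,"dy":0,"dz":0,"turn":0}], force=20)

```text
clock: 36.65
tool_pos: [0.397, 0.2659, 0.2529]
eef_rot: [0.406, 0.914, 0.001, 0.001]
contact_force: [-0.4, -0.3, 0.5]
opening: 0.447
```

```bash
python3 seat.py d6.png; python3 - <<'E'
from plan import *
st,p,psi=cur(); print(p,psi,st['clock'],st['q'].round(2))
# panel handle grip: jaws along guard x -> psi=.122 ; target above handle
gx,gy=.5790,.0669
show(plan([(gx,gy,.22,.122)],step=45,G=.85))
E
```

```text
[0.39647994 0.26500903 0.25154078] 2.305213404176145 36.7 [-0.17  0.58 -0.82  1.96  0.57  0.84 -0.56]
16
[{"grip": 0.85, "dx": -17, "dy": 0, "dz": 2, "turn": 0.136}, {"grip": 0.85, "dx": -17, "dy": 2, "dz": 2, "turn": 0.136}, {"grip": 0.85, "dx": -16, "dy": 5, "dz": 2, "turn": 0.136}, {"grip": 0.85, "dx": -15, "dy": 7, "dz": 2, "turn": 0.136}, {"grip": 0.85, "dx": -14, "dy": 9, "dz": 2, "turn": 0.136}, {"grip": 0.85, "dx": -13, "dy": 11, "dz": 2, "turn": 0.136}, {"grip": 0.85, "dx": -11, "dy": 12, "dz": 2, "turn": 0.136}, {"grip": 0.85, "dx": -10, "dy": 14, "dz": 2, "turn": 0.136}, {"grip": 0.85, "dx": -8, "dy": 15, "dz": 2, "turn": 0.136}, {"grip": 0.85, "dx": -5, "dy": 16, "dz": 2, "turn": 0.136}, {"grip": 0.85, "dx": -3, "dy": 17, "dz": 2, "turn": 0.136}, {"grip": 0.85, "dx": -1, "dy": 17, "dz": 2, "turn": 0.136}, {"grip": 0.85, "dx": 1, "dy": 17, "dz": 2, "turn": 0.136}, {"grip": 0.85, "dx": 4, "dy": 16, "dz": 2, "turn": 0.136}, {"grip": 0.85, "dx": 6, "dy": 16, "dz": 2, "turn": 0.136}, {"grip": 0.85, "dx": 8, "dy": 15, "dz": 2, "turn": 0.136}]
```

View pics/d6.png

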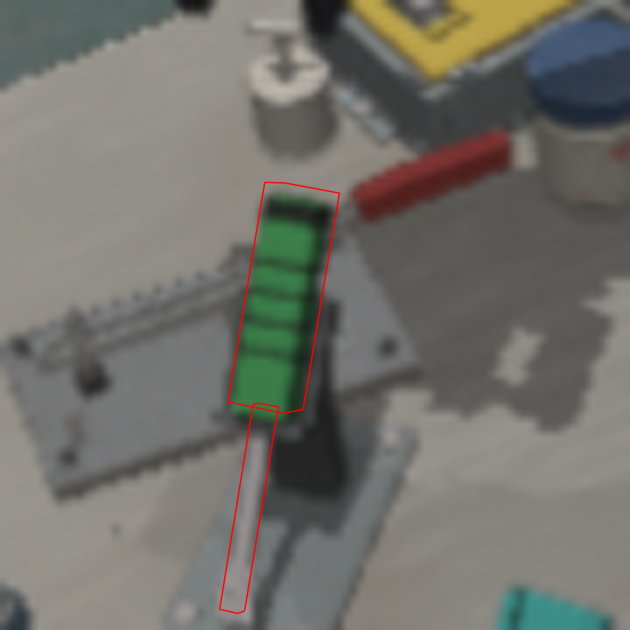

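Emit:
send_rows(series=[{"grip":0.8,"dx":-17,"dy":0,"dz":2,"turn":0.136},{"grip":0.8,"dx":-17,"dy":2,"dz":2,"turn":0.136},{"grip":0.8,"dx":-16,"dy":5,"dz":2,"turn":0.136},{"grip":0.8,"dx":-15,"dy":7,"dz":2,"turn":0.136},{"grip":0.8,"dx":-14,"dy":9,"dz":2,"turn":0.136},{"grip":0.8,"dx":-13,"dy":11,"dz":2,"turn":0.136},{"grip":0.8,"dx":-11,"dy":12,"dz":2,"turn":0.136},{"grip":0.8,"dx":-10,"dy":14,"dz":2,"turn":0.136},{"grip":0.8,"dx":-8,"dy":15,"dz":2,"turn":0.136},{"grip":0.8,"dx":-5,"dy":16,"dz":2,"turn":0.136},{"grip":0.8,"dx":-3,"dy":17,"dz":2,"turn":0.136},{"grip":0.8,"dx":-1,"dy":17,"dz":2,"turn":0.136},{"grip":0.8,"dx":1,"dy":17,"dz":2,"turn":0.136},{"grip":0.8,"dx":4,"dy":16,"dz":2,"turn":0.136},{"grip":0.8,"dx":6,"dy":16,"dz":2,"turn":0.136},{"grip":0.8,"dx":8,"dy":15,"dz":2,"turn":0.136},{"grip":0.8,"dx":0,"dy":0,"dz":30,"turn":0},{"grip":0.8,"dx":0,"dy":0,"dz":30,"turn":0},{"grip":0.8,"dx":0,"dy":0,"dz":0,"turn":0},{"grip":0.8,"dx":0,"dy":0,"dz":0,"turn":0}], force=20)

```text
clock: 38.7
tool_pos: [0.58, 0.0679, 0.1585]
eef_rot: [0.998, 0.065, -0.002, 0.001]
contact_force: [0.6, 0.2, 0.9]
opening: 0.8
```

```bash
python3 look.py e1.png scene 45
```

```text
[0.58   0.0679 0.1585] 0.1302 [-0.11  0.74 -0.16  1.77  0.18  0.65 -1.8 ] 38.7 0.8 [0.6 0.2 0.9]
219 143
```

View pics/e1.png

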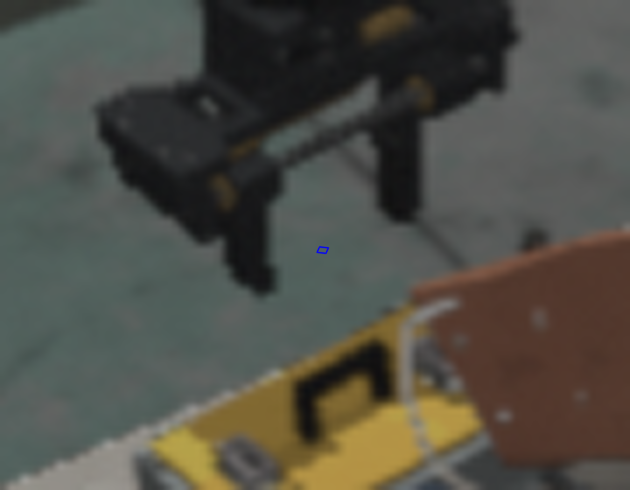

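```bash
python3 - <<'E'
from h import *
import pickle
s=pickle.load(open('c18.pkl','rb'))
for x,y in ((.579,.067),(.577,.066),(.575,.065)):
    u=np.array([.1218,-.9926])*.027
    print(x,y,proj(s,np.array([x,y,.085])).round(2),proj(s,np.array([x-u[0],y-u[1],.09])).round(2),proj(s,np.array([x+u[0],y+u[1],.09])).round(2))
I=s['img'].astype(int).max(-1)
print('\n'.join(str(154+i)+': '+' '.join('%3d'%v for v in r) for i,r in enumerate(I[154:172,213:233])))
E
```

```text
0.579 0.067 [221.56 160.67] [214.95 163.  ] [227.86 156.12]
0.577 0.066 [222.11 160.88] [215.51 163.21] [228.42 156.32]
0.575 0.065 [222.67 161.09] [216.06 163.42] [228.97 156.53]
154:  96  95  96  95  94  94  94  94  96  96  96  96 100 112 144 170 176 176 158 134
155:  95  94  94  94  94  94  94  96  96  97 102 112 143 164 166 172 178 176 164 157
156:  95  95  94  93  93  93  94  96 102 112 140 164 162 142 114 138 168 176 164 151
157:  96  95  94  93  94  96 102 111 141 165 163 143 100  70  48  69 128 168 162 138
158:  95  96  96  96 102 112 142 169 169 144 108  85  47  32  26  36  86 141 156 122
159:  95  95  99 112 140 166 170 164 142  92  50  38  29  24  20  30  78 132 148 116
160: 107 111 136 162 170 165 142  98  64  40  30  32  32  28  20  30  77 138 156 122
161: 157 165 170 164 142  98  64  41  30  30  45  70  82  62  27  22  63 132 159 146
162: 177 176 152 100  63  40  30  28  41  57  94 141 152 110  43  22  58 132 160 162
163: 180 176 143  64  29  27  30  49  88 117 145 168 164 126  50  18  52 128 159 162
164: 180 176 142  64  26  30  66 104 144 170 170 150 122  95  50  35  62 130 155 154
165: 180 176 142  60  18  47 119 164 171 170 154 129 115 104  92  93 109 147 157 138
166: 179 176 144  70  26  40 104 151 153 134 127 120 121 129 150 169 172 175 174 160
167: 179 176 149  84  32  38  92 125 126 120 121 131 152 171 176 178 178 178 176 158
168: 179 177 150  87  33  26  61  97 120 131 152 172 176 178 178 178 178 178 176 158
169: 179 178 155 100  40  25  56 104 150 172 176 178 179 179 178 178 178 178 178 174
170: 180 179 174 140  74  52  88 140 172 178 179 179 179 179 179 179 178 178 178 176
171: 179 179 178 162 128 112 145 172 179 179 179 179 179 179 179 179 179 179 178 176
```

Emit:
send_rows(series=[{"grip":0.8,"dx":-3,"dy":1.5,"dz":20,"turn":0.008},{"grip":0.8,"dx":0,"dy":0,"dz":30,"turn":0},{"grip":0.8,"dx":0,"dy":0,"dz":18,"turn":0},{"grip":0.8,"dx":0,"dy":0,"dz":10,"turn":0},{"grip":0.8,"dx":0,"dy":0,"dz":8,"turn":0},{"grip":0.8,"dx":0,"dy":0,"dz":0,"turn":0},{"grip":0.8,"dx":0,"dy":0,"dz":0,"turn":0}], force=20)

```text
clock: 39.45
tool_pos: [0.5789, 0.0664, 0.0746]
eef_rot: [0.998, 0.061, 0.001, -0.0]
contact_force: [-0.9, 0.5, 0.7]
opening: 0.803
```

```bash
python3 look.py e2.png scene 40
```

```text
[0.5789 0.0664 0.0746] 0.1218 [-0.12  0.87 -0.12  1.82  0.21  0.47 -1.84] 39.45 0.803 [-0.9  0.5  0.7]
221 163
```

View pics/e2.png

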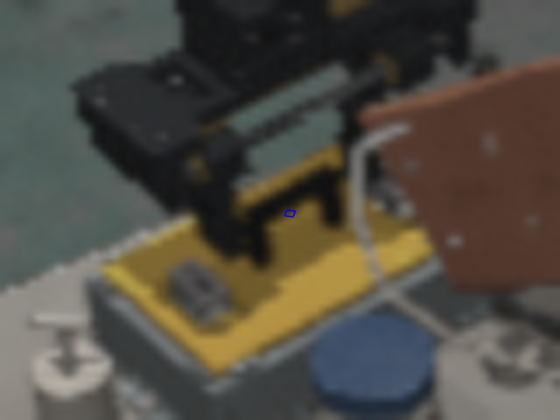

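Emit:
send_rows(series=[{"grip":0.5,"dx":0,"dy":0,"dz":0,"turn":0},{"grip":0.5,"dx":0,"dy":0,"dz":0,"turn":0},{"grip":0.5,"dx":0,"dy":0,"dz":0,"turn":0},{"grip":0.5,"dx":0,"dy":0,"dz":0,"turn":0},{"grip":0.5,"dx":0,"dy":0,"dz":0,"turn":0},{"grip":0.5,"dx":0,"dy":0,"dz":0,"turn":0}], force=20)

```text
clock: 40.1
tool_pos: [0.5785, 0.0663, 0.0742]
eef_rot: [0.998, 0.061, 0.0, -0.0]
contact_force: [-0.4, -0.1, 5.3]
opening: 0.612
```

```bash
python3 look.py e3.png scene 40
```

```text
[0.5785 0.0663 0.0742] 0.1218 [-0.12  0.87 -0.12  1.82  0.21  0.47 -1.84] 40.1 0.612 [-0.4 -0.1  5.3]
222 163
```

View pics/e3.png

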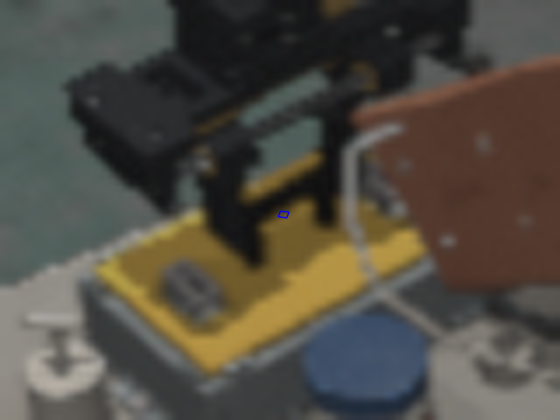

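Emit:
send_rows(series=[{"grip":0.5,"dx":0,"dy":0,"dz":0,"turn":0},{"grip":0.5,"dx":0,"dy":0,"dz":-5,"turn":0},{"grip":0.5,"dx":0,"dy":0,"dz":-6,"turn":0},{"grip":0.5,"dx":0,"dy":0,"dz":-8,"turn":0},{"grip":0.5,"dx":0,"dy":0,"dz":-10,"turn":0},{"grip":0.5,"dx":0,"dy":0,"dz":-10,"turn":0},{"grip":0.5,"dx":0,"dy":0,"dz":0,"turn":0}], force=40)

```text
clock: 40.85
tool_pos: [0.5794, 0.0664, 0.1145]
eef_rot: [0.998, 0.061, 0.002, -0.0]
contact_force: [0.8, -0.4, -3.1]
opening: 0.603
```

```bash
python3 look.py e4.png scene 40
```

```text
[0.5794 0.0664 0.1145] 0.1216 [-0.11  0.8  -0.14  1.8   0.19  0.54 -1.82] 40.85 0.603 [ 0.8 -0.4 -3.1]
221 153
```

View pics/e4.png

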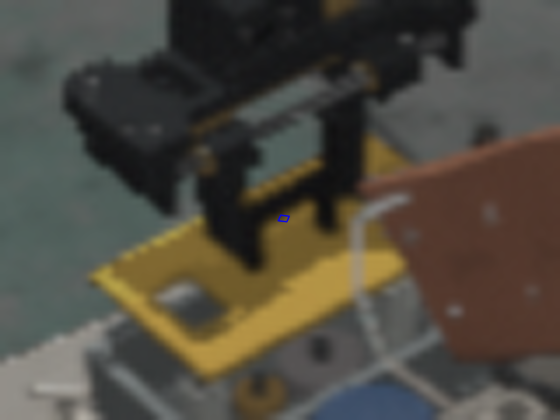

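```bash
python3 - <<'E'
from plan import *
show(plan([(.5794,.0664,.34,None),(.5667,-.2773,.34,.299),(.5667,-.2773,.06,.299)],step=40,G=.5))
E
```

```text
22
[{"grip": 0.5, "dx": 0, "dy": 0, "dz": -38, "turn": 0.0}, {"grip": 0.5, "dx": 0, "dy": 0, "dz": -38, "turn": 0.0}, {"grip": 0.5, "dx": 0, "dy": 0, "dz": -38, "turn": 0.0}, {"grip": 0.5, "dx": 0, "dy": 0, "dz": -38, "turn": 0.0}, {"grip": 0.5, "dx": 0, "dy": 0, "dz": -38, "turn": 0.0}, {"grip": 0.5, "dx": 0, "dy": 0, "dz": -38, "turn": 0.0}, {"grip": 0.5, "dx": -6, "dy": 38, "dz": 0, "turn": -0.02}, {"grip": 0.5, "dx": -7, "dy": 38, "dz": 0, "turn": -0.02}, {"grip": 0.5, "dx": -8, "dy": 37, "dz": 0, "turn": -0.02}, {"grip": 0.5, "dx": -8, "dy": 37, "dz": 0, "turn": -0.02}, {"grip": 0.5, "dx": -9, "dy": 37, "dz": 0, "turn": -0.02}, {"grip": 0.5, "dx": -10, "dy": 37, "dz": 0, "turn": -0.02}, {"grip": 0.5, "dx": -10, "dy": 37, "dz": 0, "turn": -0.02}, {"grip": 0.5, "dx": -11, "dy": 37, "dz": 0, "turn": -0.02}, {"grip": 0.5, "dx": -12, "dy": 36, "dz": 0, "turn": -0.02}, {"grip": 0.5, "dx": 0, "dy": 0, "dz": 40, "turn": 0.0}, {"grip": 0.5, "dx": 0, "dy": 0, "dz": 40, "turn": 0.0}, {"grip": 0.5, "dx": 0, "dy": 0, "dz": 40, "turn": 0.0}, {"grip": 0.5, "dx": 0, "dy": 0, "dz": 40, "turn": 0.0}, {"grip": 0.5, "dx": 0, "dy": 0, "dz": 40, "turn": 0.0}, {"grip": 0.5, "dx": 0, "dy": 0, "dz": 40, "turn": 0.0}, {"grip": 0.5, "dx": 0, "dy": 0, "dz": 40, "turn": 0.0}]
```

Emit:
send_rows(series=[{"grip":0.5,"dx":0,"dy":0,"dz":-38,"turn":0.0},{"grip":0.5,"dx":0,"dy":0,"dz":-38,"turn":0.0},{"grip":0.5,"dx":0,"dy":0,"dz":-38,"turn":0.0},{"grip":0.5,"dx":0,"dy":0,"dz":-38,"turn":0.0},{"grip":0.5,"dx":0,"dy":0,"dz":-38,"turn":0.0},{"grip":0.5,"dx":0,"dy":0,"dz":-38,"turn":0.0},{"grip":0.5,"dx":-6,"dy":38,"dz":0,"turn":-0.02},{"grip":0.5,"dx":-7,"dy":38,"dz":0,"turn":-0.02},{"grip":0.5,"dx":-8,"dy":37,"dz":0,"turn":-0.02},{"grip":0.5,"dx":-8,"dy":37,"dz":0,"turn":-0.02},{"grip":0.5,"dx":-9,"dy":37,"dz":0,"turn":-0.02},{"grip":0.5,"dx":-10,"dy":37,"dz":0,"turn":-0.02},{"grip":0.5,"dx":-10,"dy":37,"dz":0,"turn":-0.02},{"grip":0.5,"dx":-11,"dy":37,"dz":0,"turn":-0.02},{"grip":0.5,"dx":-12,"dy":36,"dz":0,"turn":-0.02},{"grip":0.5,"dx":0,"dy":0,"dz":0,"turn":0.0},{"grip":0.5,"dx":0,"dy":0,"dz":0,"turn":0.0}], force=40)

```text
clock: 42.6
tool_pos: [0.5649, -0.2785, 0.3398]
eef_rot: [0.989, 0.149, -0.001, -0.001]
contact_force: [0.5, 0.9, -2.1]
opening: 0.605
```

```bash
python3 look.py f1.png scene 70; python3 - <<'E'
from plan import *
show(plan([(.5667,-.2773,.06,.299)],step=40,G=.5))
E
```

```text
[ 0.5649 -0.2785  0.3398] 0.2992 [ 0.5   0.6  -0.22  1.41  0.14  1.15 -1.01] 42.6 0.605 [ 0.5  0.9 -2.1]
310 65
8
[{"grip": 0.5, "dx": 0, "dy": 0, "dz": 35, "turn": 0.0}, {"grip": 0.5, "dx": 0, "dy": 0, "dz": 35, "turn": 0.0}, {"grip": 0.5, "dx": 0, "dy": 0, "dz": 35, "turn": 0.0}, {"grip": 0.5, "dx": 0, "dy": 0, "dz": 35, "turn": 0.0}, {"grip": 0.5, "dx": 0, "dy": 0, "dz": 35, "turn": 0.0}, {"grip": 0.5, "dx": 0, "dy": 0, "dz": 35, "turn": 0.0}, {"grip": 0.5, "dx": 0, "dy": 0, "dz": 35, "turn": 0.0}, {"grip": 0.5, "dx": 0, "dy": 0, "dz": 35, "turn": 0.0}]
```

View pics/f1.png

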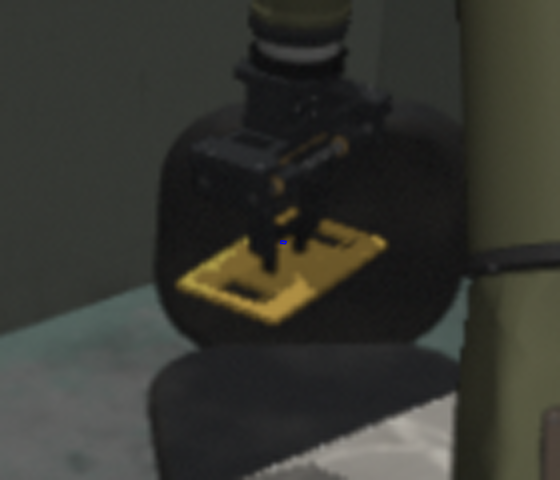

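Emit:
send_rows(series=[{"grip":0.5,"dx":1,"dy":0,"dz":35,"turn":0.0},{"grip":0.5,"dx":0,"dy":0,"dz":40,"turn":0.0},{"grip":0.5,"dx":0,"dy":0,"dz":40,"turn":0.0},{"grip":0.5,"dx":0,"dy":0,"dz":40,"turn":0.0},{"grip":0.5,"dx":0,"dy":0,"dz":40,"turn":0.0},{"grip":0.5,"dx":0,"dy":0,"dz":40,"turn":0.0},{"grip":0.5,"dx":0,"dy":0,"dz":30,"turn":0.0},{"grip":0.5,"dx":0,"dy":0,"dz":15,"turn":0.0},{"grip":0.5,"dx":0,"dy":0,"dz":0,"turn":0.0},{"grip":0.5,"dx":0,"dy":0,"dz":0,"turn":0.0}], force=40)

```text
clock: 43.65
tool_pos: [0.568, -0.2768, 0.0619]
eef_rot: [0.989, 0.151, 0.001, 0.0]
contact_force: [0.8, -0.4, -2.7]
opening: 0.609
```

```bash
python3 look.py f2.png top 45
```

```text
[ 0.568  -0.2768  0.0619] 0.3027 [ 0.47  0.93 -0.16  1.66  0.24  0.56 -1.1 ] 43.65 0.609 [ 0.8 -0.4 -2.7]
339 158
```

View pics/f2.png

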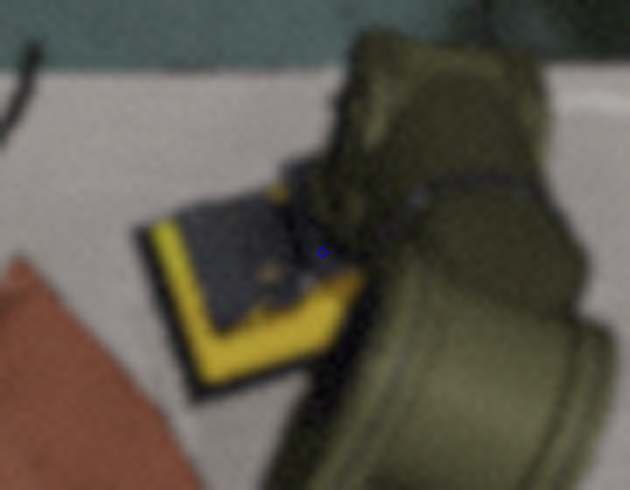

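Emit:
send_rows(series=[{"grip":0.5,"dx":0,"dy":0,"dz":15,"turn":0.0},{"grip":0.5,"dx":0,"dy":0,"dz":10,"turn":0.0},{"grip":0.5,"dx":0,"dy":0,"dz":5,"turn":0.0},{"grip":0.5,"dx":0,"dy":0,"dz":2,"turn":0.0},{"grip":0.5,"dx":0,"dy":0,"dz":0,"turn":0.0}], force=40)

```text
clock: 44.2
tool_pos: [0.5666, -0.2773, 0.0286]
eef_rot: [0.989, 0.15, -0.0, -0.0]
contact_force: [-0.2, -0.1, -3.1]
opening: 0.603
```

Emit:
send_rows(series=[{"grip":0.5,"dx":0,"dy":0,"dz":1.5,"turn":0.0},{"grip":0.5,"dx":0,"dy":0,"dz":0,"turn":0.0},{"grip":0.5,"dx":0,"dy":0,"dz":0,"turn":0.0}])

```text
clock: 44.5
tool_pos: [0.567, -0.2775, 0.0282]
eef_rot: [0.989, 0.15, 0.0, 0.0]
contact_force: [-1.7, 0.5, 5.6]
opening: 0.608
```

Contact with the mat. Release and lift.

Emit:
send_rows(series=[{"grip":0.62,"dx":0,"dy":0,"dz":-0.5,"turn":0.0},{"grip":0.72,"dx":0,"dy":0,"dz":0,"turn":0.0},{"grip":0.85,"dx":0,"dy":0,"dz":0,"turn":0.0},{"grip":0.85,"dx":0,"dy":0,"dz":0,"turn":0.0},{"grip":0.85,"dx":0,"dy":0,"dz":0,"turn":0.0},{"grip":0.85,"dx":0,"dy":0,"dz":-20,"turn":0.0},{"grip":0.85,"dx":0,"dy":0,"dz":-40,"turn":0.0},{"grip":0.85,"dx":0,"dy":0,"dz":-45,"turn":0.0},{"grip":0.85,"dx":0,"dy":0,"dz":-45,"turn":0.0},{"grip":0.85,"dx":0,"dy":0,"dz":-45,"turn":0.0},{"grip":0.85,"dx":-45,"dy":15,"dz":0,"turn":0.0},{"grip":0.85,"dx":-45,"dy":15,"dz":0,"turn":0.0},{"grip":0.85,"dx":-40,"dy":15,"dz":0,"turn":0.0},{"grip":0.85,"dx":-40,"dy":25,"dz":0,"turn":0.0},{"grip":0.85,"dx":-20,"dy":45,"dz":0,"turn":0.0},{"grip":0.85,"dx":-10,"dy":45,"dz":0,"turn":0.0},{"grip":0.85,"dx":0,"dy":45,"dz":0,"turn":0.0},{"grip":0.85,"dx":0,"dy":0,"dz":0,"turn":0.0},{"grip":0.85,"dx":0,"dy":0,"dz":0,"turn":0.0}])

```text
clock: 46.4
tool_pos: [0.4364, -0.5327, 0.2219]
eef_rot: [0.989, 0.15, -0.0, -0.0]
contact_force: [-0.7, 1.8, -0.4]
opening: 0.851
```

```bash
python3 - <<'E'
from ov import *
from plan import *
import pickle
st,p,psi=cur(); print(p,st['clock'],st['contact_force'],st['qd'].round(3))
t=snapshot('top'); s=snapshot('scene')
save(t,'g_top.png',(150,120,390,260),3.3); 
I=t['img'].astype(np.float32); Y=(I[...,0]+I[...,1])/2-I[...,2]
win=(305,130,375,190); l,tt,r,b=win; ref=np.median(Y[tt:b,l:r][Y[tt:b,l:r]>60]); pr=np.clip(Y/ref,0,1.05)
inner=render(t,[place(box(-.075,.075,-.025,.025,.01,.05),.567,-.277,-1.27)],(0,0,512,384))>.05
o=fit(t,[box(-.083,.083,-.048,.048,.004,.010)],pr,win,[.567,-.277,-1.27],(~inner).astype(np.float32)); print('panel',o.x,o.fun)
x=[.3595,.306,2.304]; q=np.sqrt(.5)
def m(P): return np.stack([-.0318+q*P[:,0]+q*P[:,2],P[:,1],.1168-q*P[:,0]+q*P[:,2]],-1)
overlay(s,[(place(m(box(-.045,.045,-.012,.012,-.012,.012)),*x),(0,0,255))],'g_scene.png',(150,130,300,270),5)
E
```

```text
[ 0.43641622 -0.53270394  0.2218658 ] 46.4 [-0.70589355  1.76670231 -0.38935269] [-0.022 -0.026 -0.023  0.054 -0.005 -0.001 -0.002]
panel [ 0.56705928 -0.27648541 -1.27296924] 32.25215148925781
```

View pics/g_top.png

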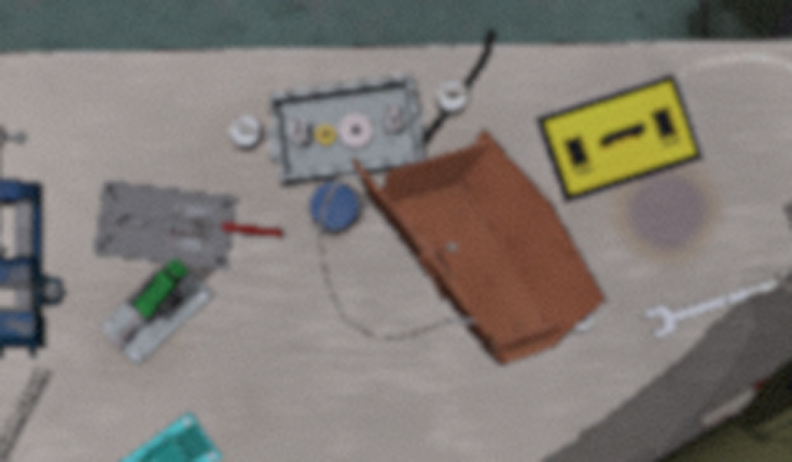

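View pics/g_scene.png

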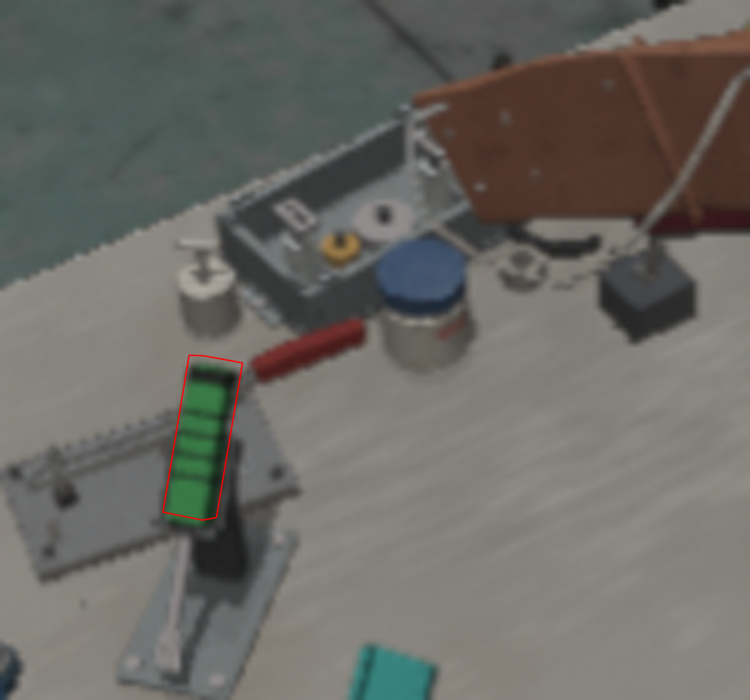

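The panel lies centred on the mat, about 1 mm and 0.002 rad off. The screwdriver sits home in the rest, both fasteners stand across the guard, and the bystanders are where they were. Handing in.

```bash
python3 -c "
from plant import *
print(finish_job())"
```

```text
the job is handed in; nothing more can be done
None
```

The job is done and handed in at about 46.5 s of the 72 s allowed. `finish_job` gives no verdict, so everything below rests on my own checks.

**What I did**
- **First laying-in:** I let the screwdriver hang blade down in a light grip, laid it in the grey rest (not the turquoise one) and let go.
- **Fasteners:** I took the screwdriver up again upright and turned fastener b, then fastener a, counter-clockwise to their stops.
- **Second laying-in and panel:** I put the screwdriver back in the rest the same way. Then I lifted the panel level by the ends of its handle bar and laid it on the mat.

**Last checks**
- **Panel:** The top-camera fit put it about 1 mm and 0.002 rad from the mat's fitted pose, with the handle up. I did not measure its height after letting go, but it went down onto the mat with a clear contact force.
- **Screwdriver:** In the scene picture it lies on the predicted seated outline, and the gripper is well clear.
- **Fasteners:** Both heads stand across the guard in the last pictures. The turning moment rose to 0.11 N m on b and 0.14 N m on a, which I took to be the end stops.
- **Bystanders:** The jar and mandrels look unmoved in the last pictures and the nut shows no sign of having been touched; I judged this by eye only.

**What went wrong or disagreed**
- **Fastener b:** The first turn went only part way, to about 0.4 rad. The scene-camera fit and the wrist moment suggested the blade was not in the slot, so I lifted it out and had to find the slot again. One try at this pressed on the head's top with about 33 N; the next went in.
- **Cameras:** The two cameras disagreed on the guard's position by 3 to 4 mm. The scene-camera fit of the blade tip's height was about 6 mm off.

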